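Sticker coated cover plates on the drying bed and restart the blower

ROBOT

A 7-joint arm with a two-finger parallel gripper is mounted at the origin on the work surface. World frame = base frame: x ahead of the robot, y to its left, z up, the work surface at z = 0. Lengths are in m, angles in rad, forces in N, time in s.
With the tool pointing down it reaches from about 0.35 to 0.775 m from the base axis. Payload 3.1 kg.
Tool frame: the origin (TCP) lies on the mounting face of the last link; the fingertips stand 173 mm ahead of it and the grasp point (between the pads) lies r.grip_depth ahead of it (r.grip_depth is the distance from the TCP to the grasp point, in m); z points along the fingers, y is the direction in which the jaws open and shut (so a half turn about z gives the same grasp; the last joint's range is limited). The gripper opens to 85 mm and grips with 20 to 120 N. Pads are 22 mm wide; open, the fingers measure 114 mm over their backs; the gripper's body (76 mm by 85 mm) begins 54 mm behind the grasp point. The pads swing forward as they close: fully open they stand 13 mm farther back than shut.
Start: joints at [-1.381, 0.311, 0.014, 1.512, -0.004, 1.319, -0.027], TCP at [0.126, 0.535, 0.405] pointing down, gripper open.
Joint ranges: [-2.7, 2.7], [-0.3, 1.91], [-1.27, 1.3], [0.12, 2.57], [-1.44, 4.58], [0.2, 2.03], [-3.05, 3.05]. Speed limits (rad/s): [2.79, 2.79, 3.14, 3.14, 3.14, 3.14, 3.14].

INTERFACE

Orientations are given as a rotation vector (axis times angle).
In Python, from rig import r gives the robot as it stands.
- The arm moves only by the tool servo_tool, never from a script. Its argument "increments" is a list of rows, each an object with "slide": the shift along the world's x, y, z in m, a list of three; "dr": the turn, a rotation vector about the world's x, y, z in degrees, a list of three; "grip": the opening, from 0 (shut) to 1 (fully open). A call has 1 to 8 rows; each row shifts and turns the pose as measured when the row begins; what a row does not reach is not made up. A row lasts 1/12 s, in which the tool goes at most 41.7 mm and 7.16 degrees, less where a joint would pass 70% of its speed; a pose out of reach is approached as far as the arm can. A call is refused whole if a number of a shift passes 0.0417 or a number of a turn 7.16, either way. A call with a gripper value outside its range is refused whole. The fingers move at their own pace and stop on an object; the grip force is fixed at half the most. Time passes only in rows, so rows that do not move let the fingers close. It gives the time, the measured TCP pose, the force and the opening at its end, in the units of the state.
- r.state(): the state, without advancing time (a new reading comes with each control period).
- r.camera(name): name is "side" or "top" or "wrist"; returns (picture, depth): 480x640x3 uint8, blue, green, red; 480x640 float32, m along the optical axis (not along the pixel's ray), 0 where there is no reading.
- r.calibration(name): a dict with "fx", "fy", "cx", "cy" (pixels), "eye" and "rotation" of the camera in the world. Camera axes: x right, y up, looking along -z (the intrinsics and any distortion apply to the point x, -y, -z); pixel columns grow to the right and rows downward; lengths in m; the calibration is good to about 2 mm. A picture is of the moment at which its call begins: read the wrist's pose just before it. calibration takes no time and is no camera call; for the wrist camera it gives the pose at the moment of the call.
- r.sign_off(): hands the job in, once; it reports no verdict.
Trained networks look in the newest picture that a camera, given by its name, has taken for a name from the list of things; names that differ only in an ending like _2 or _b are one class to them, and where a whole thing is asked for, a point or a joint stands for the part that bears it (a point fixed in the world has none). Each returns a list of dicts, best first, with "score" (0 to 1); they miss things now and then, are a little off and sometimes report something else, mostly with a low value. They report only what shows in the picture. A call takes as long as a camera call. They do not tell look-alikes from the thing itself.
- r.search_frame(label, camera): "position" ([row, column] as shares, 0 to 1, of the picture: columns of its width, rows of its height, amid what is visible of it).
- r.trace(label, camera): "pixels" (480x640 bool, what is visible of it) and "position" ([row, column] as shares, 0 to 1, of the picture: columns of its width, rows of its height, amid what is visible of it).
- r.place_of(label, camera): "position" ([row, column] as shares, 0 to 1, of the picture: columns of its width, rows of its height: a listed point, or the origin of a listed thing).
The state is a dict: "t": time; "qpos": joint angles; "qd": joint speeds; "joint_torque": joint torques, N m; "eef_pos": TCP position; "tool_rot": TCP orientation; "force": force on the tool from outside, world axes, zero at the start; "ft_torque": the same for the moment, N m; "grip_width": opening from 0.0 (shut) to 1.0 (fully open).
Only numpy, scipy, OpenCV 4.12 (cv2) and the standard library are available. Lean on these libraries where they do the work, as an engineer would, in place of code of your own. Each camera call takes 0.05 s, during which the arm holds its last target.

TASK

Freshly lacquered cover plates are to be dried: first lift the blower lever out of its green RUN notch, swing it over and let it drop into the orange LOAD notch. Then stack every cover plate on the drying bed, the first straight on the bed's two ribs and each further one on two spacer sticks laid crosswise on the plate below, one above each rib, so that all plates lie level, centred and lined up with the bed and clear of one another; also turn the dial to its red mark. Only then put the lever back down into the green RUN notch; leave spare sticks off the bed and do not disturb the other things on the table.

Things in the scene. Friction and masses are not known exactly. Their poses are not given: they have to be found in the camera images.
- console: grey blower console, fixed, 180 (x) x 300 (y) x 70 mm tall; origin at the centre of its underside, x away from the robot at yaw 0, y to the left, z up. On its top: the lift-gate lever (pivot at console point (0, 50, 75) mm) and the dial (vertical axis through (0, -90) mm).
- lever_pivot (a point): pivot of the lever, fixed in the console, 75 mm above the table; axis along console x. The notched aluminium quadrant about it has its rim at 75 mm radius, is 37 mm wide (x), with two notches 13 mm deep: RUN (green; lever leans 0.35 rad from vertical to console -y, the dial's side) and LOAD (orange; it leans 0.35 rad to +y).
- swing (a joint): swing of the lever about its pivot, rad: 0 = RUN notch (leaning to console -y), 0.70 = LOAD notch (leaning to +y), 0.35 = upright; stops at -0.02 and 0.72. Stays where it is left (friction 0.12 N m). It leaves a notch only when lifted by 14 mm or more; seated in a notch it has about 0.07 rad of play.
- lift (a joint): lift of the lever along its own length, m: 0 = fully down (seated when at a notch), 0.024 = upper stop. A spring pulls it down with 2.4 N at the bottom, 5.3 N at the top, plus 1 N of weight. Let down between the notches it rests on the quadrant's rim at about 0.013.
- lever_grip (a point): centre of the lever's black handle (with a yellow band), a block 24 mm (console x) x 30 mm x 44 mm (along the lever). It lies 130 mm from the pivot when down, 130 mm + lift otherwise. z along the lever. Room to grip from above, fingers on its two faces across console x.
- dial (a joint): angle of the dial, rad, clockwise from above: 0 = its white pointer line points to console -x; at angle t it points along console (-cos t, sin t). Ticks every 30 degrees from 0 to 240; the fifth, at 120 degrees = 2.094 rad, is the wide red mark. Range 0 to 4.19; starts well below the mark. Friction 0.04 N m, stays where it is left.
- dial_grip (a point): point on the dial's axis at gripping height, 37 mm above the console's top. The dial's bar grip is 46 mm long, 14 mm thick, from 12 to 44 mm above the console's top, along the pointer line; the white line is on one half of its top. Its round foot is 48 mm across, on a ring 72 mm across.
- bed: aluminium drying bed, fixed, 200 (x) x 100 (y) x 12 mm, with two blue ribs across it at x = -50 and +50 mm, 16 mm wide (x), 94 mm long (y), tops 30 mm above the table. Origin: centre of its underside; x along its length. Plates lie along bed x, sticks along bed y above the ribs; the plates' undersides are then 30, 56 and 82 mm above the origin.
- plate1: cover plate, brass finish, 150 x 60 x 10 mm, flat on both faces (hole patterns are only drawn), about 0.18 kg. Origin: centre of its underside; x along its length, z up out of its show face. It may be absent (None).
- plate2: cover plate, white finish, 150 x 60 x 10 mm, flat on both faces (hole patterns are only drawn), about 0.18 kg. Origin: centre of its underside; x along its length, z up out of its show face. It may be absent (None).
- plate3: cover plate, copper finish, 150 x 60 x 10 mm, flat on both faces (hole patterns are only drawn), about 0.18 kg. Origin: centre of its underside; x along its length, z up out of its show face. It may be absent (None).
- stick1: square wooden spacer stick, 110 x 16 x 16 mm, about 0.04 kg. Origin: centre of its underside at the start; x along its length.
- stick2: square wooden spacer stick, 110 x 16 x 16 mm, about 0.04 kg. Origin: centre of its underside at the start; x along its length.
- stick3: square wooden spacer stick, 110 x 16 x 16 mm, about 0.04 kg. Origin: centre of its underside at the start; x along its length.
- stick4: square wooden spacer stick, 110 x 16 x 16 mm, about 0.04 kg. Origin: centre of its underside at the start; x along its length.
- frame_black: bystander, leave it alone: black square frame 85 x 85 x 10 mm, open in the middle. Origin: centre of its underside.
- frame_grey: bystander, leave it alone: dark grey square frame 85 x 85 x 10 mm, open in the middle. Origin: centre of its underside.
- bottle: bystander, leave it alone: clear bottle with blue cap, 64 mm across, 190 mm tall. Origin: centre of its underside.
- mug: bystander, leave it alone: white mug, 80 mm across, 90 mm tall. Origin: centre of its underside.
- screwdriver: bystander, leave it alone: red-handled screwdriver, 170 mm long, lying down. Origin: centre of its underside.
- carton: bystander, leave it alone: small cardboard carton, 90 x 70 x 45 mm. Origin: centre of its underside.
Not all that is in view belongs to the job. Leave any yellow look-alike of the stick1 alone.

How it is judged:
On the way, in this order (a step that is already met when the one before it is completed fails the run):
1. the lever has been lifted over and sits down in the LOAD notch (value of joint swing above 0.59 rad and value of joint lift below 0.005 m), for 0.2 s.
2. with the lever in LOAD: all plates stacked on the bed with their spacer sticks, and the dial at its red mark (all of step 1 and horizontal distance between each of plate1, plate2, plate3 and bed below 0.02 m and angle between the x axis of each of plate1, plate2, plate3 and the x axis of bed, either way round below 0.15 rad and angle between each of plate1, plate2, plate3's own z axis and vertical below 0.05 rad and (z of plate1 in the frame of bed between 0.025 and 0.035 m or z of plate1 in the frame of bed between 0.051 and 0.061 m or z of plate1 in the frame of bed between 0.077 and 0.087 m) and linear speed of each of plate1, plate2, plate3 below 0.02 m/s and (z of plate2 in the frame of bed between 0.025 and 0.035 m or z of plate2 in the frame of bed between 0.051 and 0.061 m or z of plate2 in the frame of bed between 0.077 and 0.087 m) and (z of plate3 in the frame of bed between 0.025 and 0.035 m or z of plate3 in the frame of bed between 0.051 and 0.061 m or z of plate3 in the frame of bed between 0.077 and 0.087 m) and (x of stick1 in the frame of bed above 0.11 m or x of stick1 in the frame of bed below -0.11 m or y of stick1 in the frame of bed above 0.06 m or y of stick1 in the frame of bed below -0.06 m or (x of stick1 in the frame of bed between -0.072 and -0.028 m and y of stick1 in the frame of bed between -0.035 and 0.035 m and angle between the x axis of stick1 and the y axis of bed, either way round below 0.25 rad) or (x of stick1 in the frame of bed between 0.028 and 0.072 m and y of stick1 in the frame of bed between -0.035 and 0.035 m and angle between the x axis of stick1 and the y axis of bed, either way round below 0.25 rad)) and (x of stick2 in the frame of bed above 0.11 m or x of stick2 in the frame of bed below -0.11 m or y of stick2 in the frame of bed above 0.06 m or y of stick2 in the frame of bed below -0.06 m or (x of stick2 in the frame of bed between -0.072 and -0.028 m and y of stick2 in the frame of bed between -0.035 and 0.035 m and angle between the x axis of stick2 and the y axis of bed, either way round below 0.25 rad) or (x of stick2 in the frame of bed between 0.028 and 0.072 m and y of stick2 in the frame of bed between -0.035 and 0.035 m and angle between the x axis of stick2 and the y axis of bed, either way round below 0.25 rad)) and (x of stick3 in the frame of bed above 0.11 m or x of stick3 in the frame of bed below -0.11 m or y of stick3 in the frame of bed above 0.06 m or y of stick3 in the frame of bed below -0.06 m or (x of stick3 in the frame of bed between -0.072 and -0.028 m and y of stick3 in the frame of bed between -0.035 and 0.035 m and angle between the x axis of stick3 and the y axis of bed, either way round below 0.25 rad) or (x of stick3 in the frame of bed between 0.028 and 0.072 m and y of stick3 in the frame of bed between -0.035 and 0.035 m and angle between the x axis of stick3 and the y axis of bed, either way round below 0.25 rad)) and (x of stick4 in the frame of bed above 0.11 m or x of stick4 in the frame of bed below -0.11 m or y of stick4 in the frame of bed above 0.06 m or y of stick4 in the frame of bed below -0.06 m or (x of stick4 in the frame of bed between -0.072 and -0.028 m and y of stick4 in the frame of bed between -0.035 and 0.035 m and angle between the x axis of stick4 and the y axis of bed, either way round below 0.25 rad) or (x of stick4 in the frame of bed between 0.028 and 0.072 m and y of stick4 in the frame of bed between -0.035 and 0.035 m and angle between the x axis of stick4 and the y axis of bed, either way round below 0.25 rad)) and value of joint dial between 1.954 and 2.234 rad), for 0.3 s.
3. the lever sits down in the RUN notch again (value of joint swing below 0.11 rad and value of joint lift below 0.005 m), for 0.2 s.
At the end, for the whole second after the job is handed in: Lever down in RUN (0.11 rad, lift < 5 mm); dial within 0.14 rad of red; each plate level (0.05 rad), within 20 mm and 0.15 rad of the bed, underside at 30, 56 or 82 mm (+-5), still; each stick off the bed, or crosswise (0.25 rad) within 22 mm of a rib line and 35 mm of the middle line (all of step 3 and horizontal distance between each of plate1, plate2, plate3 and bed below 0.02 m and angle between the x axis of each of plate1, plate2, plate3 and the x axis of bed, either way round below 0.15 rad and angle between each of plate1, plate2, plate3's own z axis and vertical below 0.05 rad and (z of plate1 in the frame of bed between 0.025 and 0.035 m or z of plate1 in the frame of bed between 0.051 and 0.061 m or z of plate1 in the frame of bed between 0.077 and 0.087 m) and linear speed of each of plate1, plate2, plate3 below 0.02 m/s and (z of plate2 in the frame of bed between 0.025 and 0.035 m or z of plate2 in the frame of bed between 0.051 and 0.061 m or z of plate2 in the frame of bed between 0.077 and 0.087 m) and (z of plate3 in the frame of bed between 0.025 and 0.035 m or z of plate3 in the frame of bed between 0.051 and 0.061 m or z of plate3 in the frame of bed between 0.077 and 0.087 m) and (x of stick1 in the frame of bed above 0.11 m or x of stick1 in the frame of bed below -0.11 m or y of stick1 in the frame of bed above 0.06 m or y of stick1 in the frame of bed below -0.06 m or (x of stick1 in the frame of bed between -0.072 and -0.028 m and y of stick1 in the frame of bed between -0.035 and 0.035 m and angle between the x axis of stick1 and the y axis of bed, either way round below 0.25 rad) or (x of stick1 in the frame of bed between 0.028 and 0.072 m and y of stick1 in the frame of bed between -0.035 and 0.035 m and angle between the x axis of stick1 and the y axis of bed, either way round below 0.25 rad)) and (x of stick2 in the frame of bed above 0.11 m or x of stick2 in the frame of bed below -0.11 m or y of stick2 in the frame of bed above 0.06 m or y of stick2 in the frame of bed below -0.06 m or (x of stick2 in the frame of bed between -0.072 and -0.028 m and y of stick2 in the frame of bed between -0.035 and 0.035 m and angle between the x axis of stick2 and the y axis of bed, either way round below 0.25 rad) or (x of stick2 in the frame of bed between 0.028 and 0.072 m and y of stick2 in the frame of bed between -0.035 and 0.035 m and angle between the x axis of stick2 and the y axis of bed, either way round below 0.25 rad)) and (x of stick3 in the frame of bed above 0.11 m or x of stick3 in the frame of bed below -0.11 m or y of stick3 in the frame of bed above 0.06 m or y of stick3 in the frame of bed below -0.06 m or (x of stick3 in the frame of bed between -0.072 and -0.028 m and y of stick3 in the frame of bed between -0.035 and 0.035 m and angle between the x axis of stick3 and the y axis of bed, either way round below 0.25 rad) or (x of stick3 in the frame of bed between 0.028 and 0.072 m and y of stick3 in the frame of bed between -0.035 and 0.035 m and angle between the x axis of stick3 and the y axis of bed, either way round below 0.25 rad)) and (x of stick4 in the frame of bed above 0.11 m or x of stick4 in the frame of bed below -0.11 m or y of stick4 in the frame of bed above 0.06 m or y of stick4 in the frame of bed below -0.06 m or (x of stick4 in the frame of bed between -0.072 and -0.028 m and y of stick4 in the frame of bed between -0.035 and 0.035 m and angle between the x axis of stick4 and the y axis of bed, either way round below 0.25 rad) or (x of stick4 in the frame of bed between 0.028 and 0.072 m and y of stick4 in the frame of bed between -0.035 and 0.035 m and angle between the x axis of stick4 and the y axis of bed, either way round below 0.25 rad)) and value of joint dial between 1.954 and 2.234 rad and angular speed of each of plate1, plate2, plate3 below 0.2 rad/s); the robot touches nothing.
It fails at once if a bystander is moved by more than 40 mm (distance of any of frame_black, frame_grey, bottle, mug, screwdriver, carton from where it was at the start of the episode above 0.04 m).
Of plate1, plate2, plate3 only 2 to 3 are there at a start; the rules pass over those that are not, and their reading is None.
At some moment in a run one of stick1, stick2, stick3, stick4 may be knocked a few centimetres aside while the robot is not near it.
Once in a run the grip may slacken for a moment while it holds something.
It also fails if it takes over 210 s, if anything falls off the work surface, if the arm or the gripper's body presses on something with over 40 N, if the wrist force passes 120 N, or if a joint passes its speed limit or range.

## Working session

There is one attempt and no reset: what is moved stays moved. The work goes in short steps, Python scripts to look and compute and a tool call to move; the robot and the scene stay as the last step left them, time stands still between calls to the robot, and variables do not carry over. Pictures are saved under pics/ and viewed, and the job is handed in when it is done.

Besides the shell and the picture viewer there is one more tool, called after ">>>" as name(argument=value, ...), one argument or row to a line, values as JSON. servo_tool: Moves the arm, as the interface text tells. Its arguments: {"type":"object","properties":{"increments":{"type":"array"}},"required":["increments"]}

```bash
ls -la; mkdir -p pics
python3 - <<'E'
from rig import r
import cv2,numpy as np
print(r.state(), r.grip_depth)
for n in ["top","side","wrist"]:
    p,d=r.camera(n); cv2.imwrite(f"pics/{n}0.png",p); np.save(f"pics/{n}0.npy",d)
    print(n,r.calibration(n))
E
```

```text
total 12
drwxr-xr-x  3 agent agent 4096 Dec  6 14:37 .
drwxr-xr-x 23 root  root  4096 Dec  6 14:37 ..
drwxr-xr-x  2 agent agent 4096 Dec  6 14:37 pics
{'t': 0.0, 'qpos': array([-1.38068933,  0.31174672,  0.01395876,  1.51306693, -0.00440377,
        1.31921542, -0.02721058]), 'qd': array([ 0.00076864,  0.00055431, -0.00059601,  0.00146505,  0.00020421,
        0.00063894, -0.00147919]), 'joint_torque': array([ 4.89128633e-04, -3.79909980e+01,  1.46285919e-01, -2.30592942e+01,
        1.21975149e-02,  1.32452729e-02,  2.66553798e-06]), 'eef_pos': array([0.12623681, 0.53498366, 0.40360497]), 'tool_rot': array([-0.36313304, -3.12033723,  0.00376626]), 'force': array([ 0.78715672, -0.15676346,  0.24275819]), 'ft_torque': array([-0.018162  ,  0.04113044, -0.01856011]), 'grip_width': 0.9989059531012843} 0.1547
top {'fx': 530.9271987122875, 'fy': 530.9271987122875, 'cx': 320.3552875331902, 'cy': 234.12263514281665, 'eye': array([ 0.36728867, -0.03062634,  1.69533403]), 'rotation': array([ 0.09454155, -0.07722091, -1.54677443])}
side {'fx': 532.7349629255049, 'fy': 532.7349629255049, 'cx': 321.74599038671863, 'cy': 237.25622138757694, 'eye': array([-0.14831641, -0.66395222,  1.0544467 ]), 'rotation': array([ 0.75198048, -0.3313638 , -0.74803773])}
wrist {'fx': 402.08875165914645, 'fy': 402.08875165914645, 'cx': 316.85022474832846, 'cy': 236.30740349371666, 'eye': array([0.05266724, 0.55134755, 0.37372864]), 'rotation': array([-0.2571606 , -0.20070628,  1.32741524])}
```

View pics/top0.png

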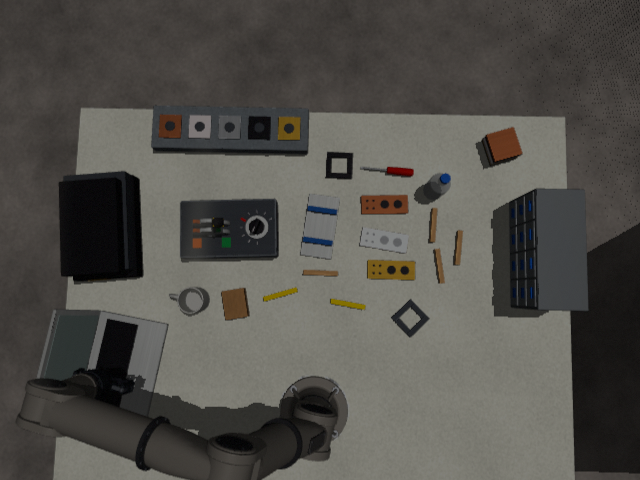

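View pics/side0.png

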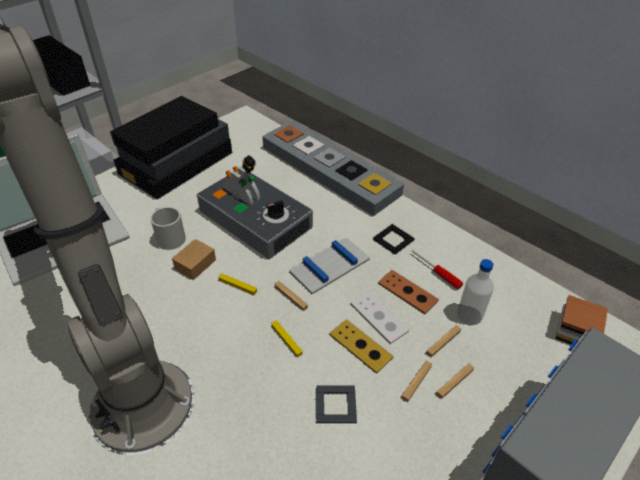

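View pics/wrist0.png

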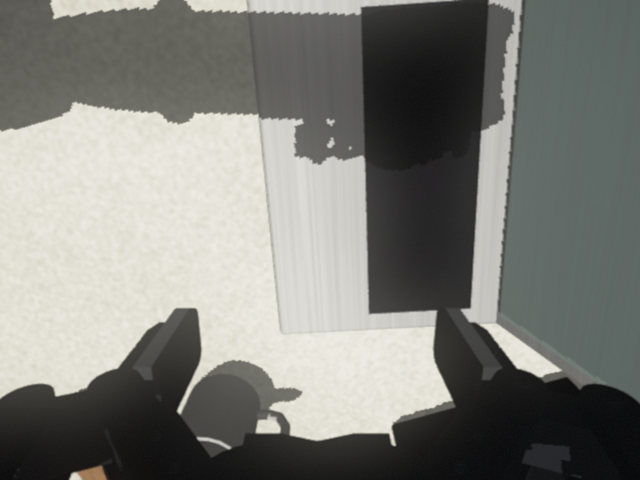

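```bash
cat > h.py <<'E'
import numpy as np,cv2
from scipy.spatial.transform import Rotation as R
from rig import r
def cal(n):
    c=r.calibration(n); return c,R.from_rotvec(c['rotation']).as_matrix()
def deproj(n,rows,cols,depth,C=None):
    c,M=C or cal(n)
    rows=np.asarray(rows,float);cols=np.asarray(cols,float)
    P=np.stack([(cols-c['cx'])/c['fx']*depth,-(rows-c['cy'])/c['fy']*depth,-depth*np.ones_like(rows)],-1)
    return P@M.T+c['eye']
def onz(n,rows,cols,z,C=None):
    c,M=C or cal(n)
    rows=np.asarray(rows,float);cols=np.asarray(cols,float)
    D=np.stack([(cols-c['cx'])/c['fx'],-(rows-c['cy'])/c['fy'],-np.ones_like(rows)],-1)@M.T
    t=(z-c['eye'][2])/D[...,2]
    return c['eye']+D*t[...,None]
def proj(n,P,C=None):
    c,M=C or cal(n)
    q=(np.asarray(P)-c['eye'])@M
    return np.stack([c['cy']-c['fy']*q[...,1]/-q[...,2], c['cx']+c['fx']*q[...,0]/-q[...,2]],-1) # row,col
def rect(pts):
    # pts Nx2 -> center, long len, short len, yaw of long axis
    (c,(w,h),a)=cv2.minAreaRect(pts.astype(np.float32)*1000)
    a=np.radians(a)
    if w<h: w,h,a=h,w,a+np.pi/2
    a=(a+np.pi/2)%np.pi-np.pi/2
    return np.array(c)/1000,w,h,a
E
python3 - <<'E'
from h import *
p,d=r.camera("top")
C=cal("top")
for lab,z in [("plate1",.01),("plate2",.01),("plate3",.01),("stick1",.016),("bed",.012),("console",.07),("frame_black",.01),("frame_grey",.01),("bottle",.1),("mug",.09),("screwdriver",.02),("carton",.045)]:
    for o in r.trace(lab,"top"):
        m=o['pixels']; rr,cc=np.nonzero(m)
        if len(rr)<10: continue
        P=deproj("top",rr,cc,d[rr,cc],C); Q=onz("top",rr,cc,z,C)
        c,w,h,a=rect(Q[:,:2])
        print(lab,round(o['score'],2),len(rr),"px",rr.mean().round(),cc.mean().round(),"zmed",np.median(P[:,2]).round(3),"c",c.round(3),"w,h",round(w),round(h),"yaw",round(np.degrees(a),1),"mean",Q[:,:2].mean(0).round(3))
for lab in ["lever_pivot","lever_grip","dial_grip","bed","console"]:
    for o in r.place_of(lab,"top"): print(lab,o['score'],np.array(o['position'])*[480,640])
E
```

```text
plate1 0.83 885 px 270.0 391.0 zmed 0.011 c [ 0.444 -0.236] w,h 146 60 yaw 89.5 mean [ 0.444 -0.236]
plate1 0.81 845 px 204.0 384.0 zmed 0.011 c [ 0.653 -0.212] w,h 149 59 yaw -86.7 mean [ 0.653 -0.212]
plate1 0.67 902 px 240.0 384.0 zmed 0.011 c [ 0.538 -0.212] w,h 152 62 yaw 81.3 mean [ 0.538 -0.212]
plate2 0.83 885 px 270.0 391.0 zmed 0.011 c [ 0.444 -0.236] w,h 146 60 yaw 89.5 mean [ 0.444 -0.236]
plate2 0.81 845 px 204.0 384.0 zmed 0.011 c [ 0.653 -0.212] w,h 149 59 yaw -86.7 mean [ 0.653 -0.212]
plate2 0.67 902 px 240.0 384.0 zmed 0.011 c [ 0.538 -0.212] w,h 152 62 yaw 81.3 mean [ 0.538 -0.212]
plate3 0.83 885 px 270.0 391.0 zmed 0.011 c [ 0.444 -0.236] w,h 146 60 yaw 89.5 mean [ 0.444 -0.236]
plate3 0.81 845 px 204.0 384.0 zmed 0.011 c [ 0.653 -0.212] w,h 149 59 yaw -86.7 mean [ 0.653 -0.212]
plate3 0.67 902 px 240.0 384.0 zmed 0.011 c [ 0.538 -0.212] w,h 152 62 yaw 81.3 mean [ 0.538 -0.212]
stick1 0.79 205 px 248.0 458.0 zmed 0.016 c [ 0.519 -0.447] w,h 107 19 yaw -5.3 mean [ 0.519 -0.447]
stick1 0.78 170 px 265.0 439.0 zmed 0.016 c [ 0.459 -0.386] w,h 103 18 yaw 8.0 mean [ 0
[... 1441 characters left out ...]
r 0.6 5809 px 229.0 229.0 zmed 0.071 c [0.564 0.28 ] w,h 316 191 yaw -87.4 mean [0.562 0.282]
screwdriver 0.19 171 px 226.0 256.0 zmed 0.09 c [0.573 0.195] w,h 45 45 yaw 1.2 mean [0.573 0.195]
carton 0.94 762 px 303.0 235.0 zmed 0.044 c [0.328 0.248] w,h 92 81 yaw 9.4 mean [0.328 0.248]
carton 0.49 457 px 319.0 410.0 zmed 0.01 c [ 0.295 -0.292] w,h 84 82 yaw -46.3 mean [ 0.294 -0.293]
lever_pivot 0.58 [226.608 210.304]
lever_pivot 0.16 [225.12  320.576]
lever_grip 0.42 [219.888 217.408]
lever_grip 0.29 [169.488 390.016]
dial_grip 0.55 [228.    257.472]
bed 0.72 [168.48  387.776]
bed 0.66 [226.224 323.776]
bed 0.3 [223.68  218.816]
console 0.74 [225.12  435.072]
console 0.73 [228.384 232.192]
```

Run:
```python
import cv2
p=cv2.imread('pics/top0.png')[90:340,150:490]
cv2.imwrite('pics/top0c.png',cv2.resize(p,None,fx=2.3,fy=2.3,interpolation=cv2.INTER_CUBIC))
p=cv2.imread('pics/side0.png')[140:300,180:420]
cv2.imwrite('pics/side0c.png',cv2.resize(p,None,fx=3.3,fy=3.3,interpolation=cv2.INTER_CUBIC))
```

```text
(no output)
```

View pics/top0c.png

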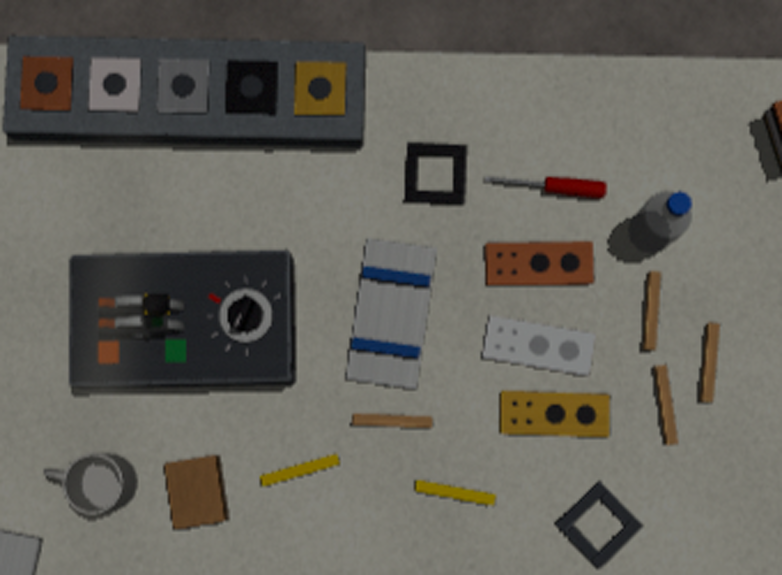

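View pics/side0c.png

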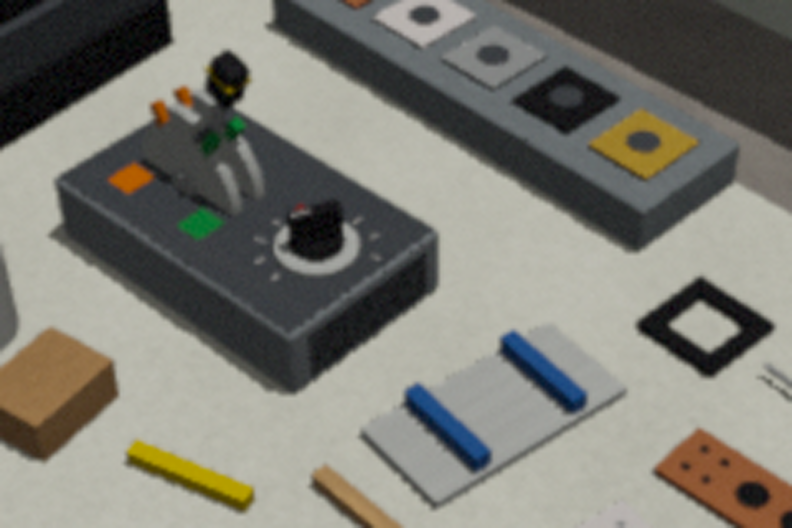

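Run:
```python
from h import *
d=np.load('pics/top0.npy'); C=cal("top")
rr,cc=np.mgrid[0:480,0:640]
P=deproj("top",rr.ravel(),cc.ravel(),d.ravel(),C)
def reg(x0,x1,y0,y1,z0,z1):
    m=(P[:,0]>x0)&(P[:,0]<x1)&(P[:,1]>y0)&(P[:,1]<y1)&(P[:,2]>z0)&(P[:,2]<z1)
    return P[m]
q=reg(.4,.72,.1,.45,.062,.078); print("console top",rect(q[:,:2]),len(q),np.median(q[:,2]))
q=reg(.4,.72,.1,.45,.16,.26); print("handle",len(q),q.mean(0),q.min(0),q.max(0))
q=reg(.4,.72,.1,.24,.085,.13); print("dial",len(q),q.mean(0),q.min(0),q.max(0))
q=reg(.45,.72,-.09,.07,.022,.04); print("ribs",len(q),q.mean(0))
for s in (q[q[:,0]<.575],q[q[:,0]>.575]): print(rect(s[:,:2]),s.mean(0))
q=reg(.44,.72,-.09,.09,.007,.04); print("bed",rect(q[:,:2]))
# table z
q=reg(.3,.45,-.2,0,-.02,.008);print("table",np.median(q[:,2]),q[:,2].std())
```

```text
console top (array([0.55895978, 0.27550684]), 300.9012451171875, 180.67965698242188, np.float64(-1.5217755081262405)) 4634 0.07070215500896548
handle 112 [0.55711473 0.27833254 0.21368152] [0.54535353 0.26221751 0.18422677] [0.57081525 0.29953672 0.22509647]
dial 134 [0.56174018 0.18440482 0.10321246] [0.5404566  0.16498815 0.08514091] [0.58344764 0.2165953  0.12165235]
ribs 328 [ 0.57792748 -0.00777234  0.0305068 ]
(array([ 5.25926880e-01, -3.86734009e-05]), 94.78182983398438, 57.17852020263672, np.float64(-1.5493271413151142)) [ 0.5286155  -0.00244579  0.03008976]
(array([ 0.62143518, -0.01107281]), 92.52027130126953, 76.3732681274414, np.float64(1.2091430455037715)) [ 0.62723945 -0.01309888  0.03092384]
bed (array([0.5799986 , 0.00122427]), 277.94122314453125, 178.61917114257812, np.float64(0.016625487386092264))
table 0.0005632248624349856 0.003770094454219037
```

>>> servo_tool(
  increments=[
    {"slide": [0.03, -0.015, 0.005], "dr": [0, 0, -7], "grip": 1},
    {"slide": [0.03, -0.015, 0.005], "dr": [0, 0, -7], "grip": 1},
    {"slide": [0.03, -0.015, 0.005], "dr": [0, 0, -7], "grip": 1},
    {"slide": [0.03, -0.015, 0.005], "dr": [0, 0, -7], "grip": 1},
    {"slide": [0.03, -0.015, 0.005], "dr": [0, 0, -7], "grip": 1},
    {"slide": [0.03, -0.015, 0.005], "dr": [0, 0, -7], "grip": 1},
    {"slide": [0.03, -0.015, 0.005], "dr": [0, 0, -7], "grip": 1},
    {"slide": [0.03, -0.015, 0.005], "dr": [0, 0, -7], "grip": 1},
  ],
)

```text
t: 1.72
eef_pos: [0.3625, 0.4141, 0.4453]
tool_rot: [-1.792, -2.569, -0.007]
force: [0.9, 0.8, 0.4]
grip_width: 0.998
```

>>> servo_tool(
  increments=[
    {"slide": [0.023, -0.025, 0.003], "dr": [0, 0, -3], "grip": 1},
    {"slide": [0.023, -0.025, 0.003], "dr": [0, 0, -3], "grip": 1},
    {"slide": [0.023, -0.025, 0.003], "dr": [0, 0, -3], "grip": 1},
    {"slide": [0.023, -0.025, 0.003], "dr": [0, 0, -3], "grip": 1},
    {"slide": [0.023, -0.025, 0.003], "dr": [0, 0, -3], "grip": 1},
    {"slide": [0.023, -0.025, 0.003], "dr": [0, 0, -3], "grip": 1},
    {"slide": [0.023, -0.025, 0.003], "dr": [0, 0, 0], "grip": 1},
    {"slide": [0.01, -0.01, 0.003], "dr": [0, 0, 0], "grip": 1},
  ],
)

```text
t: 2.38
eef_pos: [0.5438, 0.2165, 0.4717]
tool_rot: [-2.205, -2.234, -0.016]
force: [-0.3, -1.0, 0.1]
grip_width: 1.004
```

Run:
```python
from h import *
p,d=r.camera("wrist"); cv2.imwrite("pics/w1.png",p); np.save("pics/w1.npy",d)
C=cal("wrist");print(C, r.state()['qpos'].round(2),r.state()['eef_pos'])
import pickle;pickle.dump(C,open('pics/w1.pkl','wb'))
rr,cc=np.mgrid[0:480,0:640]
P=deproj("wrist",rr.ravel(),cc.ravel(),d.ravel(),C)
def reg(x0,x1,y0,y1,z0,z1):
    m=(P[:,0]>x0)&(P[:,0]<x1)&(P[:,1]>y0)&(P[:,1]<y1)&(P[:,2]>z0)&(P[:,2]<z1)
    return P[m]
q=reg(.4,.72,.1,.45,.062,.078); print("console top",rect(q[:,:2]),len(q),np.median(q[:,2]))
q=reg(.4,.72,.2,.45,.16,.23); print("handle",len(q),q.mean(0),q.min(0),q.max(0))
```

```text
({'fx': 402.08875165914645, 'fy': 402.08875165914645, 'cx': 316.85022474832846, 'cy': 236.30740349371666, 'eye': array([0.54501922, 0.2900797 , 0.44287891]), 'rotation': array([-0.29436862, -0.00876624,  0.00744898])}, array([[ 0.99993431, -0.00606075, -0.00972846],
       [ 0.00862265,  0.95695845,  0.29009684],
       [ 0.00755153, -0.29016167,  0.95694785]])) [-0.73  0.38  0.49  1.29 -0.18  1.5  -0.25] [0.54501667 0.21483401 0.47239808]
console top (array([0.55859961, 0.25498907]), 257.1775817871094, 180.55715942382812, np.float64(-1.5299293833371417)) 45254 0.07182656032980078
handle 2903 [0.55699491 0.28094063 0.21479874] [0.54518105 0.2614466  0.18675152] [0.57018504 0.30024102 0.22355004]
```

View pics/w1.png

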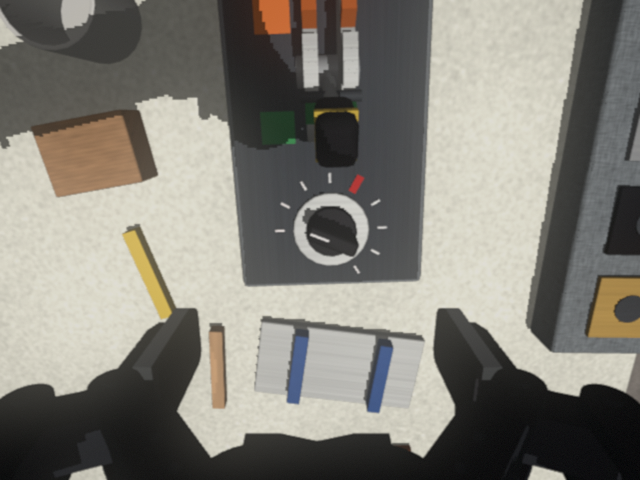

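Run:
```python
from h import *
import pickle
C=pickle.load(open('pics/w1.pkl','rb')); d=np.load('pics/w1.npy')
rr,cc=np.mgrid[0:480,0:640]
Pimg=deproj("wrist",rr.ravel(),cc.ravel(),d.ravel(),C).reshape(480,640,3)
Z=Pimg[...,2]; m=(abs(Z-.071)<.006)&(Pimg[...,1]<.4)
# edges per row 60..270
L=[];Rr=[]
for row in range(170,265,3):
    c=np.nonzero(m[row,200:470])[0]+200
    L.append(Pimg[row,c.min()]); Rr.append(Pimg[row,c.max()])
for E in (L,Rr):
    E=np.array(E); k=np.polyfit(E[:,1],E[:,0],1); print("edge dx/dy",k, np.std(E[:,0]-np.polyval(k,E[:,1])))
B=[]
for col in range(255,412,3):
    c=np.nonzero(m[200:320,col])[0]+200; B.append(Pimg[c.max(),col])
B=np.array(B);k=np.polyfit(B[:,0],B[:,1],1);print("bottom dy/dx",k,np.polyval(k,.56))
# dial: pixels centre
# ring white pixels z
p=cv2.imread('pics/w1.png')
g=p.min(2); ring=(g>120)
ring[:180]=0;ring[275:]=0;ring[:,:290]=0;ring[:,375:]=0
ys,xs=np.nonzero(ring); print("ring px",len(ys)); 
(cx,cy),rad=cv2.minEnclosingCircle(np.stack([xs,ys],1).astype(np.float32)); print(cx,cy,rad, onz("wrist",[cy],[cx],.075,C), Pimg[int(cy),int(cx)])
# grip top: z>0.105
q=Pimg[(Z>.105)&(Z<.13)&(Pimg[...,1]<.24)&(Pimg[...,0]>.5)&(Pimg[...,0]<.62)]
print("dial bar",rect(q[:,:2]),q.mean(0),len(q))
crop=p[150:290,260:410]; cv2.imwrite('pics/w1c.png',cv2.resize(crop,None,fx=5,fy=4.2,interpolation=cv2.INTER_CUBIC))
q=Pimg[(Z>.205)&(Z<.23)&(Pimg[...,1]>.24)&(Pimg[...,0]>.5)&(Pimg[...,0]<.62)&(Pimg[...,1]<.32)]
print("handle",rect(q[:,:2]),q.mean(0),len(q))
```

```text
edge dx/dy [-0.04040572  0.47989458] 0.0005158651730558325
edge dx/dy [-0.03871689  0.65747495] 0.0006891879794692399
bottom dy/dx [0.04010534 0.10515176] 0.12761075411312275
ring px 2201
329.5 227.0 54.113407135009766 [[0.5606925  0.18786985 0.075     ]] [0.55933312 0.19381482 0.09640794]
dial bar (array([0.56142279, 0.18557007]), 45.525028228759766, 14.48275089263916, np.float64(-0.3725131195842506)) [0.56115462 0.18705121 0.11424691] 913
handle (array([0.55739557, 0.27811511]), 33.27695846557617, 24.264404296875, np.float64(-1.5420901550168242)) [0.5571297  0.27872892 0.21749995] 2527
```

View pics/w1c.png

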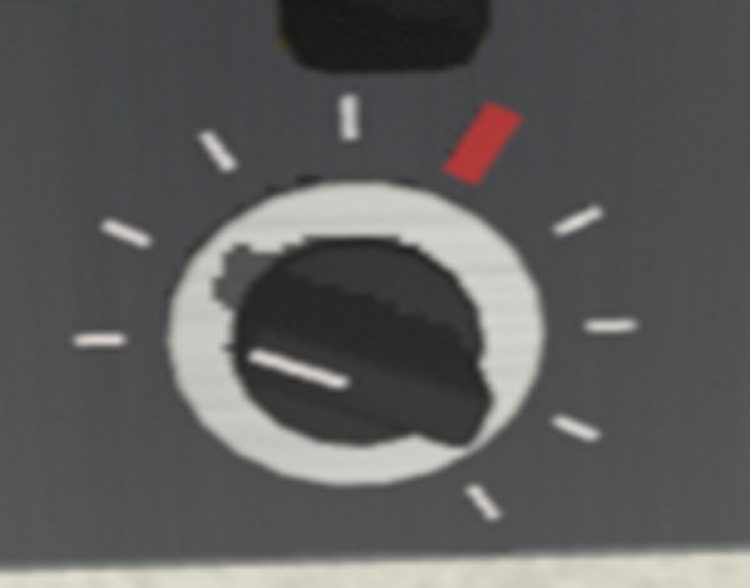

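>>> servo_tool(
  increments=[
    {"slide": [0.004, -0.003, -0.013], "dr": [6.6, 0.3, 0.5], "grip": 1},
    {"slide": [0.004, -0.003, -0.013], "dr": [6.6, 0.3, 0.5], "grip": 1},
    {"slide": [0.004, -0.003, -0.013], "dr": [6.6, 0.3, 0.5], "grip": 1},
    {"slide": [0.004, -0.003, -0.013], "dr": [0, 0, 0], "grip": 1},
    {"slide": [0, 0, 0], "dr": [0, 0, 0], "grip": 1},
  ],
)

```text
t: 2.85
eef_pos: [0.5633, 0.2014, 0.4196]
tool_rot: [-1.989, -2.053, -0.375]
force: [-1.1, 0.4, -0.4]
grip_width: 1.002
```

```bash
cat >> h.py <<'E'
def where():
    s=r.state(); M=R.from_rotvec(s['tool_rot']).as_matrix()
    print("t",round(s['t'],2),"tcp",s['eef_pos'].round(4),"x",M[:,0].round(3),"y",M[:,1].round(3),"z",M[:,2].round(3),"gp",(s['eef_pos']+M[:,2]*r.grip_depth).round(4),"gd",r.grip_depth,"F",s['force'].round(1),"w",round(float(s['grip_width']),3),"q",s['qpos'].round(2))
    return s,M
def goto(pos,M):
    # remaining shift and rotation (deg, world) from measured pose to target
    s,M0=where()
    print("shift",(np.asarray(pos)-s['eef_pos']).round(4),"dr",np.degrees(R.from_matrix(M@M0.T).as_rotvec()).round(2))
YC=0.0397; CC=np.array([.558,.2765,0])
def con(x,y,z): # console local -> world
    c,s=np.cos(YC),np.sin(YC); return CC+[c*x-s*y,s*x+c*y,z]
def lever(swing,lift,gd=None):
    a=swing-.35; gd=gd or r.grip_depth
    u=con(0,np.sin(a),np.cos(a))-CC   # up along lever
    g=con(0,50e-3,75e-3)+u*(.130+lift)
    z=-u; y=np.array([np.cos(YC),np.sin(YC),0]); 
    x=np.cross(y,z)
    return g+u*gd, np.stack([x,y,z],1), g
E
python3 - <<'E'
from h import *
t,M,g=lever(0,0); print(t,M,g); goto(t,M)
E
```

```text
[0.55989014 0.22891452 0.34243941] [[-0.0372833   0.99921206 -0.01360947]
 [ 0.93863254  0.03968957  0.34262762]
 [ 0.34289781  0.         -0.93937271]] [0.55778475 0.28191901 0.19711845]
t 2.85 tcp [0.5633 0.2014 0.4196] x [-0.031  0.933  0.359] y [1.    0.031 0.005] z [-0.006  0.359 -0.933] gp [0.5623 0.2569 0.2752] gd 0.1547 F [-1.1  0.4 -0.4] w 1.002 q [-0.55  0.39  0.41  1.43 -0.53  1.33 -0.01]
shift [-0.0034  0.0275 -0.0771] dr [-0.98  0.26  0.51]
```

>>> servo_tool(
  increments=[
    {"slide": [-0.003, 0.007, -0.019], "dr": [-1, 0.3, 0.5], "grip": 1},
    {"slide": [0, 0.007, -0.019], "dr": [0, 0, 0], "grip": 1},
    {"slide": [0, 0.007, -0.019], "dr": [0, 0, 0], "grip": 1},
    {"slide": [0, 0.007, -0.019], "dr": [0, 0, 0], "grip": 1},
    {"slide": [0, 0, 0], "dr": [0, 0, 0], "grip": 1},
  ],
)

```text
t: 3.27
eef_pos: [0.5593, 0.2336, 0.3435]
tool_rot: [-1.987, -2.082, -0.343]
force: [-0.5, -0.4, -0.1]
grip_width: 0.999
```

Run:
```python
from h import *
t,M,g=lever(0,0); goto(t,M)
p,d=r.camera("wrist"); cv2.imwrite("pics/w2.png",p)
```

```text
t 3.27 tcp [0.5593 0.2336 0.3435] x [-0.044  0.942  0.333] y [0.999 0.046 0.003] z [-0.013  0.333 -0.943] gp [0.5573 0.2851 0.1976] gd 0.1547 F [-0.5 -0.4 -0.1] w 0.999 q [-0.6   0.45  0.39  1.53 -0.54  1.17  0.01]
shift [ 0.0006 -0.0047 -0.0011] dr [ 0.6   0.17 -0.37]
```

View pics/w2.png

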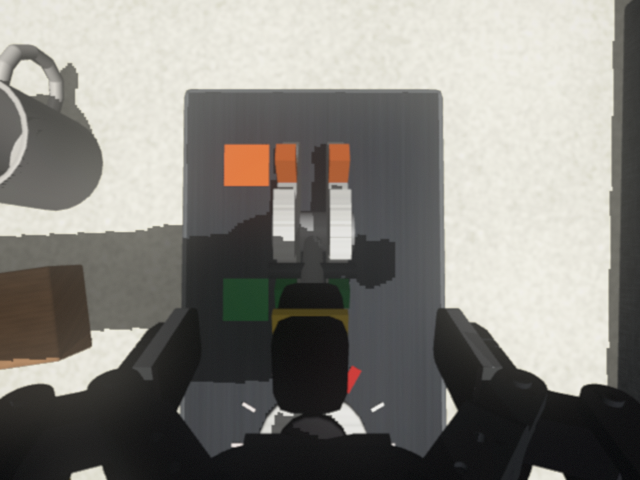

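>>> servo_tool(
  increments=[
    {"slide": [0, -0.004, -0.001], "dr": [0, 0, 0], "grip": 0.15},
    {"slide": [0, 0, 0], "dr": [0, 0, 0], "grip": 0.15},
    {"slide": [0, 0, 0], "dr": [0, 0, 0], "grip": 0.15},
    {"slide": [0, 0, 0], "dr": [0, 0, 0], "grip": 0.1},
    {"slide": [0, 0, 0], "dr": [0, 0, 0], "grip": 0.1},
    {"slide": [0, 0, 0], "dr": [0, 0, 0], "grip": 0.1},
  ],
)

```text
t: 3.82
eef_pos: [0.5587, 0.2291, 0.3515]
tool_rot: [-1.982, -2.087, -0.346]
force: [-2.8, 1.3, -3.4]
grip_width: 0.27
```

Run:
```python
from h import *
t,M,g=lever(0,0); goto(t,M); print(M[:,2]*-.021)
```

```text
t 3.82 tcp [0.5587 0.2291 0.3515] x [-0.05   0.941  0.334] y [0.999 0.051 0.005] z [-0.012  0.334 -0.943] gp [0.5569 0.2808 0.2057] gd 0.1547 F [-2.8  1.3 -3.4] w 0.27 q [-0.59  0.44  0.39  1.52 -0.54  1.19  0.01]
shift [ 0.0011 -0.0002 -0.0091] dr [ 0.53  0.33 -0.65]
[ 0.0002858  -0.00719518  0.01972683]
```

>>> servo_tool(
  increments=[
    {"slide": [0, -0.003, 0.008], "dr": [0, 0, 0], "grip": 0.1},
    {"slide": [0, -0.003, 0.008], "dr": [0, 0, 0], "grip": 0.1},
    {"slide": [0, -0.002, 0.006], "dr": [0, 0, 0], "grip": 0.1},
  ],
)

```text
t: 4.07
eef_pos: [0.5584, 0.2213, 0.3729]
tool_rot: [-1.983, -2.086, -0.345]
force: [1.4, 1.6, -6.6]
grip_width: 0.27
```

Run:
```python
from h import *
t,M,g=lever(0,.02); goto(t,M)
```

```text
t 4.07 tcp [0.5584 0.2213 0.3729] x [-0.048  0.941  0.334] y [0.999 0.05  0.004] z [-0.013  0.333 -0.943] gp [0.5564 0.2729 0.2271] gd 0.1547 F [ 1.4  1.6 -6.6] w 0.27 q [-0.59  0.42  0.4   1.5  -0.52  1.23  0.  ]
shift [ 0.0017  0.0007 -0.0117] dr [ 0.55  0.25 -0.58]
```

>>> servo_tool(
  increments=[
    {"slide": [-0.0014, 0.0354, 0.0102], "dr": [-6.68, -0.27, 0], "grip": 0.1},
    {"slide": [-0.0014, 0.0363, 0.006], "dr": [-6.68, -0.27, 0], "grip": 0.1},
    {"slide": [-0.0014, 0.0368, 0.0018], "dr": [-6.68, -0.27, 0], "grip": 0.1},
  ],
)

```text
t: 4.32
eef_pos: [0.5553, 0.315, 0.3924]
tool_rot: [2.189, 2.234, -0.03]
force: [-1.0, 2.8, -6.4]
grip_width: 0.274
```

Run:
```python
from h import *
for lf in (.03,):
  t,M,g=lever(.69,lf); s,_=where();goto(t,M)
  v=s['eef_pos']-con(0,.05,.075); print("tcp from pivot",v.round(4),"r",np.linalg.norm(v),"ang",np.arctan2(v[1],v[2]))
```

```text
t 4.32 tcp [0.5553 0.315  0.3924] x [-0.02   1.    -0.023] y [ 1.     0.02  -0.004] z [-0.004 -0.023 -1.   ] gp [0.5547 0.3115 0.2377] gd 0.1547 F [-1.   2.8 -6.4] w 0.274 q [-0.83  0.53  0.47  1.27 -0.22  1.41 -0.36]
t 4.32 tcp [0.5553 0.315  0.3924] x [-0.02   1.    -0.023] y [ 1.     0.02  -0.004] z [-0.004 -0.023 -1.   ] gp [0.5547 0.3115 0.2377] gd 0.1547 F [-1.   2.8 -6.4] w 0.274 q [-0.83  0.53  0.47  1.27 -0.22  1.41 -0.36]
shift [-0.0035  0.1163 -0.0207] dr [-18.15  -0.79   1.15]
tcp from pivot [-0.0007 -0.0114  0.3174] r 0.3175874741041979 ang -0.03596139529681183
```

>>> servo_tool(
  increments=[
    {"slide": [-0.0012, 0.0298, -0.0003], "dr": [-4.6, -0.2, 0.2], "grip": 0.1},
    {"slide": [-0.0012, 0.0297, -0.0031], "dr": [-4.6, -0.2, 0.2], "grip": 0.1},
    {"slide": [-0.0012, 0.0292, -0.0059], "dr": [-4.6, -0.2, 0.2], "grip": 0.1},
    {"slide": [-0.001, 0.0286, -0.0086], "dr": [-4.6, -0.2, 0.2], "grip": 0.1},
    {"slide": [0, 0, 0], "dr": [0, 0, 0], "grip": 0.1},
  ],
)

```text
t: 4.73
eef_pos: [0.5483, 0.4384, 0.3675]
tool_rot: [1.964, 2.046, -0.394]
force: [4.2, -0.1, -8.8]
grip_width: 0.271
```

Run:
```python
from h import *
t,M,g=lever(.69,.03); s,_=where();goto(t,M)
v=s['eef_pos']-con(0,.05,.075); print("tcp from pivot",v.round(4),"r",np.linalg.norm(v),"ang",np.arctan2(v[1],v[2]))
```

```text
t 4.73 tcp [0.5483 0.4384 0.3675] x [-0.039  0.924 -0.381] y [ 0.999  0.04  -0.005] z [ 0.011 -0.381 -0.924] gp [0.55   0.3794 0.2245] gd 0.1547 F [ 4.2 -0.1 -8.8] w 0.271 q [-0.99  0.81  0.51  0.91 -0.04  1.7  -0.54]
t 4.73 tcp [0.5483 0.4384 0.3675] x [-0.039  0.924 -0.381] y [ 0.999  0.04  -0.005] z [ 0.011 -0.381 -0.924] gp [0.55   0.3794 0.2245] gd 0.1547 F [ 4.2 -0.1 -8.8] w 0.271 q [-0.99  0.81  0.51  0.91 -0.04  1.7  -0.54]
shift [ 0.0035 -0.007   0.0042] dr [ 2.94 -0.14 -0.02]
tcp from pivot [-0.0077  0.1119  0.2925] r 0.31328763696151507 ang 0.3653896928241081
```

>>> servo_tool(
  increments=[
    {"slide": [0.002, -0.005, -0.007], "dr": [1.5, 0, 0], "grip": 0.1},
    {"slide": [0, -0.003, -0.008], "dr": [0, 0, 0], "grip": 0.1},
    {"slide": [0, -0.003, -0.008], "dr": [0, 0, 0], "grip": 0.1},
    {"slide": [0, 0, 0], "dr": [0, 0, 0], "grip": 0.1},
  ],
)

```text
t: 5.07
eef_pos: [0.5492, 0.4273, 0.3561]
tool_rot: [1.984, 2.066, -0.355]
force: [-2.7, -1.8, -4.6]
grip_width: 0.271
```

Run:
```python
from h import *
s,_=where()
v=s['eef_pos']-con(0,.05,.075); print("tcp from pivot",v.round(4),"r",np.linalg.norm(v),"ang",np.arctan2(v[1],v[2]))
```

```text
t 5.07 tcp [0.5492 0.4273 0.3561] x [-0.038  0.937 -0.347] y [0.999 0.04  0.001] z [ 0.015 -0.347 -0.938] gp [0.5515 0.3736 0.211 ] gd 0.1547 F [-2.7 -1.8 -4.6] w 0.271 q [-0.99  0.78  0.51  0.98 -0.05  1.63 -0.54]
tcp from pivot [-0.0069  0.1009  0.2811] r 0.2987317245548584 ang 0.3444917295564887
```

>>> servo_tool(
  increments=[
    {"slide": [0, -0.002, -0.005], "dr": [0, 0, 0], "grip": 0.1},
    {"slide": [0, -0.002, -0.005], "dr": [0, 0, 0], "grip": 0.1},
    {"slide": [0, 0, 0], "dr": [0, 0, 0], "grip": 0.1},
  ],
)

```text
t: 5.32
eef_pos: [0.5483, 0.4213, 0.3554]
tool_rot: [1.995, 2.072, -0.334]
force: [-0.6, -0.4, -4.1]
grip_width: 0.271
```

Run:
```python
from h import *
s,_=where()
v=s['eef_pos']-con(0,.05,.075); print("tcp from pivot",v.round(4),"r",np.linalg.norm(v),"ang",np.arctan2(v[1],v[2]))
```

```text
t 5.32 tcp [0.5483 0.4213 0.3554] x [-0.035  0.943 -0.331] y [0.999 0.039 0.005] z [ 0.018 -0.331 -0.944] gp [0.5511 0.3702 0.2095] gd 0.1547 F [-0.6 -0.4 -4.1] w 0.271 q [-0.99  0.77  0.51  1.01 -0.05  1.61 -0.54]
tcp from pivot [-0.0077  0.0949  0.2804] r 0.29613268513180335 ang 0.3262025484768612
```

>>> servo_tool(
  increments=[
    {"slide": [0, 0, 0], "dr": [0, 0, 0], "grip": 1},
    {"slide": [0, 0, 0], "dr": [0, 0, 0], "grip": 1},
    {"slide": [0, 0, 0], "dr": [0, 0, 0], "grip": 1},
    {"slide": [0, 0, 0], "dr": [0, 0, 0], "grip": 1},
  ],
)

```text
t: 5.65
eef_pos: [0.5512, 0.4168, 0.358]
tool_rot: [2.001, 2.063, -0.325]
force: [-0.5, 0.4, -0.3]
grip_width: 0.827
```

>>> servo_tool(
  increments=[
    {"slide": [0, 0.008, 0.024], "dr": [0, 0, 0], "grip": 1},
    {"slide": [0, 0.008, 0.024], "dr": [0, 0, 0], "grip": 1},
    {"slide": [0, 0.008, 0.024], "dr": [0, 0, 0], "grip": 1},
    {"slide": [0, 0.004, 0.02], "dr": [0, 0, 0], "grip": 1},
  ],
)

```text
t: 5.98
eef_pos: [0.5518, 0.4413, 0.4449]
tool_rot: [2.005, 2.054, -0.35]
force: [0.7, -0.7, 0.6]
grip_width: 1.002
```

Run:
```python
from h import *
s,_=where()
p,d=r.camera("side"); cv2.imwrite("pics/s2.png",p[100:340,140:460]); 
p,d=r.camera("wrist"); cv2.imwrite("pics/w3.png",p); C=cal("wrist")
rr,cc=np.mgrid[0:480,0:640]
P=deproj("wrist",rr.ravel(),cc.ravel(),d.ravel(),C)
q=P[(P[:,2]>.16)&(P[:,2]<.26)&(P[:,0]>.5)&(P[:,0]<.6)&(P[:,1]>.3)&(P[:,1]<.45)]
print(len(q),q.mean(0),q.min(0),q.max(0))
```

```text
t 5.98 tcp [0.5518 0.4413 0.4449] x [-0.022  0.94  -0.341] y [1.    0.024 0.002] z [ 0.01  -0.341 -0.94 ] gp [0.5534 0.3886 0.2994] gd 0.1547 F [ 0.7 -0.7  0.6] w 1.002 q [-0.95  0.8   0.52  0.72 -0.06  1.86 -0.53]
2666 [0.55137089 0.37525693 0.21293263] [0.53878323 0.35402653 0.17828538] [0.56389307 0.38575814 0.22282421]
```

View pics/w3.png

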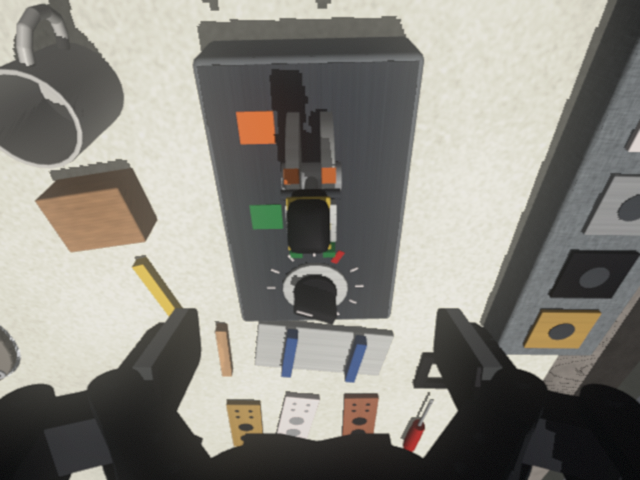

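View pics/s2.png

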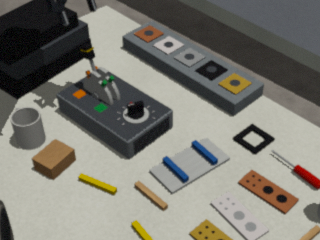

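```bash
cat >> h.py <<'E'
def down(ang): # tool y at world angle ang (rad), pointing down
    y=np.array([np.cos(ang),np.sin(ang),0]); z=np.array([0,0,-1.]); return np.stack([np.cross(y,z),y,z],1)
E
python3 - <<'E'
from h import *
goto([.5614,.186,.345],down(np.pi/2-.3725))
E
```

```text
t 6.08 tcp [0.5523 0.4412 0.4475] x [-0.021  0.941 -0.338] y [1.    0.025 0.008] z [ 0.016 -0.337 -0.941] gp [0.5549 0.389  0.3019] gd 0.1547 F [ 0.4 -0.3  0.2] w 0.998 q [-0.95  0.8   0.52  0.72 -0.06  1.86 -0.53]
shift [ 0.0091 -0.2552 -0.1025] dr [16.83 12.42 66.61]
```

>>> servo_tool(
  increments=[
    {"slide": [0.001, -0.031, -0.001], "dr": [1.68, 1.24, 6.6], "grip": 0.6},
    {"slide": [0.001, -0.031, -0.001], "dr": [1.68, 1.24, 6.6], "grip": 0.6},
    {"slide": [0.001, -0.031, -0.001], "dr": [1.68, 1.24, 6.6], "grip": 0.6},
    {"slide": [0.001, -0.031, -0.001], "dr": [1.68, 1.24, 6.6], "grip": 0.6},
    {"slide": [0.001, -0.031, -0.005], "dr": [1.68, 1.24, 6.6], "grip": 0.6},
    {"slide": [0.001, -0.031, -0.02], "dr": [1.68, 1.24, 6.6], "grip": 0.6},
    {"slide": [0.001, -0.031, -0.03], "dr": [1.68, 1.24, 6.6], "grip": 0.6},
    {"slide": [0.001, -0.031, -0.03], "dr": [1.68, 1.24, 6.6], "grip": 0.6},
  ],
)

```text
t: 6.75
eef_pos: [0.5586, 0.1967, 0.3481]
tool_rot: [0.875, 2.948, -0.064]
force: [0.5, -0.2, 0.2]
grip_width: 0.6
```

Run:
```python
from h import *
goto([.5614,.186,.345],down(np.pi/2-.3725))
```

```text
t 6.75 tcp [0.5586 0.1967 0.3481] x [-0.836  0.543 -0.075] y [ 0.546  0.838 -0.021] z [ 0.051 -0.058 -0.997] gp [0.5665 0.1876 0.1938] gd 0.1547 F [ 0.5 -0.2  0.2] w 0.6 q [-0.61  0.43  0.32  1.51 -0.06  1.19  0.69]
shift [ 0.0028 -0.0107 -0.0031] dr [ 3.04  3.25 11.7 ]
```

>>> servo_tool(
  increments=[
    {"slide": [0.0028, -0.008, -0.003], "dr": [1.5, 1.6, 5.8], "grip": 0.6},
    {"slide": [0, -0.002, -0.001], "dr": [1.5, 1.6, 5.8], "grip": 0.6},
    {"slide": [0, 0, 0], "dr": [0, 0, 0], "grip": 0.6},
  ],
)

```text
t: 7.0
eef_pos: [0.5565, 0.1698, 0.3314]
tool_rot: [-0.593, -3.065, 0.03]
force: [-0.5, -1.2, 0.1]
grip_width: 0.6
```

Run:
```python
from h import *
goto([.5614,.186,.265],down(np.pi/2-.3725))
p,d=r.camera("wrist"); cv2.imwrite("pics/w4.png",p)
```

```text
t 7.0 tcp [0.5565 0.1698 0.3314] x [-0.928  0.373  0.015] y [ 0.373  0.928 -0.022] z [-0.023 -0.015 -1.   ] gp [0.553  0.1675 0.1767] gd 0.1547 F [-0.5 -1.2  0.1] w 0.6 q [-0.51  0.44  0.26  1.53 -0.11  1.21  0.95]
shift [ 0.0049  0.0162 -0.0664] dr [ 0.86 -1.29  0.55]
```

View pics/w4.png

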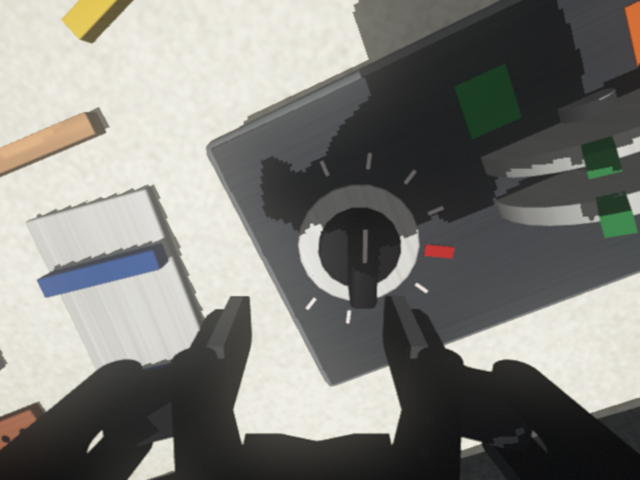

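>>> servo_tool(
  increments=[
    {"slide": [0.005, 0.016, -0.01], "dr": [0.9, -1.3, 0.5], "grip": 0.6},
    {"slide": [0, 0, -0.015], "dr": [0, 0, 0], "grip": 0.6},
    {"slide": [0, 0, -0.015], "dr": [0, 0, 0], "grip": 0.6},
  ],
)

```text
t: 7.3
eef_pos: [0.5637, 0.1879, 0.2942]
tool_rot: [0.598, 3.07, 0.008]
force: [-0.2, -0.2, -0.4]
grip_width: 0.598
```

Run:
```python
from h import *
goto([.5614,.186,.266],down(np.pi/2-.3725))
```

```text
t 7.3 tcp [0.5637 0.1879 0.2942] x [-0.927  0.375 -0.013] y [0.375 0.927 0.008] z [ 0.015  0.002 -1.   ] gp [0.566  0.1883 0.1395] gd 0.1547 F [-0.2 -0.2 -0.4] w 0.598 q [-0.53  0.48  0.25  1.56 -0.13  1.1   0.94]
shift [-0.0023 -0.0019 -0.0282] dr [-0.14  0.85  0.69]
```

>>> servo_tool(
  increments=[
    {"slide": [-0.002, -0.002, -0.012], "dr": [-0.1, 0.8, 0.7], "grip": 0.6},
    {"slide": [0, 0, -0.012], "dr": [0, 0, 0], "grip": 0.6},
    {"slide": [0, 0, -0.001], "dr": [0, 0, 0], "grip": 0.6},
    {"slide": [0, 0, 0], "dr": [0, 0, 0], "grip": 0.6},
  ],
)

```text
t: 7.63
eef_pos: [0.5595, 0.1906, 0.2647]
tool_rot: [-0.577, -3.085, 0.003]
force: [-0.2, -0.8, 0.8]
grip_width: 0.601
```

Run:
```python
from h import *
goto([.5614,.186,.266],down(np.pi/2-.3725))
```

```text
t 7.63 tcp [0.5595 0.1906 0.2647] x [-0.932  0.361  0.002] y [ 0.361  0.932 -0.003] z [-0.003 -0.002 -1.   ] gp [0.559  0.1903 0.11  ] gd 0.1547 F [-0.2 -0.8  0.8] w 0.601 q [-0.53  0.51  0.24  1.59 -0.13  1.06  0.95]
shift [ 0.0019 -0.0046  0.0013] dr [ 0.1  -0.18 -0.17]
```

>>> servo_tool(
  increments=[
    {"slide": [0.002, -0.005, 0.001], "dr": [0, 0, 0], "grip": 0.05},
    {"slide": [0, 0, 0], "dr": [0, 0, 0], "grip": 0.05},
    {"slide": [0, 0, 0], "dr": [0, 0, 0], "grip": 0.05},
    {"slide": [0, 0, 0], "dr": [0, 0, 0], "grip": 0.05},
    {"slide": [0, 0, 0], "dr": [0, 0, 0], "grip": 0.05},
  ],
)

```text
t: 8.05
eef_pos: [0.5621, 0.1874, 0.2676]
tool_rot: [0.576, 3.088, 0.001]
force: [1.2, -0.3, -4.7]
grip_width: 0.145
```

Run:
```python
from h import *
goto([.5614,.186,.266],down(np.pi/2-.3725))
```

```text
t 8.05 tcp [0.5621 0.1874 0.2676] x [-0.933  0.36  -0.   ] y [0.36  0.933 0.001] z [ 0.     0.001 -1.   ] gp [0.5622 0.1875 0.1129] gd 0.1547 F [ 1.2 -0.3 -4.7] w 0.145 q [-0.52  0.51  0.24  1.59 -0.13  1.06  0.96]
shift [-0.0007 -0.0014 -0.0016] dr [-0.04  0.02 -0.22]
```

>>> servo_tool(
  increments=[
    {"slide": [0, 0, 0], "dr": [0, 0, -6.9], "grip": 0.05},
    {"slide": [0, 0, 0], "dr": [0, 0, -6.9], "grip": 0.05},
    {"slide": [0, 0, 0], "dr": [0, 0, -6.9], "grip": 0.05},
    {"slide": [0, 0, 0], "dr": [0, 0, -6.9], "grip": 0.05},
    {"slide": [0, 0, 0], "dr": [0, 0, -6.9], "grip": 0.05},
    {"slide": [0, 0, 0], "dr": [0, 0, -6.9], "grip": 0.05},
  ],
)

```text
t: 8.55
eef_pos: [0.5612, 0.1861, 0.2676]
tool_rot: [-1.664, -2.662, 0.003]
force: [0.3, 0.9, -3.0]
grip_width: 0.148
```

Run:
```python
from h import *
goto([.5614,.186,.267],down(np.pi/2-.3725+.41-2.094))
```

```text
t 8.55 tcp [0.5612 0.1861 0.2676] x [-0.438  0.899  0.001] y [ 0.899  0.438 -0.003] z [-0.003 -0.    -1.   ] gp [0.5607 0.1861 0.1129] gd 0.1547 F [ 0.3  0.9 -3. ] w 0.148 q [-0.64  0.52  0.41  1.6  -0.23  1.07  0.29]
shift [ 0.0002 -0.0001 -0.0006] dr [ -0.06  -0.18 -53.82]
```

>>> servo_tool(
  increments=[
    {"slide": [0, 0, 0], "dr": [0, 0, -6.7], "grip": 0.05},
    {"slide": [0, 0, 0], "dr": [0, 0, -6.7], "grip": 0.05},
    {"slide": [0, 0, 0], "dr": [0, 0, -6.7], "grip": 0.05},
    {"slide": [0, 0, 0], "dr": [0, 0, -6.7], "grip": 0.05},
    {"slide": [0, 0, 0], "dr": [0, 0, -6.7], "grip": 0.05},
    {"slide": [0, 0, 0], "dr": [0, 0, -6.7], "grip": 0.05},
    {"slide": [0, 0, 0], "dr": [0, 0, -6.7], "grip": 0.05},
    {"slide": [0, 0, 0], "dr": [0, 0, -4], "grip": 0.05},
  ],
)

```text
t: 9.22
eef_pos: [0.5594, 0.1856, 0.2676]
tool_rot: [-2.681, -1.625, 0.008]
force: [0.7, -0.6, -2.0]
grip_width: 0.145
```

Run:
```python
from h import *
goto([.5614,.186,.267],down(np.pi/2-.3725+.41-2.094))
```

```text
t 9.22 tcp [0.5594 0.1856 0.2676] x [ 0.463  0.887 -0.001] y [ 0.887 -0.463 -0.008] z [-0.008  0.003 -1.   ] gp [0.5582 0.1862 0.1129] gd 0.1547 F [ 0.7 -0.6 -2. ] w 0.145 q [-0.78  0.56  0.63  1.61 -0.36  1.1  -0.54]
shift [ 0.002   0.0004 -0.0006] dr [-0.19 -0.44 -0.28]
```

Dial within 0.3° by tool pose. Settle, release, back off and look.

>>> servo_tool(
  increments=[
    {"slide": [0, 0, 0], "dr": [0, 0, 0], "grip": 0.6},
    {"slide": [0, 0, 0], "dr": [0, 0, 0], "grip": 0.6},
    {"slide": [0, 0, 0], "dr": [0, 0, 0], "grip": 0.6},
    {"slide": [0, 0, 0.02], "dr": [0, 0, 0], "grip": 0.6},
    {"slide": [0, 0, 0.03], "dr": [0, 0, 0], "grip": 1},
    {"slide": [0, -0.01, 0.04], "dr": [0, 0, 0], "grip": 1},
    {"slide": [0, -0.02, 0.04], "dr": [0, 0, 0], "grip": 1},
    {"slide": [0, -0.02, 0.03], "dr": [0, 0, 0], "grip": 1},
  ],
)

```text
t: 9.88
eef_pos: [0.5548, 0.1397, 0.4259]
tool_rot: [-2.66, -1.648, 0.033]
force: [0.7, 0.1, -0.0]
grip_width: 0.999
```

Run:
```python
from h import *
where()
p,d=r.camera("wrist"); cv2.imwrite("pics/w5.png",p);C=cal("wrist")
rr,cc=np.mgrid[0:480,0:640]
P=deproj("wrist",rr.ravel(),cc.ravel(),d.ravel(),C)
q=P[(P[:,2]>.107)&(P[:,2]<.125)&(P[:,0]>.5)&(P[:,0]<.62)&(P[:,1]>.13)&(P[:,1]<.24)]
c,w,h,a=rect(q[:,:2]); print(c,w,h,a, "t=",(np.pi-a+YC)%np.pi)
```

```text
t 9.88 tcp [0.5548 0.1397 0.4259] x [ 0.445  0.895 -0.011] y [ 0.895 -0.445 -0.022] z [-0.024 -0.    -1.   ] gp [0.551  0.1396 0.2713] gd 0.1547 F [ 0.7  0.1 -0. ] w 0.999 q [-0.75  0.41  0.69  1.42 -0.26  1.43 -0.52]
[0.56572681 0.18124161] 44.99166488647461 14.10053539276123 1.0745804398409016 t= 2.1067122137488914
```

View pics/w5.png

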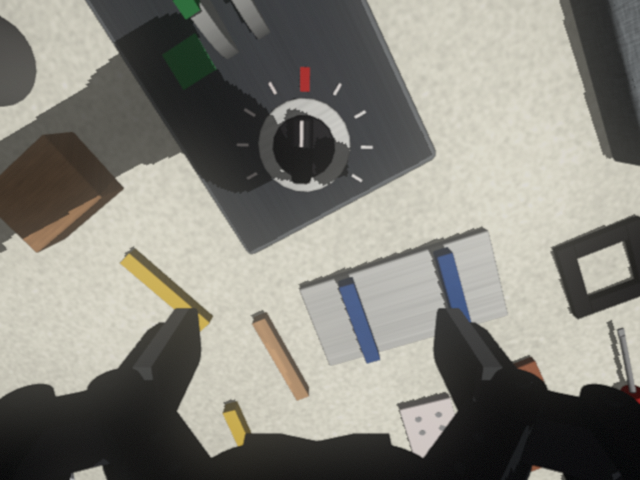

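>>> servo_tool(
  increments=[
    {"slide": [-0.003, -0.028, 0.006], "dr": [0, 0, 4], "grip": 0.85},
    {"slide": [-0.003, -0.028, 0.006], "dr": [0, 0, 4], "grip": 0.85},
    {"slide": [-0.003, -0.028, 0.006], "dr": [0, 0, 4], "grip": 0.85},
    {"slide": [-0.003, -0.028, 0.006], "dr": [0, 0, 4], "grip": 0.85},
    {"slide": [-0.003, -0.028, 0.006], "dr": [0, 0, 4], "grip": 0.85},
    {"slide": [-0.003, -0.028, 0.006], "dr": [0, 0, 4], "grip": 0.85},
    {"slide": [-0.003, -0.02, 0.006], "dr": [0, 0, 2], "grip": 0.85},
    {"slide": [0, 0, 0], "dr": [0, 0, 0], "grip": 0.85},
  ],
)

```text
t: 10.6
eef_pos: [0.5328, -0.0671, 0.4862]
tool_rot: [2.201, 2.233, 0.005]
force: [-0.0, -0.7, 0.3]
grip_width: 0.848
```

```bash
cat >> h.py <<'E'
def cloud(n="wrist",save=None):
    p,d=r.camera(n); C=cal(n)
    if save: cv2.imwrite("pics/"+save,p)
    rr,cc=np.mgrid[0:480,0:640]
    return p,deproj(n,rr.ravel(),cc.ravel(),d.ravel(),C).reshape(480,640,3),d
def colmask(p,P,name):
    # colour masks
    hsv=cv2.cvtColor(p,cv2.COLOR_BGR2HSV)
    H,S,V=[hsv[...,i].astype(int) for i in range(3)]
    if name=="blue": m=(H>100)&(H<130)&(S>100)
    if name=="brass": m=(H>15)&(H<30)&(S>120)&(V>60)
    if name=="copper": m=(H<14)&(S>120)&(V>60)
    if name=="white": m=(S<30)&(V>150)
    if name=="wood": m=(H>5)&(H<25)&(S>60)&(S<150)&(V>70)
    return m
E
python3 - <<'E'
from h import *
where()
p,P,d=cloud(save="w6.png")
E
```

```text
t 10.6 tcp [ 0.5328 -0.0671  0.4862] x [-0.014  1.    -0.002] y [1.    0.014 0.007] z [ 0.007 -0.002 -1.   ] gp [ 0.5338 -0.0673  0.3315] gd 0.1547 F [-0.  -0.7  0.3] w 0.848 q [-0.43  0.29  0.7   1.41 -0.18  1.5   0.27]
```

View pics/w6.png

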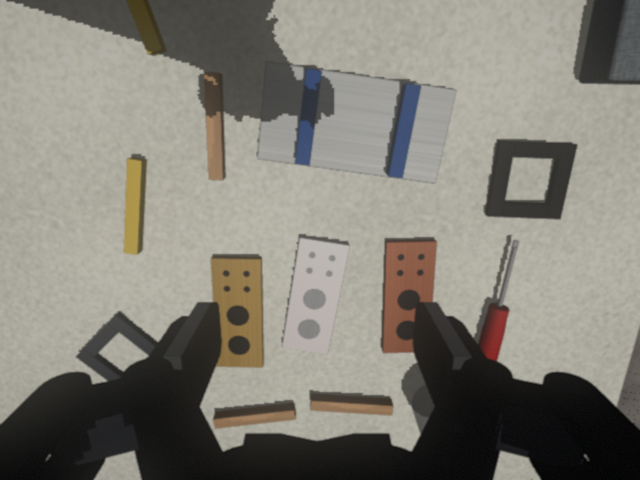

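Run:
```python
from h import *
p,P,d=cloud()
def comp(m,minpx=150):
    n,l,st,ce=cv2.connectedComponentsWithStats(m.astype(np.uint8))
    return [l==i for i in range(1,n) if st[i,4]>minpx]
Z=P[...,2]
m=(colmask(p,P,"blue"))&(Z>.02)
ribs=[]
for k in comp(m):
    q=P[k]; c,w,h,a=rect(q[:,:2]); ribs.append(q[q[:,2]>.026].mean(0)); print("rib",c.round(4),w.round(1),h.round(1),a.round(3),q.mean(0).round(4))
ribs=sorted(ribs,key=lambda v:v[0]); v=ribs[1]-ribs[0]; print("bed c",(ribs[0]+ribs[1])/2,"yaw",np.arctan2(v[1],v[0]),np.linalg.norm(v))
bm=(Z>.008)&(P[...,0]>.46)&(P[...,0]<.7)&(P[...,1]>-.085)&(P[...,1]<.075)&(Z<.04)
for k in comp(bm,3000):
    q=P[k];c,w,h,a=rect(q[:,:2]);print("bed",c.round(4),w,h,a)
for nm in ["brass","copper","white"]:
    m=colmask(p,P,nm)&(Z>.005)&(Z<.02)&(P[...,1]<-.12)
    m=cv2.morphologyEx(m.astype(np.uint8),cv2.MORPH_CLOSE,np.ones((25,25)))>0
    m&=(Z>.005)&(Z<.02)
    for k in comp(m,400):
        q=P[k];c,w,h,a=rect(q[:,:2]);rr,cc=np.nonzero(k);print(nm,c.round(4),w,h,a,np.median(q[:,2]),"px",rr.mean(),cc.mean())
```

```text
Traceback (most recent call last):
AttributeError: 'float' object has no attribute 'round'
```

```bash
cat >> h.py <<'E'
def comp(m,minpx=150):
    n,l,st,ce=cv2.connectedComponentsWithStats(m.astype(np.uint8))
    return [l==i for i in range(1,n) if st[i,4]>minpx]
def pr(nm,k,P):
    q=P[k];c,w,h,a=rect(q[:,:2]);rr,cc=np.nonzero(k)
    print(nm,"c",c.round(4),"w",round(w),"h",round(h),"a",round(float(a),3),"z",np.median(q[:,2]).round(4),"px",rr.mean().round(),cc.mean().round(),len(rr))
E
python3 - <<'E'
from h import *
p,P,d=cloud()
Z=P[...,2]
m=(colmask(p,P,"blue"))&(Z>.02)
ribs=[]
for k in comp(m):
    pr("rib",k,P); q=P[k]; ribs.append(q[q[:,2]>.026].mean(0))
ribs=sorted(ribs,key=lambda v:v[0]); v=ribs[-1]-ribs[0]; print("bed c",(ribs[0]+ribs[-1])/2,"yaw",np.arctan2(v[1],v[0]),np.linalg.norm(v))
bm=(Z>.008)&(P[...,0]>.46)&(P[...,0]<.7)&(P[...,1]>-.085)&(P[...,1]<.075)&(Z<.04)
for k in comp(bm,3000): pr("bed",k,P)
for nm in ["brass","copper","white"]:
    m=colmask(p,P,nm)&(Z>.005)&(Z<.02)&(P[...,1]<-.12)
    m=cv2.morphologyEx(m.astype(np.uint8),cv2.MORPH_CLOSE,np.ones((25,25)))>0
    m&=(Z>.005)&(Z<.02)
    for k in comp(m,400): pr(nm,k,P)
E
```

```text
rib c [0.5302 0.0429] w 14 h 12 a 0.011 z 0.03 px 83.0 313.0 168
rib c [ 0.5813 -0.0042] w 100 h 91 a -0.119 z 0.0299 px 137.0 404.0 1179
rib c [ 0.5233 -0.0135] w 59 h 14 a 1.462 z 0.03 px 146.0 304.0 608
bed c [ 0.57324964 -0.01315382  0.03139717] yaw 0.1050643147629874 0.10211971882249658
bed c [ 0.5746 -0.0038] w 200 h 100 a -0.12 z 0.0122 px 129.0 353.0 17986
brass c [ 0.4414 -0.2329] w 146 h 57 a 1.556 z 0.01 px 317.0 239.0 4441
copper c [ 0.6502 -0.2086] w 146 h 57 a -1.536 z 0.0097 px 297.0 405.0 4022
white c [ 0.5348 -0.2093] w 150 h 60 a 1.421 z 0.0098 px 301.0 314.0 5325
```

Run:
```python
from h import *
s,M=where()
p,P,d=cloud()
Q=(P.reshape(-1,3)-s['eef_pos'])@M  # tool coords
Q=Q.reshape(480,640,3)
m=(d>.05)&(d<.3)
q=Q[m]; print("max tool z",np.percentile(q[:,2],[50,90,99,99.9,100]))
for c in (190,200,210,215,420,425,430,440): print(c,[Q[rw,c].round(3).tolist() for rw in (306,315,325,340)])
```

```text
t 10.75 tcp [ 0.5341 -0.0601  0.484 ] x [-0.022  1.     0.003] y [1.    0.022 0.004] z [ 0.004  0.003 -1.   ] gp [ 0.5347 -0.0596  0.3293] gd 0.1547 F [ 0.2 -0.2  0. ] w 0.85 q [-0.43  0.29  0.69  1.41 -0.19  1.5   0.27]
max tool z [0.10524943 0.13484051 0.15862491 0.16352441 0.16578835]
190 [[-0.156, -0.158, 0.483], [0.011, -0.042, 0.151], [0.011, -0.04, 0.144], [0.011, -0.037, 0.136]]
200 [[0.011, -0.041, 0.158], [0.011, -0.039, 0.152], [0.011, -0.037, 0.144], [0.008, -0.036, 0.141]]
210 [[0.011, -0.037, 0.158], [0.01, -0.036, 0.153], [0.006, -0.036, 0.153], [0.002, -0.036, 0.151]]
215 [[0.01, -0.036, 0.16], [0.006, -0.036, 0.16], [0.003, -0.036, 0.159], [-0.002, -0.036, 0.156]]
420 [[0.011, 0.037, 0.158], [0.009, 0.036, 0.156], [0.004, 0.037, 0.158], [-0.0, 0.037, 0.154]]
425 [[0.011, 0.039, 0.158], [0.012, 0.036, 0.15], [0.008, 0.037, 0.15], [0.003, 0.037, 0.149]]
430 [[0.011, 0.04, 0.158], [0.012, 0.038, 0.15], [0.011, 0.037, 0.145], [0.006, 0.037, 0.144]]
440 [[-0.156, 0.154, 0.483], [0.011, 0.042, 0.152], [0.011, 0.04, 0.144], [0.011, 0.037, 0.136]]
```

>>> servo_tool(
  increments=[
    {"slide": [-0.012, -0.022, -0.025], "dr": [0, 0, -1], "grip": 0.85},
    {"slide": [-0.012, -0.022, -0.028], "dr": [0, 0, -1], "grip": 0.85},
    {"slide": [-0.012, -0.022, -0.028], "dr": [0, 0, 0], "grip": 0.85},
    {"slide": [-0.012, -0.022, -0.028], "dr": [0, 0, 0], "grip": 0.85},
    {"slide": [-0.012, -0.022, -0.028], "dr": [0, 0, 0], "grip": 0.85},
    {"slide": [-0.012, -0.022, -0.028], "dr": [0, 0, 0], "grip": 0.85},
    {"slide": [-0.012, -0.022, -0.028], "dr": [0, 0, 0], "grip": 0.85},
    {"slide": [0, 0, 0], "dr": [0, 0, 0], "grip": 0.85},
  ],
)

```text
t: 11.47
eef_pos: [0.4525, -0.1953, 0.2802]
tool_rot: [-2.184, -2.252, -0.021]
force: [-0.5, 0.7, 0.1]
grip_width: 0.852
```

Run:
```python
from h import *
goto([.4414,-.2329,.169],down(-.015))
p,P,d=cloud(save="w7.png")
Z=P[...,2]
m=colmask(p,P,"brass")&(Z>.005)&(Z<.02)&(P[...,1]<-.1)&(P[...,0]>.38)
m=cv2.morphologyEx(m.astype(np.uint8),cv2.MORPH_CLOSE,np.ones((25,25)))>0
for k in comp(m&(Z>.005)&(Z<.02),400): pr("brass",k,P)
```

```text
t 11.47 tcp [ 0.4525 -0.1953  0.2802] x [-0.031  0.999  0.013] y [1.    0.03  0.007] z [ 0.006  0.013 -1.   ] gp [ 0.4535 -0.1933  0.1255] gd 0.1547 F [-0.5  0.7  0.1] w 0.852 q [-0.18  0.36  0.71  1.86 -0.29  1.02  0.68]
shift [-0.0111 -0.0376 -0.1112] dr [-0.72  0.38 -2.61]
brass c [ 0.4441 -0.2325] w 148 h 58 a 1.559 z 0.0123 px 291.0 294.0 15285
```

View pics/w7.png

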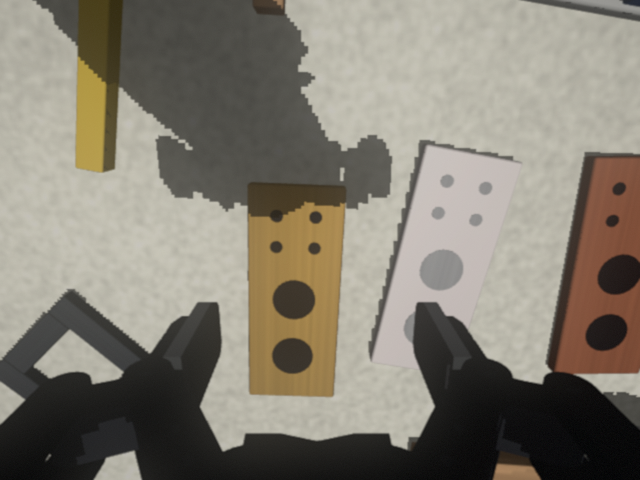

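>>> servo_tool(
  increments=[
    {"slide": [-0.004, -0.014, -0.02], "dr": [-0.7, 0.4, -1.3], "grip": 0.85},
    {"slide": [-0.003, -0.012, -0.025], "dr": [0, 0, -1.3], "grip": 0.85},
    {"slide": [-0.003, -0.011, -0.025], "dr": [0, 0, 0], "grip": 0.85},
    {"slide": [0, 0, -0.01], "dr": [0, 0, 0], "grip": 0.85},
    {"slide": [0, 0, 0], "dr": [0, 0, 0], "grip": 0.85},
  ],
)

```text
t: 11.93
eef_pos: [0.4541, -0.2207, 0.2007]
tool_rot: [2.211, 2.225, 0.021]
force: [-0.1, 0.5, 0.7]
grip_width: 0.848
```

Run:
```python
from h import *
goto([.4425,-.2327,.169],down(-.013))
```

```text
t 11.93 tcp [ 0.4541 -0.2207  0.2007] x [-0.006  1.     0.006] y [1.    0.006 0.013] z [ 0.013  0.006 -1.   ] gp [ 0.456  -0.2197  0.046 ] gd 0.1547 F [-0.1  0.5  0.7] w 0.848 q [-0.07  0.5   0.65  1.91 -0.41  0.85  0.8 ]
shift [-0.0116 -0.012  -0.0317] dr [-0.35  0.73 -1.1 ]
```

>>> servo_tool(
  increments=[
    {"slide": [-0.011, -0.012, 0], "dr": [-0.3, 0.7, -1.1], "grip": 0.85},
    {"slide": [0, 0, -0.008], "dr": [0, 0, 0], "grip": 0.85},
    {"slide": [0, 0, 0], "dr": [0, 0, 0], "grip": 0.85},
  ],
)

```text
t: 12.18
eef_pos: [0.4462, -0.2298, 0.1943]
tool_rot: [2.227, 2.214, 0.006]
force: [-0.5, 1.3, 0.3]
grip_width: 0.853
```

Run:
```python
from h import *
goto([.4425,-.2327,.169],down(-.013))
```

```text
t 12.18 tcp [ 0.4462 -0.2298  0.1943] x [0.006 1.    0.002] y [ 1.    -0.006  0.004] z [ 0.004  0.002 -1.   ] gp [ 0.4467 -0.2296  0.0396] gd 0.1547 F [-0.5  1.3  0.3] w 0.853 q [-0.06  0.51  0.65  1.92 -0.41  0.84  0.81]
shift [-0.0037 -0.0029 -0.0253] dr [-0.1   0.21 -0.39]
```

>>> servo_tool(
  increments=[
    {"slide": [-0.004, -0.003, -0.008], "dr": [0, 0, 0], "grip": 0.85},
    {"slide": [0, 0, -0.009], "dr": [0, 0, 0], "grip": 0.85},
    {"slide": [0, 0, -0.008], "dr": [0, 0, 0], "grip": 0.85},
    {"slide": [0, 0, 0], "dr": [0, 0, 0], "grip": 0.85},
  ],
)

```text
t: 12.52
eef_pos: [0.4435, -0.2328, 0.1698]
tool_rot: [2.222, 2.212, 0.012]
force: [-0.8, -0.6, 0.1]
grip_width: 0.848
```

Run:
```python
from h import *
goto([.4425,-.2327,.169],down(-.013))
```

```text
t 12.52 tcp [ 0.4435 -0.2328  0.1698] x [0.004 1.    0.001] y [ 1.    -0.004  0.01 ] z [ 0.01   0.001 -1.   ] gp [ 0.4451 -0.2327  0.0151] gd 0.1547 F [-0.8 -0.6  0.1] w 0.848 q [-0.02  0.54  0.62  1.94 -0.45  0.78  0.85]
shift [-0.001   0.0001 -0.0008] dr [-0.03  0.57 -0.49]
```

>>> servo_tool(
  increments=[
    {"slide": [0, 0, 0], "dr": [0, 0.5, -0.4], "grip": 0.5},
    {"slide": [0, 0, 0], "dr": [0, 0, 0], "grip": 0.5},
    {"slide": [0, 0, 0], "dr": [0, 0, 0], "grip": 0.5},
    {"slide": [0, 0, 0], "dr": [0, 0, 0], "grip": 0.5},
  ],
)

```text
t: 12.85
eef_pos: [0.4432, -0.2329, 0.1696]
tool_rot: [-2.234, -2.206, -0.0]
force: [-0.1, -0.4, -0.4]
grip_width: 0.682
```

>>> servo_tool(
  increments=[
    {"slide": [0, 0, 0.01], "dr": [0, 0, 0], "grip": 0.5},
    {"slide": [0, 0, 0.025], "dr": [0, 0, 0], "grip": 0.5},
    {"slide": [0, 0, 0.03], "dr": [0, 0, 0], "grip": 0.5},
    {"slide": [0, 0, 0.03], "dr": [0, 0, 0], "grip": 0.5},
  ],
)

```text
t: 13.18
eef_pos: [0.4393, -0.2298, 0.2618]
tool_rot: [-2.223, -2.193, 0.012]
force: [0.4, 0.9, -1.6]
grip_width: 0.681
```

```bash
cat >> h.py <<'E'
BC=np.array([.5746,-.0038]); BY=-.12
def bed(x,y,z): c,s=np.cos(BY),np.sin(BY); return np.array([BC[0]+c*x-s*y,BC[1]+s*x+c*y,z])
E
python3 - <<'E'
from h import *
goto(bed(0,0,.28),down(np.pi/2+BY))
p,P,d=cloud(save="w8.png")
E
```

```text
t 13.18 tcp [ 0.4393 -0.2298  0.2618] x [0.014 1.    0.008] y [ 1.    -0.014 -0.019] z [-0.019  0.008 -1.   ] gp [ 0.4364 -0.2286  0.1072] gd 0.1547 F [ 0.4  0.9 -1.6] w 0.681 q [-0.12  0.41  0.72  1.87 -0.31  1.    0.73]
shift [0.1353 0.226  0.0182] dr [ 0.42 -1.21 83.92]
```

View pics/w8.png

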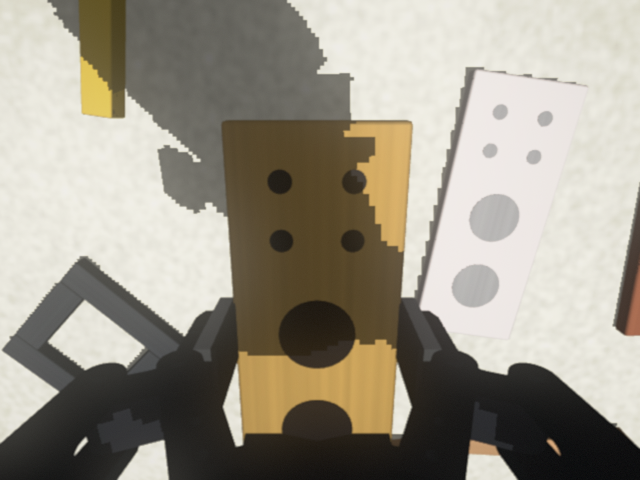

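>>> servo_tool(
  increments=[
    {"slide": [0.011, 0.019, 0.003], "dr": [0, 0, 7], "grip": 0.5},
    {"slide": [0.011, 0.019, 0.003], "dr": [0, 0, 7], "grip": 0.5},
    {"slide": [0.011, 0.019, 0.003], "dr": [0, 0, 7], "grip": 0.5},
    {"slide": [0.011, 0.019, 0.003], "dr": [0, 0, 7], "grip": 0.5},
    {"slide": [0.011, 0.019, 0.003], "dr": [0, 0, 7], "grip": 0.5},
    {"slide": [0.011, 0.019, 0], "dr": [0, 0, 7], "grip": 0.5},
    {"slide": [0.011, 0.019, 0], "dr": [0, 0, 7], "grip": 0.5},
    {"slide": [0.011, 0.019, 0], "dr": [0, 0, 7], "grip": 0.5},
  ],
)

```text
t: 13.9
eef_pos: [0.529, -0.0814, 0.2929]
tool_rot: [0.912, 2.996, -0.002]
force: [-0.0, 0.2, -1.8]
grip_width: 0.681
```

Run:
```python
from h import *
goto(bed(0,0,.28),down(np.pi/2+BY))
```

```text
t 13.9 tcp [ 0.529  -0.0814  0.2929] x [-0.83   0.557 -0.01 ] y [0.557 0.83  0.002] z [ 0.009 -0.004 -1.   ] gp [ 0.5304 -0.0821  0.1382] gd 0.1547 F [-0.   0.2 -1.8] w 0.681 q [-0.23  0.39  0.46  1.74 -0.19  1.05  1.27]
shift [ 0.0456  0.0776 -0.0129] dr [ 0.11  0.56 27.  ]
```

>>> servo_tool(
  increments=[
    {"slide": [0.011, 0.019, -0.004], "dr": [0, 0, 6.8], "grip": 0.5},
    {"slide": [0.011, 0.019, -0.004], "dr": [0, 0.5, 6.8], "grip": 0.5},
    {"slide": [0.011, 0.019, -0.004], "dr": [0, 0, 6.6], "grip": 0.5},
    {"slide": [0.008, 0.012, 0], "dr": [0, 0, 4], "grip": 0.5},
    {"slide": [0, 0, 0], "dr": [0, 0, 0], "grip": 0.5},
  ],
)

```text
t: 14.32
eef_pos: [0.5728, -0.0027, 0.2822]
tool_rot: [0.214, 3.129, 0.005]
force: [0.2, -0.1, -0.6]
grip_width: 0.681
```

Run:
```python
from h import *
goto(bed(0,0,.198),down(np.pi/2+BY))
p,P,d=cloud(save="w9.png")
```

```text
t 14.32 tcp [ 0.5728 -0.0027  0.2822] x [-0.991  0.136 -0.005] y [0.136 0.991 0.003] z [ 0.005  0.003 -1.   ] gp [ 0.5736 -0.0023  0.1275] gd 0.1547 F [ 0.2 -0.1 -0.6] w 0.681 q [-0.26  0.46  0.33  1.64 -0.17  1.07  1.55]
shift [ 0.0018 -0.0011 -0.0842] dr [-0.15  0.29  0.96]
```

View pics/w9.png

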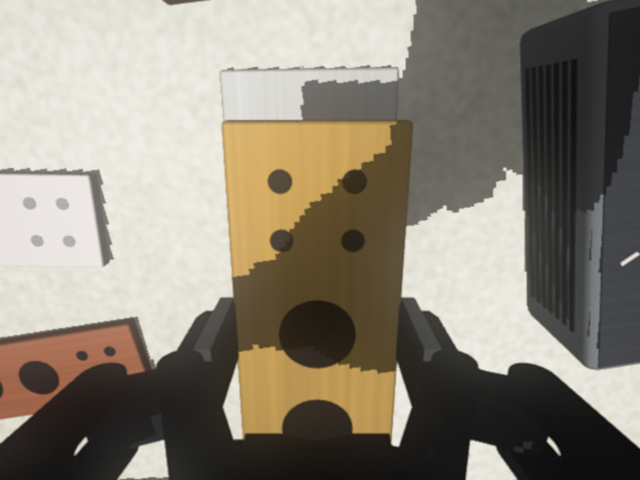

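>>> servo_tool(
  increments=[
    {"slide": [0.002, -0.001, -0.015], "dr": [0, 0, 1], "grip": 0.5},
    {"slide": [0, 0, -0.018], "dr": [0, 0, 0], "grip": 0.5},
    {"slide": [0, 0, -0.018], "dr": [0, 0, 0], "grip": 0.5},
    {"slide": [0, 0, -0.01], "dr": [0, 0, 0], "grip": 0.5},
    {"slide": [0, 0, 0], "dr": [0, 0, 0], "grip": 0.5},
  ],
)

```text
t: 14.78
eef_pos: [0.5717, -0.0128, 0.2216]
tool_rot: [0.219, 3.129, -0.008]
force: [0.2, -0.3, -1.4]
grip_width: 0.678
```

Run:
```python
from h import *
goto(bed(0,0,.2),down(np.pi/2+BY))
```

```text
t 14.78 tcp [ 0.5717 -0.0128  0.2216] x [-0.99   0.139 -0.006] y [ 0.139  0.99  -0.005] z [ 0.005 -0.005 -1.   ] gp [ 0.5725 -0.0136  0.0669] gd 0.1547 F [ 0.2 -0.3 -1.4] w 0.678 q [-0.24  0.53  0.32  1.7  -0.19  0.94  1.58]
shift [ 0.0029  0.009  -0.0216] dr [0.31 0.29 1.12]
```

>>> servo_tool(
  increments=[
    {"slide": [0.003, 0.009, -0.003], "dr": [0.3, 0.3, 1], "grip": 0.5},
    {"slide": [0, 0, -0.006], "dr": [0, 0, 0], "grip": 0.5},
    {"slide": [0, 0, 0], "dr": [0, 0, 0], "grip": 0.5},
  ],
)

```text
t: 15.03
eef_pos: [0.5745, -0.006, 0.2134]
tool_rot: [0.199, 3.135, -0.003]
force: [-0.9, -1.0, -1.8]
grip_width: 0.689
```

Run:
```python
from h import *
goto(bed(0,0,.2),down(np.pi/2+BY))
```

```text
t 15.03 tcp [ 0.5745 -0.006   0.2134] x [-0.992  0.126 -0.   ] y [ 0.126  0.992 -0.002] z [ 0.    -0.002 -1.   ] gp [ 0.5746 -0.0062  0.0587] gd 0.1547 F [-0.9 -1.  -1.8] w 0.689 q [-0.24  0.55  0.31  1.69 -0.2   0.93  1.59]
shift [ 0.0001  0.0022 -0.0134] dr [0.1  0.   0.38]
```

>>> servo_tool(
  increments=[
    {"slide": [0, 0.002, -0.006], "dr": [0, 0, 0.4], "grip": 0.5},
    {"slide": [0, 0, -0.006], "dr": [0, 0, 0], "grip": 0.5},
    {"slide": [0, 0, -0.001], "dr": [0, 0, 0], "grip": 0.5},
  ],
)

```text
t: 15.28
eef_pos: [0.5758, -0.0034, 0.2014]
tool_rot: [0.186, 3.131, -0.002]
force: [-0.6, -0.3, -1.9]
grip_width: 0.679
```

Run:
```python
from h import *
goto(bed(0,0,.2),down(np.pi/2+BY))
```

```text
t 15.28 tcp [ 0.5758 -0.0034  0.2014] x [-0.993  0.118 -0.005] y [ 0.118  0.993 -0.001] z [ 0.005 -0.001 -1.   ] gp [ 0.5765 -0.0036  0.0467] gd 0.1547 F [-0.6 -0.3 -1.9] w 0.679 q [-0.24  0.56  0.3   1.7  -0.2   0.9   1.59]
shift [-0.0012 -0.0004 -0.0014] dr [ 0.07  0.27 -0.09]
```

Release and rise.

>>> servo_tool(
  increments=[
    {"slide": [-0.001, 0, -0.001], "dr": [0, 0, 0], "grip": 0.5},
    {"slide": [0, 0, 0], "dr": [0, 0, 0], "grip": 0.95},
    {"slide": [0, 0, 0], "dr": [0, 0, 0], "grip": 0.95},
    {"slide": [0, 0, 0.01], "dr": [0, 0, 0], "grip": 0.95},
    {"slide": [0, 0, 0.03], "dr": [0, 0, 0], "grip": 0.95},
    {"slide": [0, 0, 0.04], "dr": [0, 0, 0], "grip": 0.95},
    {"slide": [-0.02, 0, 0.04], "dr": [0, 0, 0], "grip": 0.95},
    {"slide": [-0.02, 0, 0.04], "dr": [0, 0, 0], "grip": 0.95},
  ],
)

```text
t: 15.95
eef_pos: [0.5356, -0.0032, 0.3541]
tool_rot: [-0.187, -3.128, 0.006]
force: [0.3, -0.4, -0.1]
grip_width: 0.95
```

Run:
```python
from h import *
where()
p,P,d=cloud(save="w10.png")
Z=P[...,2]
m=(Z>.033)&(Z<.05)&(abs(P[...,0]-.57)<.13)&(abs(P[...,1])<.08)
for k in comp(m,800): pr("plate",k,P)
for k in comp((Z>.006)&(Z<.025)&(Z<.05)&(abs(P[...,0]-.57)<.13)&(abs(P[...,1])<.08),500): pr("bed",k,P)
```

```text
t 15.95 tcp [ 0.5356 -0.0032  0.3541] x [-0.993  0.119  0.007] y [ 0.119  0.993 -0.005] z [-0.008 -0.004 -1.   ] gp [ 0.5344 -0.0038  0.1994] gd 0.1547 F [ 0.3 -0.4 -0.1] w 0.95 q [-0.3   0.33  0.35  1.64 -0.11  1.2   1.53]
plate c [ 0.5591 -0.0042] w 107 h 94 a -0.119 z 0.0492 px 225.0 323.0 7634
bed c [0.57 0.  ] w 260 h 160 a 0.0 z 0.0102 px 204.0 328.0 39749
```

View pics/w10.png

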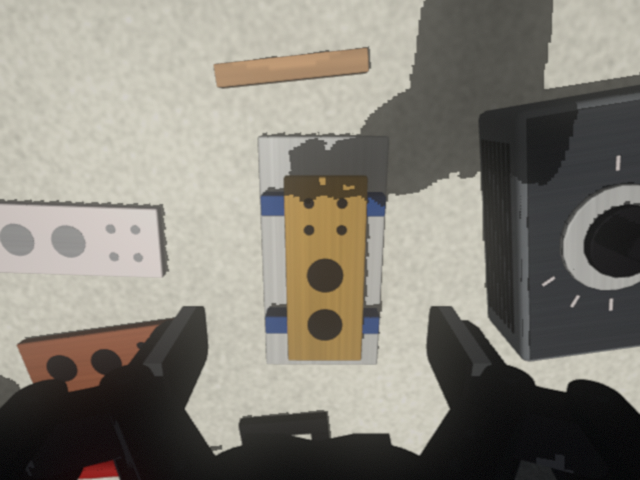

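Run:
```python
from h import *
where()
p,P,d=cloud()
Z=P[...,2]
m=(Z>.034)&(Z<.055)&(abs(P[...,0]-.57)<.13)&(abs(P[...,1])<.036)
for k in comp(m,800): pr("plate",k,P)
m=(Z>.006)&(Z<.025)&(P[...,0]>.38)&(P[...,0]<.465)&(abs(P[...,1])<.1)
for k in comp(m,300): pr("stick",k,P)
m=(Z>.0065)&(Z<.055)&(P[...,0]>.465)&(P[...,0]<.7)&(abs(P[...,1])<.075)
for k in comp(m,300): pr("bed",k,P)
t=(abs(Z)<.02)&(P[...,1]<-.05); print("table z",np.median(Z[t]))
```

```text
t 16.0 tcp [ 0.5354 -0.004   0.3629] x [-0.993  0.119 -0.005] y [ 0.119  0.993 -0.001] z [ 0.004 -0.001 -1.   ] gp [ 0.5361 -0.0042  0.2082] gd 0.1547 F [-2.1 -0.4  4.4] w 0.951 q [-0.3   0.31  0.35  1.63 -0.11  1.21  1.53]
plate c [ 0.5794 -0.0053] w 151 h 60 a -0.119 z 0.0383 px 255.0 325.0 13493
stick c [ 0.4284 -0.012 ] w 110 h 16 a 1.548 z 0.0139 px 63.0 291.0 3717
bed c [ 0.5776 -0.0069] w 200 h 100 a -0.124 z 0.0371 px 238.0 321.0 26457
table z -0.001487185411155223
```

>>> servo_tool(
  increments=[
    {"slide": [-0.009, -0.001, -0.007], "dr": [0, 0, -7], "grip": 0.5},
    {"slide": [-0.009, -0.001, -0.007], "dr": [0, 0, -7], "grip": 0.5},
    {"slide": [-0.009, -0.001, -0.007], "dr": [0, 0, -7], "grip": 0.5},
    {"slide": [-0.009, -0.001, -0.007], "dr": [0, 0, -7], "grip": 0.5},
    {"slide": [-0.009, -0.001, -0.007], "dr": [0, 0, -7], "grip": 0.5},
    {"slide": [-0.009, -0.001, -0.007], "dr": [0, 0, -7], "grip": 0.5},
    {"slide": [-0.009, -0.001, -0.007], "dr": [0, 0, -7], "grip": 0.5},
    {"slide": [-0.009, -0.001, -0.007], "dr": [0, 0, -7], "grip": 0.5},
  ],
)

```text
t: 16.72
eef_pos: [0.4649, -0.0141, 0.316]
tool_rot: [1.654, 2.634, -0.002]
force: [-0.3, 0.4, 0.2]
grip_width: 0.503
```

Run:
```python
from h import *
goto([.429,-.012,.23],down(-.023))
```

```text
t 16.72 tcp [ 0.4649 -0.0141  0.316 ] x [-0.434  0.901 -0.027] y [0.901 0.434 0.016] z [ 0.026 -0.018 -1.   ] gp [ 0.4689 -0.0168  0.1613] gd 0.1547 F [-0.3  0.4  0.2] w 0.503 q [-0.46  0.22  0.52  1.9  -0.1   1.03  0.55]
shift [-0.0359  0.0021 -0.086 ] dr [  1.36   1.22 -27.06]
```

>>> servo_tool(
  increments=[
    {"slide": [-0.009, 0.001, -0.018], "dr": [0.3, 0.3, -6.7], "grip": 0.5},
    {"slide": [-0.009, 0.001, -0.018], "dr": [0.3, 0.3, -6.7], "grip": 0.5},
    {"slide": [-0.009, 0, -0.018], "dr": [0.3, 0.3, -6.7], "grip": 0.5},
    {"slide": [-0.007, 0, -0.014], "dr": [0.3, 0.3, -4.5], "grip": 0.5},
    {"slide": [0, 0, 0], "dr": [0, 0, 0], "grip": 0.5},
  ],
)

```text
t: 17.13
eef_pos: [0.4284, -0.0129, 0.2489]
tool_rot: [2.226, 2.21, 0.003]
force: [-1.1, 0.4, -0.5]
grip_width: 0.499
```

Run:
```python
from h import *
goto([.429,-.012,.177],down(-.023))
```

```text
t 17.13 tcp [ 0.4284 -0.0129  0.2489] x [ 0.007  1.    -0.002] y [ 1.    -0.007  0.005] z [ 0.005 -0.002 -1.   ] gp [ 0.4291 -0.0132  0.0942] gd 0.1547 F [-1.1  0.4 -0.5] w 0.499 q [-0.5   0.25  0.57  2.06 -0.18  0.87  0.16]
shift [ 0.0006  0.0009 -0.0719] dr [ 0.11  0.28 -0.89]
```

>>> servo_tool(
  increments=[
    {"slide": [0, 0.001, -0.016], "dr": [0, 0.2, -0.9], "grip": 0.5},
    {"slide": [0, 0, -0.018], "dr": [0, 0, 0], "grip": 0.5},
    {"slide": [0, 0, -0.014], "dr": [0, 0, 0], "grip": 0.5},
    {"slide": [0, 0, -0.004], "dr": [0, 0, 0], "grip": 0.5},
    {"slide": [0, 0, 0], "dr": [0, 0, 0], "grip": 0.5},
  ],
)

```text
t: 17.55
eef_pos: [0.4329, -0.012, 0.2007]
tool_rot: [2.23, 2.199, 0.015]
force: [0.7, -0.2, 1.2]
grip_width: 0.501
```

Run:
```python
from h import *
goto([.429,-.012,.177],down(-.023))
p,P,d=cloud(save="w11.png")
```

```text
t 17.55 tcp [ 0.4329 -0.012   0.2007] x [0.014 1.    0.   ] y [ 1.    -0.014  0.014] z [ 0.014 -0.    -1.   ] gp [ 0.4351 -0.0121  0.046 ] gd 0.1547 F [ 0.7 -0.2  1.2] w 0.501 q [-0.46  0.35  0.53  2.1  -0.26  0.75  0.23]
shift [-0.0039  0.     -0.0237] dr [ 0.01  0.8  -0.53]
```

View pics/w11.png

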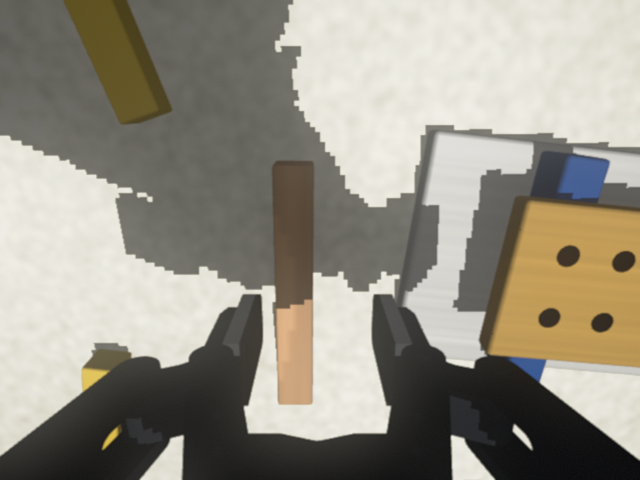

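>>> servo_tool(
  increments=[
    {"slide": [-0.004, 0, -0.008], "dr": [0, 0.8, -0.5], "grip": 0.5},
    {"slide": [0, 0, -0.008], "dr": [0, 0, 0], "grip": 0.5},
    {"slide": [0, 0, -0.006], "dr": [0, 0, 0], "grip": 0.5},
    {"slide": [0, 0, 0], "dr": [0, 0, 0], "grip": 0.4},
  ],
)

```text
t: 17.93
eef_pos: [0.4313, -0.012, 0.1806]
tool_rot: [2.242, 2.195, 0.01]
force: [-0.4, 0.5, -0.5]
grip_width: 0.402
```

Run:
```python
from h import *
goto([.429,-.012,.177],down(-.023))
```

```text
t 17.93 tcp [ 0.4313 -0.012   0.1806] x [0.021 1.    0.001] y [ 1.    -0.021  0.007] z [ 0.007  0.001 -1.   ] gp [ 0.4324 -0.0119  0.0259] gd 0.1547 F [-0.4  0.5 -0.5] w 0.402 q [-0.44  0.38  0.52  2.11 -0.29  0.7   0.25]
shift [-0.0023  0.     -0.0036] dr [-0.07  0.42 -0.09]
```

Now close, then lift.

>>> servo_tool(
  increments=[
    {"slide": [-0.002, 0, -0.003], "dr": [0, 0.4, 0], "grip": 0.1},
    {"slide": [0, 0, 0], "dr": [0, 0, 0], "grip": 0.1},
    {"slide": [0, 0, 0], "dr": [0, 0, 0], "grip": 0.1},
    {"slide": [0, 0, 0.015], "dr": [0, 0, 0], "grip": 0.1},
    {"slide": [0, 0, 0.025], "dr": [0, 0, 0], "grip": 0.1},
    {"slide": [0, 0, 0.03], "dr": [0, 0, 0], "grip": 0.1},
  ],
)

```text
t: 18.43
eef_pos: [0.4252, -0.012, 0.244]
tool_rot: [-2.238, -2.19, 0.02]
force: [0.5, 0.4, -0.6]
grip_width: 0.167
```

Run:
```python
from h import *
goto(bed(-.05,0,.26),down(BY))
```

```text
t 18.43 tcp [ 0.4252 -0.012   0.244 ] x [ 0.022  1.    -0.002] y [ 1.    -0.022 -0.016] z [-0.016 -0.002 -1.   ] gp [ 0.4227 -0.0122  0.0893] gd 0.1547 F [ 0.5  0.4 -0.6] w 0.167 q [-0.5   0.26  0.58  2.06 -0.18  0.88  0.15]
shift [0.0998 0.0142 0.016 ] dr [ 0.04 -0.94 -5.61]
```

>>> servo_tool(
  increments=[
    {"slide": [0.018, 0.003, 0.01], "dr": [0, 0, -1.2], "grip": 0.1},
    {"slide": [0.02, 0.003, 0.005], "dr": [0, -0.3, -1.2], "grip": 0.1},
    {"slide": [0.02, 0.003, 0], "dr": [0, -0.3, -1.2], "grip": 0.1},
    {"slide": [0.02, 0.003, 0], "dr": [0, -0.3, -1.2], "grip": 0.1},
    {"slide": [0.018, 0.002, 0], "dr": [0, 0, -0.8], "grip": 0.1},
    {"slide": [0, 0, 0], "dr": [0, 0, 0], "grip": 0.1},
  ],
)

```text
t: 18.93
eef_pos: [0.5262, 0.0026, 0.2674]
tool_rot: [2.35, 2.075, 0.022]
force: [1.0, 0.2, -0.0]
grip_width: 0.168
```

```bash
sed -i 's/^BC=.*/BC=np.array([.576,-.005]); BY=-.12/' h.py
python3 - <<'E'
from h import *
goto(bed(-.05,0,.22),down(BY))
E
```

```text
t 18.93 tcp [0.5262 0.0026 0.2674] x [0.124 0.992 0.006] y [ 0.992 -0.124  0.014] z [ 0.015  0.004 -1.   ] gp [0.5285 0.0032 0.1127] gd 0.1547 F [ 1.   0.2 -0. ] w 0.168 q [-0.47  0.42  0.57  1.79 -0.27  0.99  0.08]
shift [ 0.0002 -0.0016 -0.0474] dr [-0.24  0.86  0.23]
```

>>> servo_tool(
  increments=[
    {"slide": [0, -0.001, -0.012], "dr": [-0.2, 0.8, 0.2], "grip": 0.1},
    {"slide": [0, 0, -0.012], "dr": [0, 0, 0], "grip": 0.1},
    {"slide": [0, 0, -0.008], "dr": [0, 0, 0], "grip": 0.1},
    {"slide": [0, 0, 0], "dr": [0, 0, 0], "grip": 0.1},
  ],
)

```text
t: 19.27
eef_pos: [0.5243, 0.0012, 0.2321]
tool_rot: [-2.348, -2.084, 0.005]
force: [0.0, 0.3, 0.6]
grip_width: 0.165
```

Run:
```python
from h import *
goto(bed(-.05,0,.22),down(BY))
p,P,d=cloud(save="w12.png")
```

```text
t 19.27 tcp [0.5243 0.0012 0.2321] x [ 0.119  0.993 -0.001] y [ 0.993 -0.119 -0.004] z [-0.004 -0.    -1.   ] gp [0.5236 0.0011 0.0774] gd 0.1547 F [0.  0.3 0.6] w 0.165 q [-0.45  0.47  0.55  1.82 -0.3   0.94  0.11]
shift [ 0.0021 -0.0002 -0.0121] dr [ 0.01 -0.24 -0.07]
```

View pics/w12.png

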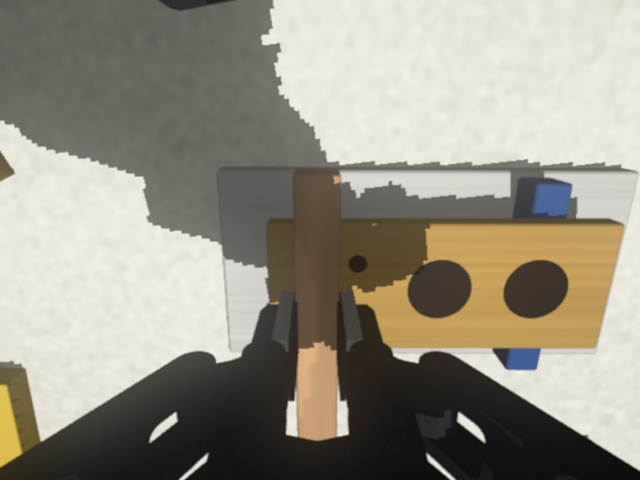

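>>> servo_tool(
  increments=[
    {"slide": [0.002, 0, -0.006], "dr": [0, 0, 0], "grip": 0.1},
    {"slide": [0, 0, -0.006], "dr": [0, 0, 0], "grip": 0.1},
    {"slide": [0, 0, 0], "dr": [0, 0, 0], "grip": 0.1},
  ],
)

```text
t: 19.57
eef_pos: [0.5254, 0.0007, 0.2197]
tool_rot: [-2.348, -2.083, 0.005]
force: [0.4, -0.3, -0.8]
grip_width: 0.17
```

Run:
```python
from h import *
goto(bed(-.05,0,.217),down(BY))
```

```text
t 19.57 tcp [0.5254 0.0007 0.2197] x [ 0.119  0.993 -0.   ] y [ 0.993 -0.119 -0.005] z [-0.005  0.    -1.   ] gp [0.5247 0.0007 0.065 ] gd 0.1547 F [ 0.4 -0.3 -0.8] w 0.17 q [-0.44  0.49  0.54  1.83 -0.31  0.91  0.12]
shift [ 0.0009  0.0003 -0.0027] dr [-0.01 -0.27 -0.02]
```

>>> servo_tool(
  increments=[
    {"slide": [0.001, 0, -0.002], "dr": [0, 0, 0], "grip": 0.1},
    {"slide": [0, 0, -0.001], "dr": [0, 0, 0], "grip": 0.1},
    {"slide": [0, 0, 0], "dr": [0, 0, 0], "grip": 0.1},
  ],
)

```text
t: 19.82
eef_pos: [0.5267, 0.0004, 0.2175]
tool_rot: [-2.348, -2.082, 0.004]
force: [0.4, 0.0, -0.1]
grip_width: 0.167
```

>>> servo_tool(
  increments=[
    {"slide": [0, 0, 0], "dr": [0, 0, 0], "grip": 0.4},
    {"slide": [0, 0, 0], "dr": [0, 0, 0], "grip": 0.4},
    {"slide": [0, 0, 0.01], "dr": [0, 0, 0], "grip": 0.4},
    {"slide": [0, 0, 0.025], "dr": [0, 0, 0], "grip": 0.4},
    {"slide": [0, -0.02, 0.04], "dr": [0, 0, 0], "grip": 0.5},
    {"slide": [0, -0.03, 0.04], "dr": [0, 0, 0], "grip": 0.5},
    {"slide": [0, -0.03, 0.04], "dr": [0, 0, 0], "grip": 0.5},
    {"slide": [0, 0, 0.01], "dr": [0, 0, 0], "grip": 0.5},
  ],
)

```text
t: 20.48
eef_pos: [0.5235, -0.0721, 0.3772]
tool_rot: [-2.339, -2.087, 0.015]
force: [0.3, -0.9, -0.4]
grip_width: 0.501
```

Run:
```python
from h import *
where()
p,P,d=cloud(save="w13.png")
where()
Z=P[...,2]
m=(Z>.05)&(Z<.066)&(P[...,0]>.48)&(P[...,0]<.6)&(abs(P[...,1])<.08)
for k in comp(m,300): pr("stick",k,P)
m=(Z>.033)&(Z<.046)&(abs(P[...,0]-.57)<.13)&(abs(P[...,1])<.042)
for k in comp(m,800): pr("plate",k,P)
m=(Z>.0065)&(Z<.066)&(P[...,0]>.465)&(P[...,0]<.7)&(abs(P[...,1])<.075)
for k in comp(m,300): pr("bed",k,P)
for k in comp(colmask(p,P,"wood")&(Z>.006)&(Z<.03),200): pr("wood",k,P)
```

```text
t 20.48 tcp [ 0.5235 -0.0721  0.3772] x [ 0.114  0.994 -0.003] y [ 0.993 -0.114 -0.011] z [-0.011 -0.001 -1.   ] gp [ 0.5217 -0.0723  0.2225] gd 0.1547 F [ 0.3 -0.9 -0.4] w 0.501 q [-0.38  0.32  0.63  1.63 -0.19  1.27  0.17]
t 20.53 tcp [ 0.5241 -0.0698  0.3777] x [0.112 0.994 0.001] y [ 0.994 -0.111 -0.01 ] z [-0.01   0.002 -1.   ] gp [ 0.5226 -0.0696  0.223 ] gd 0.1547 F [-0.   0.8  1.2] w 0.499 q [-0.39  0.32  0.63  1.63 -0.2   1.27  0.17]
stick c [0.5274 0.0041] w 110 h 16 a 1.452 z 0.0574 px 106.0 313.0 3862
plate c [0.5111 0.0067] w 59 h 15 a 1.46 z 0.0414 px 110.0 291.0 1770
plate c [ 0.594  -0.0034] w 118 h 60 a -0.112 z 0.0415 px 111.0 406.0 13864
bed c [ 0.5761 -0.0016] w 200 h 110 a -0.116 z 0.0408 px 110.0 375.0 33612
wood c [0.3651 0.0844] w 43 h 16 a -1.169 z 0.0173 px 41.0 93.0 473
wood c [ 0.3313 -0.0964] w 110 h 18 a 1.42 z 0.0165 px 252.0 109.0 2801
wood c [ 0.6506 -0.1886] w 112 h 60 a -1.527 z 0.0111 px 304.0 469.0 6064
```

View pics/w13.png

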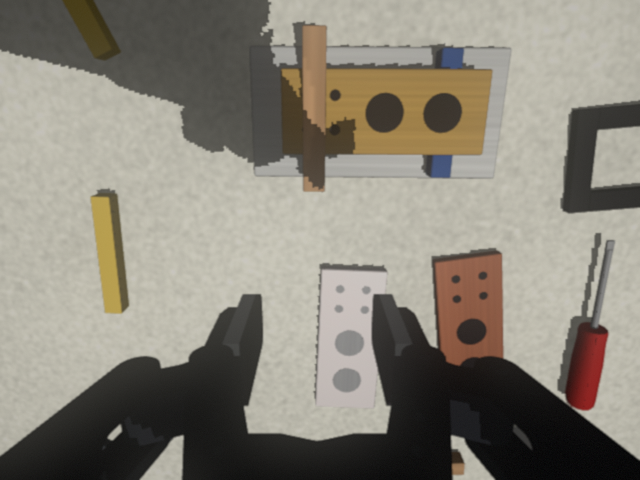

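>>> servo_tool(
  increments=[
    {"slide": [-0.007, -0.026, -0.003], "dr": [0, 0, -7], "grip": 0.5},
    {"slide": [-0.007, -0.026, -0.003], "dr": [0, 0, -7], "grip": 0.5},
    {"slide": [-0.007, -0.026, -0.003], "dr": [0, 0, -7], "grip": 0.5},
    {"slide": [-0.007, -0.026, -0.003], "dr": [0, 0, -7], "grip": 0.5},
    {"slide": [-0.007, -0.026, -0.003], "dr": [0, 0, -7], "grip": 0.5},
    {"slide": [-0.007, -0.026, -0.003], "dr": [0, 0, -7], "grip": 0.5},
    {"slide": [-0.007, -0.026, -0.003], "dr": [0, 0, -7], "grip": 0.5},
    {"slide": [-0.007, -0.026, -0.003], "dr": [0, 0, -7], "grip": 0.5},
  ],
)

```text
t: 21.2
eef_pos: [0.469, -0.2746, 0.3596]
tool_rot: [-3.049, -0.734, -0.024]
force: [0.3, 0.0, -1.1]
grip_width: 0.497
```

>>> servo_tool(
  increments=[
    {"slide": [-0.006, -0.02, -0.003], "dr": [0, 0, -7], "grip": 0.5},
    {"slide": [-0.006, -0.02, -0.003], "dr": [0, 0, -7], "grip": 0.5},
    {"slide": [-0.006, -0.02, -0.003], "dr": [0, 0, -5], "grip": 0.5},
    {"slide": [0, 0, 0], "dr": [0, 0, 0], "grip": 0.5},
  ],
)

```text
t: 21.53
eef_pos: [0.4464, -0.3415, 0.3509]
tool_rot: [3.135, 0.188, 0.022]
force: [-1.1, -0.9, 0.3]
grip_width: 0.497
```

Run:
```python
from h import *
p,P,d=cloud(save="w14.png")
where()
Z=P[...,2]
for k in comp(colmask(p,P,"wood")&(Z>.006)&(Z<.03),200): pr("wood",k,P)
```

```text
t 21.58 tcp [ 0.4476 -0.3396  0.3509] x [0.992 0.124 0.015] y [ 0.124 -0.992 -0.   ] z [ 0.015  0.002 -1.   ] gp [ 0.4499 -0.3393  0.1962] gd 0.1547 F [-0.8  0.6  0.5] w 0.497 q [-0.04  0.5   0.96  1.6  -0.43  1.26 -0.46]
wood c [ 0.5696 -0.3631] w 73 h 16 a -0.061 z 0.0168 px 54.0 370.0 2579
wood c [ 0.4789 -0.4737] w 109 h 17 a -0.095 z 0.0164 px 197.0 494.0 2927
wood c [ 0.4585 -0.3839] w 109 h 16 a 0.147 z 0.0166 px 209.0 373.0 2851
wood c [ 0.3275 -0.115 ] w 74 h 18 a 1.402 z 0.0171 px 324.0 37.0 1378
```

View pics/w14.png

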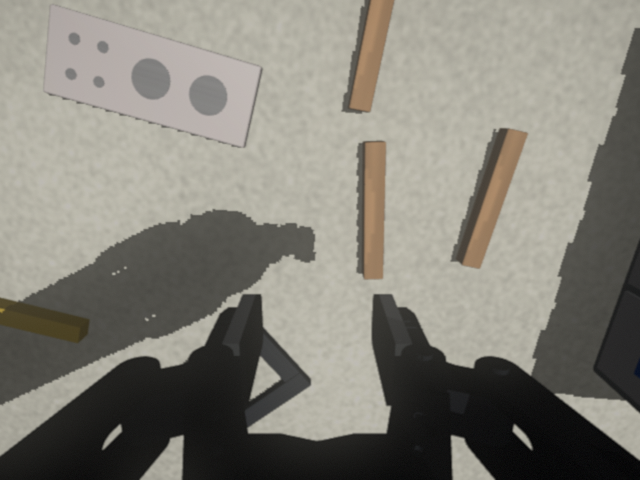

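>>> servo_tool(
  increments=[
    {"slide": [0.003, -0.011, -0.025], "dr": [0, 0, 1.3], "grip": 0.45},
    {"slide": [0.003, -0.011, -0.03], "dr": [0, 0, 0], "grip": 0.45},
    {"slide": [0.003, -0.011, -0.03], "dr": [0, 0, 0], "grip": 0.45},
    {"slide": [0.002, -0.011, -0.03], "dr": [0, 0, 0], "grip": 0.45},
    {"slide": [0, 0, 0], "dr": [0, 0, 0], "grip": 0.45},
  ],
)

```text
t: 22.0
eef_pos: [0.4649, -0.3786, 0.2346]
tool_rot: [-3.125, -0.259, -0.042]
force: [-0.7, 0.5, -0.5]
grip_width: 0.447
```

Run:
```python
from h import *
goto([.4585,-.3839,.177],down(.147-np.pi/2))
p,P,d=cloud(save="w15.png")
Z=P[...,2]
for k in comp(colmask(p,P,"wood")&(Z>.006)&(Z<.03),200): pr("wood",k,P)
```

```text
t 22.0 tcp [ 0.4649 -0.3786  0.2346] x [0.986 0.165 0.027] y [ 0.165 -0.986 -0.003] z [ 0.026  0.008 -1.   ] gp [ 0.469  -0.3774  0.0799] gd 0.1547 F [-0.7  0.5 -0.5] w 0.447 q [ 0.11  0.68  0.83  1.62 -0.58  1.09 -0.29]
shift [-0.0064 -0.0053 -0.0576] dr [-0.43  1.51 -1.05]
wood c [ 0.5644 -0.3658] w 62 h 16 a -0.067 z 0.0196 px 70.0 325.0 5245
wood c [ 0.4814 -0.4766] w 104 h 17 a -0.105 z 0.0193 px 268.0 516.0 6464
wood c [ 0.4583 -0.3867] w 110 h 16 a 0.143 z 0.0193 px 287.0 329.0 6084
```

>>> servo_tool(
  increments=[
    {"slide": [-0.006, -0.006, -0.008], "dr": [-0.4, 1.4, -1], "grip": 0.45},
    {"slide": [0, 0, -0.013], "dr": [0, 0, 0], "grip": 0.45},
    {"slide": [0, 0, -0.013], "dr": [0, 0, 0], "grip": 0.45},
    {"slide": [0, 0, 0], "dr": [0, 0, 0], "grip": 0.45},
  ],
)

```text
t: 22.38
eef_pos: [0.4629, -0.3824, 0.2057]
tool_rot: [3.129, 0.243, 0.016]
force: [-0.7, 1.1, -1.1]
grip_width: 0.451
```

Run:
```python
from h import *
goto([.4585,-.385,.177],down(.147-np.pi/2))
```

```text
t 22.38 tcp [ 0.4629 -0.3824  0.2057] x [0.988 0.154 0.01 ] y [ 0.154 -0.988  0.004] z [ 0.011 -0.003 -1.   ] gp [ 0.4645 -0.3828  0.051 ] gd 0.1547 F [-0.7  1.1 -1.1] w 0.451 q [ 0.13  0.72  0.82  1.64 -0.6   1.04 -0.28]
shift [-0.0044 -0.0026 -0.0287] dr [ 0.16  0.61 -0.44]
```

>>> servo_tool(
  increments=[
    {"slide": [-0.004, -0.003, -0.01], "dr": [0.1, 0.6, -0.4], "grip": 0.45},
    {"slide": [-0.001, 0, -0.01], "dr": [0, 0, 0], "grip": 0.45},
    {"slide": [0, 0, -0.008], "dr": [0, 0, 0], "grip": 0.45},
    {"slide": [0, 0, 0], "dr": [0, 0, 0], "grip": 0.45},
  ],
)

```text
t: 22.72
eef_pos: [0.4583, -0.385, 0.1765]
tool_rot: [3.131, 0.233, 0.003]
force: [-0.5, 0.1, 0.3]
grip_width: 0.45
```

Run:
```python
from h import *
goto([.4585,-.385,.177],down(.147-np.pi/2))
```

```text
t 22.72 tcp [ 0.4583 -0.385   0.1765] x [0.989 0.148 0.002] y [ 0.148 -0.989  0.002] z [ 0.002 -0.002 -1.   ] gp [ 0.4586 -0.3852  0.0218] gd 0.1547 F [-0.5  0.1  0.3] w 0.45 q [ 0.15  0.76  0.8   1.66 -0.63  0.99 -0.26]
shift [ 0.0002 -0.      0.0005] dr [ 0.09  0.11 -0.11]
```

Excellent. Close and lift.

>>> servo_tool(
  increments=[
    {"slide": [0, 0, 0], "dr": [0, 0, 0], "grip": 0.1},
    {"slide": [0, 0, 0], "dr": [0, 0, 0], "grip": 0.1},
    {"slide": [0, 0, 0], "dr": [0, 0, 0], "grip": 0.1},
    {"slide": [0, 0, 0.015], "dr": [0, 0, 0], "grip": 0.1},
    {"slide": [0, 0, 0.03], "dr": [0, 0, 0], "grip": 0.1},
    {"slide": [0, 0.01, 0.035], "dr": [0, 0, 0], "grip": 0.1},
    {"slide": [0, 0.02, 0.035], "dr": [0, 0, 0], "grip": 0.1},
  ],
)

```text
t: 23.3
eef_pos: [0.4541, -0.3551, 0.2875]
tool_rot: [-3.129, -0.222, 0.019]
force: [0.9, -0.1, 0.9]
grip_width: 0.17
```

Run:
```python
from h import *
goto(bed(.05,0,.26),down(BY))
```

```text
t 23.3 tcp [ 0.4541 -0.3551  0.2875] x [ 0.99   0.141 -0.012] y [ 0.141 -0.99  -0.006] z [-0.012  0.004 -1.   ] gp [ 0.4522 -0.3545  0.1328] gd 0.1547 F [ 0.9 -0.1  0.9] w 0.17 q [ 0.02  0.6   0.91  1.62 -0.49  1.18 -0.38]
shift [ 0.1715  0.3441 -0.0275] dr [ 0.27 -0.75 75.01]
```

>>> servo_tool(
  increments=[
    {"slide": [0.014, 0.029, 0], "dr": [0, 0, 6.8], "grip": 0.1},
    {"slide": [0.014, 0.029, 0], "dr": [0, 0, 6.8], "grip": 0.1},
    {"slide": [0.014, 0.029, 0], "dr": [0, 0, 6.8], "grip": 0.1},
    {"slide": [0.014, 0.029, 0], "dr": [0, 0, 6.8], "grip": 0.1},
    {"slide": [0.014, 0.029, 0], "dr": [0, 0, 6.8], "grip": 0.1},
    {"slide": [0.014, 0.029, 0], "dr": [0, 0, 6.8], "grip": 0.1},
    {"slide": [0.014, 0.029, 0], "dr": [0, 0, 6.8], "grip": 0.1},
    {"slide": [0.014, 0.029, 0], "dr": [0, 0, 6.8], "grip": 0.1},
  ],
)

```text
t: 23.97
eef_pos: [0.5655, -0.1238, 0.3037]
tool_rot: [2.65, 1.654, 0.02]
force: [-0.4, 0.1, -0.2]
grip_width: 0.171
```

Run:
```python
from h import *
goto(bed(.05,0,.26),down(BY))
```

```text
t 23.97 tcp [ 0.5655 -0.1238  0.3037] x [0.439 0.898 0.001] y [ 0.898 -0.439  0.022] z [ 0.02  -0.008 -1.   ] gp [ 0.5687 -0.1251  0.1491] gd 0.1547 F [-0.4  0.1 -0.2] w 0.171 q [-0.29  0.5   0.67  1.61 -0.33  1.13  0.01]
shift [ 0.0601  0.1128 -0.0437] dr [ 0.29  1.24 19.18]
```

>>> servo_tool(
  increments=[
    {"slide": [0.015, 0.028, -0.006], "dr": [0, 0.3, 5], "grip": 0.1},
    {"slide": [0.015, 0.028, -0.01], "dr": [0, 0.3, 5], "grip": 0.1},
    {"slide": [0.015, 0.028, -0.01], "dr": [0, 0.3, 5], "grip": 0.1},
    {"slide": [0.012, 0.02, -0.006], "dr": [0, 0.3, 3], "grip": 0.1},
    {"slide": [0, 0, 0], "dr": [0, 0, 0], "grip": 0.1},
  ],
)

```text
t: 24.38
eef_pos: [0.6274, -0.0047, 0.2736]
tool_rot: [2.336, 2.096, 0.018]
force: [0.2, 1.2, -0.5]
grip_width: 0.171
```

Run:
```python
from h import *
goto(bed(.05,0,.219),down(BY))
```

```text
t 24.38 tcp [ 0.6274 -0.0047  0.2736] x [0.108 0.994 0.006] y [ 0.994 -0.108  0.01 ] z [ 0.01   0.005 -1.   ] gp [ 0.629  -0.0039  0.1189] gd 0.1547 F [ 0.2  1.2 -0.5] w 0.171 q [-0.37  0.6   0.54  1.49 -0.33  1.13  0.12]
shift [-0.0018 -0.0063 -0.0546] dr [-0.29  0.6  -0.66]
```

>>> servo_tool(
  increments=[
    {"slide": [-0.002, -0.006, -0.01], "dr": [-0.3, 0.6, -0.6], "grip": 0.1},
    {"slide": [0, 0, -0.013], "dr": [0, 0, 0], "grip": 0.1},
    {"slide": [0, 0, -0.01], "dr": [0, 0, 0], "grip": 0.1},
    {"slide": [0, 0, 0], "dr": [0, 0, 0], "grip": 0.1},
  ],
)

```text
t: 24.72
eef_pos: [0.6248, -0.0126, 0.2389]
tool_rot: [2.35, 2.081, -0.004]
force: [-1.4, -0.1, -0.4]
grip_width: 0.167
```

Run:
```python
from h import *
goto(bed(.05,0,.218),down(BY))
p,P,d=cloud(save="w16.png")
```

```text
t 24.72 tcp [ 0.6248 -0.0126  0.2389] x [ 0.121  0.993 -0.004] y [ 0.993 -0.121 -0.   ] z [-0.001 -0.004 -1.   ] gp [ 0.6247 -0.0132  0.0842] gd 0.1547 F [-1.4 -0.1 -0.4] w 0.167 q [-0.36  0.64  0.53  1.53 -0.35  1.07  0.14]
shift [ 0.0008  0.0017 -0.0209] dr [ 0.21 -0.03  0.08]
```

View pics/w16.png

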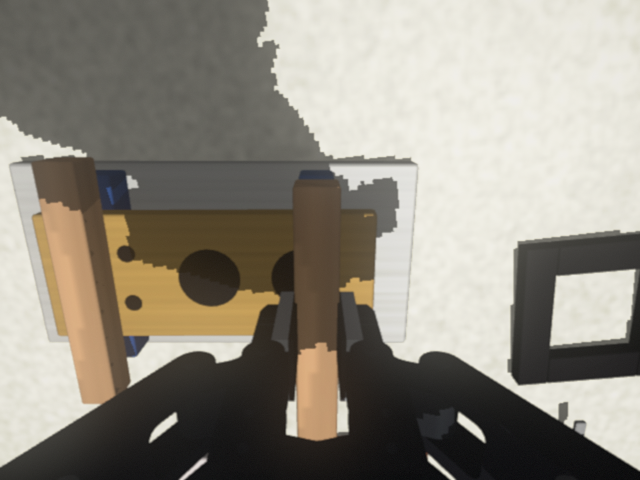

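>>> servo_tool(
  increments=[
    {"slide": [0.001, 0.002, -0.007], "dr": [0, 0, 0], "grip": 0.1},
    {"slide": [0, 0, -0.007], "dr": [0, 0, 0], "grip": 0.1},
    {"slide": [0, 0, -0.006], "dr": [0, 0, 0], "grip": 0.1},
    {"slide": [0, 0, 0], "dr": [0, 0, 0], "grip": 0.1},
  ],
)

```text
t: 25.1
eef_pos: [0.6259, -0.015, 0.2198]
tool_rot: [2.354, 2.07, -0.003]
force: [-0.6, -0.9, -0.3]
grip_width: 0.164
```

Run:
```python
from h import *
goto(bed(.05,0,.217),down(BY))
```

```text
t 25.1 tcp [ 0.6259 -0.015   0.2198] x [ 0.128  0.992 -0.006] y [ 0.992 -0.128  0.004] z [ 0.003 -0.006 -1.   ] gp [ 0.6264 -0.0159  0.0651] gd 0.1547 F [-0.6 -0.9 -0.3] w 0.164 q [-0.35  0.66  0.53  1.54 -0.36  1.03  0.14]
shift [-0.0002  0.004  -0.0028] dr [0.34 0.18 0.47]
```

>>> servo_tool(
  increments=[
    {"slide": [0, 0.004, 0], "dr": [0.3, 0.2, 0.5], "grip": 0.1},
    {"slide": [0, 0, -0.003], "dr": [0, 0, 0], "grip": 0.1},
    {"slide": [0, 0, 0], "dr": [0, 0, 0], "grip": 0.1},
  ],
)

```text
t: 25.35
eef_pos: [0.6259, -0.0111, 0.2167]
tool_rot: [-2.35, -2.085, 0.001]
force: [-0.4, -0.5, -0.0]
grip_width: 0.166
```

>>> servo_tool(
  increments=[
    {"slide": [0, 0, 0], "dr": [0, 0, 0], "grip": 0.4},
    {"slide": [0, 0, 0], "dr": [0, 0, 0], "grip": 0.4},
    {"slide": [0, 0, 0.01], "dr": [0, 0, 0], "grip": 0.4},
    {"slide": [0, 0, 0.025], "dr": [0, 0, 0], "grip": 0.4},
    {"slide": [-0.02, -0.02, 0.035], "dr": [0, 0, 0], "grip": 0.85},
    {"slide": [-0.02, -0.03, 0.03], "dr": [0, 0, 0], "grip": 0.85},
    {"slide": [-0.02, -0.03, 0.01], "dr": [0, 0, 0], "grip": 0.85},
    {"slide": [-0.01, -0.03, 0], "dr": [0, 0, 0], "grip": 0.85},
  ],
)

```text
t: 26.02
eef_pos: [0.5576, -0.111, 0.3315]
tool_rot: [-2.326, -2.109, -0.009]
force: [-0.1, -1.0, 0.3]
grip_width: 0.85
```

>>> servo_tool(
  increments=[
    {"slide": [-0.01, -0.02, 0], "dr": [0, 0, 0], "grip": 0.85},
    {"slide": [0, 0, 0], "dr": [0, 0, 0], "grip": 0.85},
  ],
)

```text
t: 26.18
eef_pos: [0.544, -0.1412, 0.3373]
tool_rot: [2.334, 2.09, 0.011]
force: [-0.5, -0.9, 0.1]
grip_width: 0.847
```

Run:
```python
from h import *
p,P,d=cloud(save="w17.png")
where()
Z=P[...,2]
m=(Z>.05)&(Z<.066)&(P[...,0]>.48)&(P[...,0]<.7)&(abs(P[...,1])<.08)
for k in comp(m,300): pr("stick",k,P)
for nm in ["copper","white"]:
    m=colmask(p,P,nm)&(Z>.005)&(Z<.02)&(P[...,1]<-.12)
    m=cv2.morphologyEx(m.astype(np.uint8),cv2.MORPH_CLOSE,np.ones((25,25)))>0
    for k in comp(m&(Z>.005)&(Z<.02),1000): pr(nm,k,P)
```

```text
t 26.23 tcp [ 0.5452 -0.1393  0.3375] x [0.108 0.994 0.001] y [ 0.994 -0.108  0.012] z [ 0.012 -0.    -1.   ] gp [ 0.547  -0.1393  0.1828] gd 0.1547 F [ 0.2 -0.6  0.7] w 0.849 q [-0.22  0.42  0.61  1.61 -0.26  1.18  0.33]
stick c [ 0.5244 -0.0266] w 51 h 16 a 1.448 z 0.0569 px 47.0 253.0 2762
stick c [ 0.6241 -0.0393] w 54 h 17 a 1.456 z 0.057 px 50.0 427.0 3068
copper c [ 0.6518 -0.2094] w 148 h 58 a -1.535 z 0.011 px 258.0 454.0 9021
white c [ 0.5365 -0.2099] w 150 h 60 a 1.42 z 0.0108 px 292.0 311.0 12169
```

View pics/w17.png

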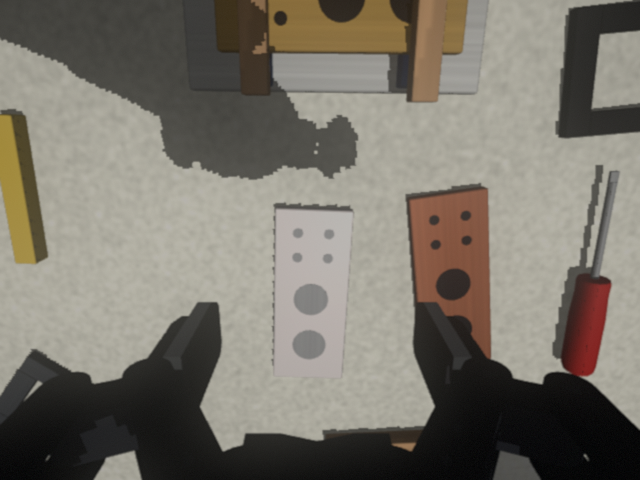

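>>> servo_tool(
  increments=[
    {"slide": [-0.002, -0.017, -0.025], "dr": [0, 0.7, -2], "grip": 0.85},
    {"slide": [-0.002, -0.018, -0.03], "dr": [0, 0, -0.5], "grip": 0.85},
    {"slide": [-0.002, -0.018, -0.03], "dr": [0, 0, 0], "grip": 0.85},
    {"slide": [-0.002, -0.016, -0.02], "dr": [0, 0, 0], "grip": 0.85},
    {"slide": [0, 0, 0], "dr": [0, 0, 0], "grip": 0.85},
  ],
)

```text
t: 26.65
eef_pos: [0.5425, -0.2034, 0.2345]
tool_rot: [2.369, 2.053, 0.024]
force: [-1.4, 0.3, 0.9]
grip_width: 0.85
```

Run:
```python
from h import *
goto([.5362,-.2098,.169],down(-.151))
```

```text
t 26.65 tcp [ 0.5425 -0.2034  0.2345] x [0.142 0.99  0.007] y [ 0.99  -0.142  0.015] z [ 0.016  0.005 -1.   ] gp [ 0.545  -0.2026  0.0798] gd 0.1547 F [-1.4  0.3  0.9] w 0.85 q [-0.07  0.56  0.57  1.68 -0.37  1.    0.49]
shift [-0.0063 -0.0064 -0.0655] dr [-0.29  0.89 -0.49]
```

>>> servo_tool(
  increments=[
    {"slide": [-0.006, -0.006, -0.012], "dr": [-0.3, 0.8, -0.5], "grip": 0.85},
    {"slide": [0, 0, -0.015], "dr": [0, 0, 0], "grip": 0.85},
    {"slide": [0, 0, -0.015], "dr": [0, 0, 0], "grip": 0.85},
    {"slide": [0, 0, 0], "dr": [0, 0, 0], "grip": 0.85},
  ],
)

```text
t: 26.98
eef_pos: [0.5395, -0.2048, 0.1918]
tool_rot: [2.377, 2.053, 0.006]
force: [-0.7, 0.8, 0.0]
grip_width: 0.848
```

Run:
```python
from h import *
goto([.5362,-.2098,.169],down(-.151))
```

```text
t 26.98 tcp [ 0.5395 -0.2048  0.1918] x [0.145 0.989 0.003] y [ 0.989 -0.145  0.003] z [ 0.003  0.003 -1.   ] gp [ 0.54   -0.2044  0.0371] gd 0.1547 F [-0.7  0.8  0. ] w 0.848 q [-0.05  0.62  0.55  1.71 -0.4   0.92  0.51]
shift [-0.0033 -0.005  -0.0228] dr [-0.14  0.18 -0.29]
```

>>> servo_tool(
  increments=[
    {"slide": [-0.004, -0.005, -0.008], "dr": [0, 0.2, -0.3], "grip": 0.85},
    {"slide": [0, 0, -0.008], "dr": [0, 0, 0], "grip": 0.85},
    {"slide": [0, 0, -0.006], "dr": [0, 0, 0], "grip": 0.85},
    {"slide": [0, 0, 0], "dr": [0, 0, 0], "grip": 0.85},
  ],
)

```text
t: 27.32
eef_pos: [0.5378, -0.2071, 0.1706]
tool_rot: [-2.378, -2.053, -0.008]
force: [-0.1, 1.0, 0.5]
grip_width: 0.851
```

Run:
```python
from h import *
goto([.5362,-.2098,.169],down(-.151))
```

```text
t 27.32 tcp [ 0.5378 -0.2071  0.1706] x [0.146 0.989 0.004] y [ 0.989 -0.146  0.003] z [ 0.004  0.003 -1.   ] gp [ 0.5384 -0.2066  0.0159] gd 0.1547 F [-0.1  1.   0.5] w 0.851 q [-0.04  0.65  0.53  1.73 -0.42  0.88  0.53]
shift [-0.0016 -0.0027 -0.0016] dr [-0.18  0.21 -0.28]
```

>>> servo_tool(
  increments=[
    {"slide": [-0.002, -0.003, -0.002], "dr": [0, 0, 0], "grip": 0.5},
    {"slide": [0, 0, 0], "dr": [0, 0, 0], "grip": 0.5},
    {"slide": [0, 0, 0], "dr": [0, 0, 0], "grip": 0.5},
  ],
)

```text
t: 27.57
eef_pos: [0.5366, -0.2099, 0.1699]
tool_rot: [2.376, 2.054, 0.011]
force: [0.2, 0.6, -2.2]
grip_width: 0.686
```

>>> servo_tool(
  increments=[
    {"slide": [0, 0, 0], "dr": [0, 0, 0], "grip": 0.5},
    {"slide": [0, 0, 0.01], "dr": [0, 0, 0], "grip": 0.5},
    {"slide": [0, 0, 0.025], "dr": [0, 0, 0], "grip": 0.5},
    {"slide": [0, 0, 0.035], "dr": [0, 0, 0], "grip": 0.5},
    {"slide": [0, 0, 0.035], "dr": [0, 0, 0], "grip": 0.5},
    {"slide": [0, 0, 0.03], "dr": [0, 0, 0], "grip": 0.5},
  ],
)

```text
t: 28.07
eef_pos: [0.5306, -0.2079, 0.302]
tool_rot: [-2.366, -2.04, 0.009]
force: [0.2, 1.1, -2.1]
grip_width: 0.683
```

Run:
```python
from h import *
goto(bed(0,0,.30),down(np.pi/2+BY))
```

```text
t 28.07 tcp [ 0.5306 -0.2079  0.302 ] x [0.147 0.989 0.007] y [ 0.989 -0.147 -0.017] z [-0.016  0.01  -1.   ] gp [ 0.5282 -0.2064  0.1474] gd 0.1547 F [ 0.2  1.1 -2.1] w 0.683 q [-0.09  0.48  0.62  1.62 -0.3   1.16  0.45]
shift [ 0.0454  0.2029 -0.002 ] dr [ 0.29 -1.15 91.58]
```

>>> servo_tool(
  increments=[
    {"slide": [0.0035, 0.0155, 0.001], "dr": [0, -0.1, 7.1], "grip": 0.5},
    {"slide": [0.0035, 0.0155, 0.001], "dr": [0, -0.1, 7.1], "grip": 0.5},
    {"slide": [0.0035, 0.0155, 0.001], "dr": [0, -0.1, 7.1], "grip": 0.5},
    {"slide": [0.0035, 0.0155, 0.001], "dr": [0, -0.1, 7.1], "grip": 0.5},
    {"slide": [0.0035, 0.0155, 0], "dr": [0, -0.1, 7.1], "grip": 0.5},
    {"slide": [0.0035, 0.0155, 0], "dr": [0, -0.1, 7.1], "grip": 0.5},
    {"slide": [0.0035, 0.0155, 0], "dr": [0, -0.1, 7.1], "grip": 0.5},
    {"slide": [0.0035, 0.0155, 0], "dr": [0, -0.1, 7.1], "grip": 0.5},
  ],
)

```text
t: 28.73
eef_pos: [0.5575, -0.0899, 0.3231]
tool_rot: [1.101, 2.923, 0.013]
force: [0.5, -0.4, -2.5]
grip_width: 0.683
```

Run:
```python
from h import *
goto(bed(0,0,.28),down(np.pi/2+BY))
```

```text
t 28.73 tcp [ 0.5575 -0.0899  0.3231] x [-0.751  0.66  -0.014] y [0.66  0.751 0.014] z [ 0.02   0.001 -1.   ] gp [ 0.5606 -0.0896  0.1684] gd 0.1547 F [ 0.5 -0.4 -2.5] w 0.683 q [-0.15  0.4   0.38  1.62 -0.17  1.13  1.12]
shift [ 0.0185  0.0849 -0.0431] dr [-0.42  1.09 34.41]
```

>>> servo_tool(
  increments=[
    {"slide": [0.0037, 0.0165, -0.005], "dr": [-0.1, 0.3, 7], "grip": 0.5},
    {"slide": [0.0037, 0.0165, -0.006], "dr": [-0.1, 0.3, 7], "grip": 0.5},
    {"slide": [0.0037, 0.0165, -0.006], "dr": [-0.1, 0.3, 7], "grip": 0.5},
    {"slide": [0.0037, 0.0165, -0.006], "dr": [-0.1, 0.2, 7], "grip": 0.5},
    {"slide": [0.002, 0.01, -0.005], "dr": [0, 0, 4], "grip": 0.5},
    {"slide": [0, 0, 0], "dr": [0, 0, 0], "grip": 0.5},
  ],
)

```text
t: 29.23
eef_pos: [0.5736, -0.0079, 0.2979]
tool_rot: [0.217, 3.131, 0.003]
force: [-0.1, 0.2, -1.9]
grip_width: 0.68
```

Run:
```python
from h import *
goto(bed(0,0,.227),down(np.pi/2+BY))
p,P,d=cloud(save="w18.png")
```

```text
t 29.23 tcp [ 0.5736 -0.0079  0.2979] x [-0.99   0.138 -0.003] y [0.138 0.99  0.002] z [ 0.003  0.002 -1.   ] gp [ 0.5741 -0.0076  0.1432] gd 0.1547 F [-0.1  0.2 -1.9] w 0.68 q [-0.18  0.44  0.23  1.61 -0.11  1.1   1.51]
shift [ 0.0024  0.0029 -0.0709] dr [-0.09  0.16  1.06]
```

View pics/w18.png

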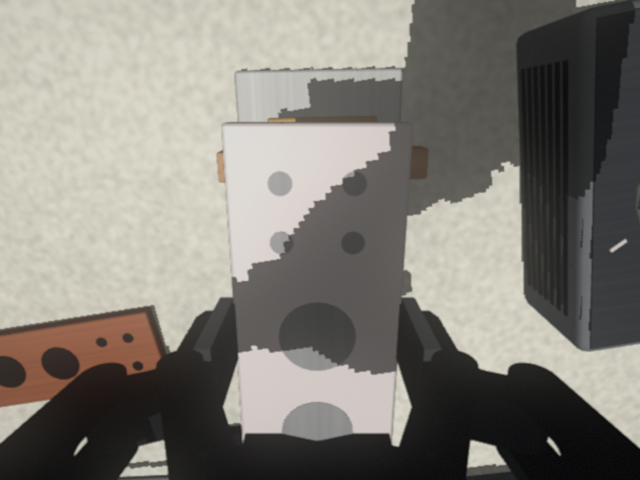

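>>> servo_tool(
  increments=[
    {"slide": [0.002, 0.003, -0.01], "dr": [0, 0.1, 1], "grip": 0.5},
    {"slide": [0, 0, -0.014], "dr": [0, 0, 0], "grip": 0.5},
    {"slide": [0, 0, -0.014], "dr": [0, 0, 0], "grip": 0.5},
    {"slide": [0, 0.002, 0], "dr": [0, 0, 0], "grip": 0.5},
    {"slide": [0, 0, 0], "dr": [0, 0, 0], "grip": 0.5},
  ],
)

```text
t: 29.7
eef_pos: [0.5758, -0.0104, 0.2607]
tool_rot: [0.215, 3.128, -0.008]
force: [-0.2, -0.1, -1.6]
grip_width: 0.679
```

Run:
```python
from h import *
goto(bed(0,0,.227),down(np.pi/2+BY))
```

```text
t 29.7 tcp [ 0.5758 -0.0104  0.2607] x [-0.991  0.137 -0.006] y [ 0.137  0.991 -0.005] z [ 0.006 -0.005 -1.   ] gp [ 0.5766 -0.0112  0.106 ] gd 0.1547 F [-0.2 -0.1 -1.6] w 0.679 q [-0.18  0.48  0.23  1.65 -0.12  1.02  1.52]
shift [ 0.0002  0.0054 -0.0337] dr [0.31 0.32 0.98]
```

>>> servo_tool(
  increments=[
    {"slide": [0, 0.005, -0.008], "dr": [0.3, 0.3, 1], "grip": 0.5},
    {"slide": [0, 0.001, -0.01], "dr": [0, 0, 0], "grip": 0.5},
    {"slide": [0, 0.001, -0.006], "dr": [0, 0, 0], "grip": 0.5},
    {"slide": [0, 0, 0], "dr": [0, 0, 0], "grip": 0.5},
  ],
)

```text
t: 30.03
eef_pos: [0.5763, -0.0049, 0.2365]
tool_rot: [0.191, 3.133, -0.001]
force: [-0.1, -0.3, -1.7]
grip_width: 0.68
```

Run:
```python
from h import *
goto(bed(0,0,.227),down(np.pi/2+BY))
```

```text
t 30.03 tcp [ 0.5763 -0.0049  0.2365] x [-0.993  0.122 -0.003] y [ 0.122  0.993 -0.001] z [ 0.003 -0.001 -1.   ] gp [ 0.5768 -0.005   0.0818] gd 0.1547 F [-0.1 -0.3 -1.7] w 0.68 q [-0.18  0.51  0.21  1.67 -0.12  0.97  1.53]
shift [-0.0003 -0.0001 -0.0095] dr [0.06 0.17 0.12]
```

>>> servo_tool(
  increments=[
    {"slide": [0, 0, -0.005], "dr": [0, 0, 0], "grip": 0.5},
    {"slide": [0, 0, -0.004], "dr": [0, 0, 0], "grip": 0.5},
    {"slide": [0, 0, -0.001], "dr": [0, 0, 0], "grip": 0.5},
    {"slide": [0, 0, 0], "dr": [0, 0, 0], "grip": 0.5},
  ],
)

```text
t: 30.37
eef_pos: [0.5766, -0.0047, 0.2254]
tool_rot: [0.191, 3.132, -0.001]
force: [-0.3, 1.1, -0.9]
grip_width: 0.684
```

>>> servo_tool(
  increments=[
    {"slide": [0, 0, 0], "dr": [0, 0, 0], "grip": 0.9},
    {"slide": [0, 0, 0], "dr": [0, 0, 0], "grip": 0.9},
    {"slide": [0, 0, 0.01], "dr": [0, 0, 0], "grip": 0.9},
    {"slide": [0, 0, 0.03], "dr": [0, 0, 0], "grip": 0.9},
    {"slide": [0, -0.01, 0.04], "dr": [0, 0, 0], "grip": 0.9},
    {"slide": [0, -0.035, 0.03], "dr": [0, 0, 0], "grip": 0.9},
    {"slide": [0, -0.035, 0], "dr": [0, 0, 0], "grip": 0.6},
    {"slide": [0, -0.035, 0], "dr": [0, 0, 0], "grip": 0.5},
  ],
)

```text
t: 31.03
eef_pos: [0.5776, -0.1086, 0.3459]
tool_rot: [0.154, 3.127, 0.011]
force: [0.1, 0.1, -1.9]
grip_width: 0.637
```

Run:
```python
from h import *
p,P,d=cloud(save="w19.png")
where()
Z=P[...,2]
m=(Z>.06)&(Z<.08)&(P[...,0]>.46)&(P[...,0]<.7)&(abs(P[...,1])<.07)
for k in comp(m,300): pr("plate2",k,P)
```

```text
t 31.08 tcp [ 0.5767 -0.12    0.3474] x [-0.994  0.112 -0.015] y [ 0.112  0.994 -0.003] z [ 0.015 -0.005 -1.   ] gp [ 0.579  -0.1207  0.1927] gd 0.1547 F [-0.1 -8.   1.4] w 0.55 q [-0.01  0.43  0.27  1.51 -0.12  1.21  1.73]
plate2 c [ 0.5813 -0.0213] w 150 h 61 a -0.135 z 0.067 px 202.0 474.0 21686
```

View pics/w19.png

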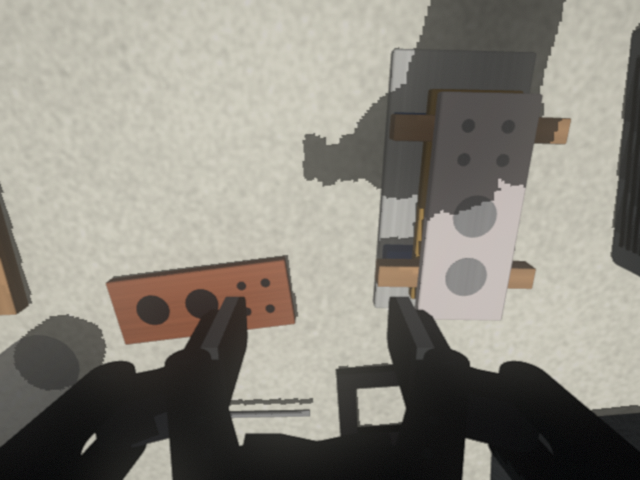

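>>> servo_tool(
  increments=[
    {"slide": [0, -0.035, 0], "dr": [0, 0, 1], "grip": 0.5},
    {"slide": [0, -0.035, 0], "dr": [0, 0, 1], "grip": 0.5},
    {"slide": [0, -0.035, 0], "dr": [0, 0, 1], "grip": 0.5},
    {"slide": [0, -0.035, -0.005], "dr": [0, 0, 1], "grip": 0.5},
    {"slide": [0, -0.035, -0.01], "dr": [0, 0, 0], "grip": 0.5},
    {"slide": [0, -0.025, -0.01], "dr": [0, 0, 0], "grip": 0.5},
    {"slide": [0, 0, 0], "dr": [0, 0, 0], "grip": 0.5},
  ],
)

```text
t: 31.67
eef_pos: [0.5748, -0.3276, 0.3347]
tool_rot: [0.065, 3.108, -0.019]
force: [-1.6, -0.6, 0.1]
grip_width: 0.502
```

Run:
```python
from h import *
p,P,d=cloud(save="w20.png")
where()
Z=P[...,2]
for k in comp(colmask(p,P,"wood")&(Z>.006)&(Z<.03),200): pr("wood",k,P)
```

```text
t 31.72 tcp [ 0.5756 -0.3256  0.3359] x [-0.999  0.04  -0.035] y [ 0.041  0.999 -0.01 ] z [ 0.035 -0.012 -0.999] gp [ 0.5809 -0.3274  0.1813] gd 0.1547 F [-0.4 -0.8  0.3] w 0.501 q [ 0.31  0.58  0.29  1.31 -0.18  1.25  2.14]
wood c [ 0.4854 -0.4749] w 95 h 17 a -0.092 z 0.0174 px 74.0 95.0 3927
wood c [ 0.5874 -0.3653] w 109 h 16 a -0.067 z 0.0178 px 214.0 271.0 3045
wood c [ 0.6511 -0.2095] w 150 h 61 a -1.535 z 0.0122 px 282.0 482.0 10429
```

View pics/w20.png

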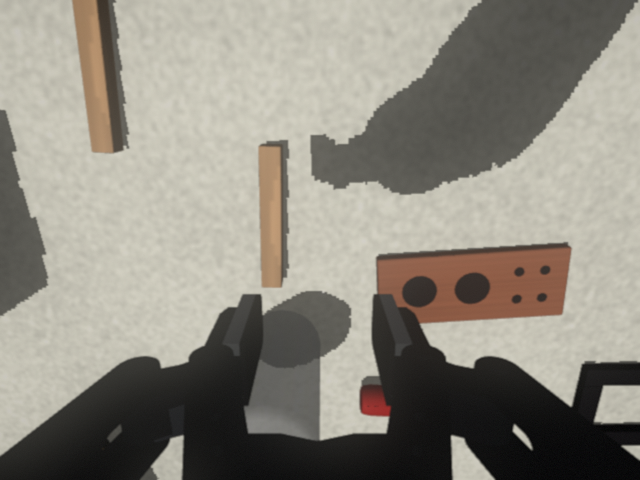

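Run:
```python
from h import *
p,P,d=cloud("top",save="t3.png"); Z=P[...,2]
m=(Z>.03)&(Z<.25)&(P[...,0]>.63)&(P[...,0]<.8)&(P[...,1]<-.3)&(P[...,1]>-.45)
q=P[m]; print(len(q),q.min(0),q.max(0))
for a,b in((.03,.08),(.08,.13),(.13,.17),(.17,.25)):
    s=q[(q[:,2]>a)&(q[:,2]<b)]
    if len(s): print(a,len(s),s.min(0).round(3),s.max(0).round(3))
goto([.5855,-.3655,.26],down(np.pi/2-.067))
```

```text
448 [ 0.67044873 -0.39824646  0.03081305] [ 0.73431309 -0.33580367  0.20021493]
0.03 78 [ 0.67  -0.376  0.031] [ 0.72  -0.336  0.08 ]
0.08 147 [ 0.671 -0.398  0.082] [ 0.734 -0.336  0.13 ]
0.13 132 [ 0.676 -0.392  0.13 ] [ 0.728 -0.339  0.167]
0.17 91 [ 0.688 -0.382  0.179] [ 0.715 -0.353  0.2  ]
t 31.77 tcp [ 0.5769 -0.3226  0.3364] x [-0.999  0.036 -0.037] y [ 0.037  0.999 -0.007] z [ 0.037 -0.009 -0.999] gp [ 0.5826 -0.3239  0.1818] gd 0.1547 F [0.9 0.1 1. ] w 0.498 q [ 0.31  0.57  0.29  1.31 -0.18  1.25  2.14]
shift [ 0.0086 -0.0429 -0.0764] dr [ 0.53  2.09 -1.75]
```

>>> servo_tool(
  increments=[
    {"slide": [0.002, -0.012, -0.02], "dr": [0.3, 1, -0.9], "grip": 0.45},
    {"slide": [0.002, -0.012, -0.025], "dr": [0.2, 1, -0.8], "grip": 0.45},
    {"slide": [0.002, -0.01, -0.025], "dr": [0, 0, 0], "grip": 0.45},
    {"slide": [0.002, -0.008, -0.015], "dr": [0, 0, 0], "grip": 0.45},
    {"slide": [0, 0, 0], "dr": [0, 0, 0], "grip": 0.45},
  ],
)

```text
t: 32.18
eef_pos: [0.592, -0.3545, 0.2574]
tool_rot: [0.081, 3.123, 0.008]
force: [-0.4, -0.6, -0.7]
grip_width: 0.448
```

Run:
```python
from h import *
goto([.5855,-.3655,.177],down(np.pi/2-.067))
```

```text
t 32.18 tcp [ 0.592  -0.3545  0.2574] x [-0.998  0.052 -0.017] y [0.052 0.999 0.006] z [ 0.017  0.005 -1.   ] gp [ 0.5947 -0.3538  0.1027] gd 0.1547 F [-0.4 -0.6 -0.7] w 0.448 q [ 0.36  0.71  0.28  1.29 -0.21  1.16  2.17]
shift [-0.0065 -0.011  -0.0804] dr [-0.27  0.99 -0.85]
```

>>> servo_tool(
  increments=[
    {"slide": [-0.006, -0.011, -0.01], "dr": [-0.3, 1, -0.8], "grip": 0.45},
    {"slide": [0, -0.001, -0.018], "dr": [0, 0, 0], "grip": 0.45},
    {"slide": [-0.002, -0.001, -0.018], "dr": [0, 0, 0], "grip": 0.45},
    {"slide": [0, 0, -0.004], "dr": [0, 0, 0], "grip": 0.45},
    {"slide": [0, 0, 0], "dr": [0, 0, 0], "grip": 0.45},
  ],
)

```text
t: 32.6
eef_pos: [0.5872, -0.364, 0.2115]
tool_rot: [0.095, 3.134, -0.002]
force: [-0.1, -0.6, 0.2]
grip_width: 0.45
```

Run:
```python
from h import *
goto([.5855,-.3655,.177],down(np.pi/2-.067))
```

```text
t 32.6 tcp [ 0.5872 -0.364   0.2115] x [-0.998  0.06  -0.006] y [ 0.06   0.998 -0.001] z [ 0.006 -0.002 -1.   ] gp [ 0.5881 -0.3643  0.0568] gd 0.1547 F [-0.1 -0.6  0.2] w 0.45 q [ 0.37  0.75  0.28  1.32 -0.21  1.09  2.18]
shift [-0.0017 -0.0015 -0.0345] dr [ 0.1   0.33 -0.38]
```

>>> servo_tool(
  increments=[
    {"slide": [-0.002, -0.002, -0.01], "dr": [0.1, 0.3, -0.4], "grip": 0.45},
    {"slide": [0, 0, -0.012], "dr": [0, 0, 0], "grip": 0.45},
    {"slide": [0, 0, -0.01], "dr": [0, 0, 0], "grip": 0.45},
    {"slide": [0, 0, -0.001], "dr": [0, 0, 0], "grip": 0.45},
  ],
)

```text
t: 32.93
eef_pos: [0.5868, -0.3662, 0.1808]
tool_rot: [0.104, 3.133, -0.005]
force: [-0.8, 0.8, -1.7]
grip_width: 0.446
```

Run:
```python
from h import *
goto([.5855,-.3655,.177],down(np.pi/2-.067))
```

```text
t 32.93 tcp [ 0.5868 -0.3662  0.1808] x [-0.998  0.067 -0.007] y [ 0.067  0.998 -0.003] z [ 0.006 -0.003 -1.   ] gp [ 0.5878 -0.3667  0.0261] gd 0.1547 F [-0.8  0.8 -1.7] w 0.446 q [ 0.37  0.79  0.27  1.34 -0.22  1.03  2.19]
shift [-0.0013  0.0007 -0.0038] dr [ 0.19  0.37 -0.02]
```

>>> servo_tool(
  increments=[
    {"slide": [-0.001, 0.001, -0.003], "dr": [0.2, 0.4, 0], "grip": 0.45},
    {"slide": [0, 0, 0], "dr": [0, 0, 0], "grip": 0.1},
    {"slide": [0, 0, 0], "dr": [0, 0, 0], "grip": 0.1},
    {"slide": [0, 0, 0], "dr": [0, 0, 0], "grip": 0.1},
  ],
)

```text
t: 33.27
eef_pos: [0.5861, -0.3651, 0.1775]
tool_rot: [-0.104, -3.139, -0.0]
force: [0.6, 0.4, -1.1]
grip_width: 0.163
```

>>> servo_tool(
  increments=[
    {"slide": [0, 0, 0.015], "dr": [0, 0, 0], "grip": 0.1},
    {"slide": [0, 0, 0.03], "dr": [0, 0, 0], "grip": 0.1},
    {"slide": [-0.01, 0.01, 0.035], "dr": [0, 0, 0], "grip": 0.1},
    {"slide": [-0.01, 0.02, 0.035], "dr": [0, 0, 0], "grip": 0.1},
    {"slide": [-0.01, 0.02, 0.02], "dr": [0, 0, -4], "grip": 0.1},
  ],
)

```text
t: 33.68
eef_pos: [0.5521, -0.3168, 0.3091]
tool_rot: [-0.225, -3.121, -0.005]
force: [1.0, -0.2, -0.6]
grip_width: 0.166
```

Run:
```python
from h import *
goto(bed(-.05,0,.30),down(BY))
```

```text
t 33.68 tcp [ 0.5521 -0.3168  0.3091] x [-0.99   0.143  0.013] y [0.143 0.99  0.003] z [-0.012  0.004 -1.   ] gp [ 0.5502 -0.3161  0.1544] gd 0.1547 F [ 1.  -0.2 -0.6] w 0.166 q [ 0.29  0.57  0.32  1.4  -0.18  1.22  2.05]
shift [-0.0258  0.3178 -0.0091] dr [ -0.75  -0.37 -88.64]
```

>>> servo_tool(
  increments=[
    {"slide": [-0.002, 0.025, 0], "dr": [0, 0, -7.1], "grip": 0.1},
    {"slide": [-0.002, 0.025, 0], "dr": [0, 0, -7.1], "grip": 0.1},
    {"slide": [-0.002, 0.025, 0], "dr": [0, 0, -7.1], "grip": 0.1},
    {"slide": [-0.002, 0.025, 0], "dr": [0, 0, -7.1], "grip": 0.1},
    {"slide": [-0.002, 0.025, 0], "dr": [0, 0, -7.1], "grip": 0.1},
    {"slide": [-0.002, 0.025, 0], "dr": [0, 0, -7.1], "grip": 0.1},
    {"slide": [-0.002, 0.025, 0], "dr": [0, 0, -7.1], "grip": 0.1},
    {"slide": [-0.002, 0.025, 0], "dr": [0, 0, -7.1], "grip": 0.1},
  ],
)

```text
t: 34.35
eef_pos: [0.5328, -0.1147, 0.3231]
tool_rot: [1.7, 2.631, -0.0]
force: [1.5, 0.8, -0.4]
grip_width: 0.168
```

Run:
```python
from h import *
goto(bed(-.05,0,.28),down(BY))
```

```text
t 34.35 tcp [ 0.5328 -0.1147  0.3231] x [-0.411  0.912 -0.008] y [0.912 0.411 0.005] z [ 0.008 -0.005 -1.   ] gp [ 0.534  -0.1155  0.1684] gd 0.1547 F [ 1.5  0.8 -0.4] w 0.168 q [-0.21  0.38  0.51  1.67 -0.2   1.13  0.78]
shift [-0.0065  0.1157 -0.0431] dr [  0.4    0.35 -31.16]
```

>>> servo_tool(
  increments=[
    {"slide": [-0.001, 0.024, -0.005], "dr": [0, 0, -7], "grip": 0.1},
    {"slide": [-0.001, 0.024, -0.005], "dr": [0, 0, -7], "grip": 0.1},
    {"slide": [-0.001, 0.024, -0.005], "dr": [0, 0, -7], "grip": 0.1},
    {"slide": [-0.001, 0.022, -0.005], "dr": [0, 0, -6], "grip": 0.1},
    {"slide": [0, 0.008, -0.005], "dr": [0, 0, -2], "grip": 0.1},
    {"slide": [0, 0, 0], "dr": [0, 0, 0], "grip": 0.1},
  ],
)

```text
t: 34.85
eef_pos: [0.5278, 0.0006, 0.3001]
tool_rot: [2.313, 2.113, 0.009]
force: [-0.0, 0.3, -0.1]
grip_width: 0.165
```

Run:
```python
from h import *
goto(bed(-.05,0,.244),down(BY))
p,P,d=cloud(save="w21.png")
```

```text
t 34.85 tcp [0.5278 0.0006 0.3001] x [ 0.09   0.996 -0.002] y [ 0.996 -0.09   0.01 ] z [ 0.01  -0.003 -1.   ] gp [5.294e-01 1.000e-04 1.454e-01] gd 0.1547 F [-0.   0.3 -0.1] w 0.165 q [-0.48  0.38  0.57  1.75 -0.23  1.07  0.09]
shift [-0.0015  0.0004 -0.0561] dr [ 0.17  0.58 -1.71]
```

View pics/w21.png

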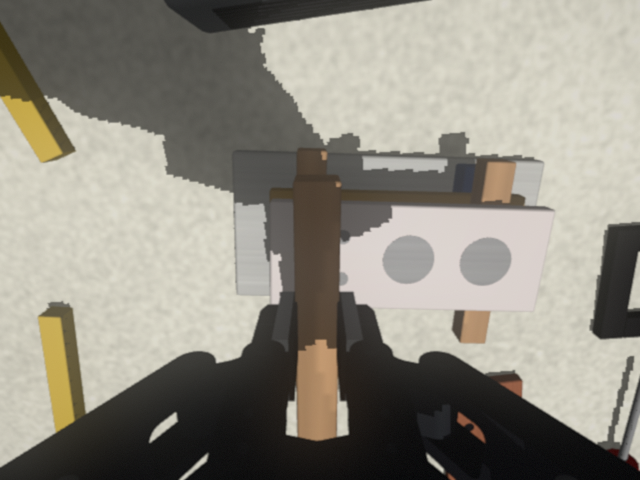

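>>> servo_tool(
  increments=[
    {"slide": [-0.0015, 0, -0.01], "dr": [0.2, 0.6, -1.7], "grip": 0.1},
    {"slide": [0, 0, -0.014], "dr": [0, 0, 0], "grip": 0.1},
    {"slide": [0, 0, -0.012], "dr": [0, 0, 0], "grip": 0.1},
    {"slide": [0, 0, -0.002], "dr": [0, 0, 0], "grip": 0.1},
    {"slide": [0, 0, 0], "dr": [0, 0, 0], "grip": 0.1},
  ],
)

```text
t: 35.32
eef_pos: [0.527, -0.0067, 0.2626]
tool_rot: [2.357, 2.07, 0.003]
force: [0.6, 0.3, -0.9]
grip_width: 0.167
```

Run:
```python
from h import *
goto(bed(-.05,0,.2435),down(BY))
```

```text
t 35.32 tcp [ 0.527  -0.0067  0.2626] x [ 0.129  0.992 -0.001] y [ 0.992 -0.129  0.004] z [ 0.004 -0.002 -1.   ] gp [ 0.5276 -0.007   0.1079] gd 0.1547 F [ 0.6  0.3 -0.9] w 0.167 q [-0.45  0.43  0.57  1.79 -0.27  0.99  0.09]
shift [-0.0006  0.0077 -0.0191] dr [0.09 0.24 0.54]
```

>>> servo_tool(
  increments=[
    {"slide": [-0.001, 0.007, -0.006], "dr": [0, 0.2, 0.5], "grip": 0.1},
    {"slide": [0, 0.001, -0.007], "dr": [0, 0, 0], "grip": 0.1},
    {"slide": [0, 0, -0.003], "dr": [0, 0, 0], "grip": 0.1},
    {"slide": [0, 0, 0], "dr": [0, 0, 0], "grip": 0.1},
  ],
)

```text
t: 35.65
eef_pos: [0.5264, -0.0009, 0.2465]
tool_rot: [2.353, 2.076, 0.001]
force: [-0.2, -0.1, 0.2]
grip_width: 0.169
```

Run:
```python
from h import *
goto(bed(-.05,0,.2435),down(BY))
```

```text
t 35.65 tcp [ 0.5264 -0.0009  0.2465] x [ 0.125  0.992 -0.002] y [ 0.992 -0.125  0.003] z [ 0.003 -0.002 -1.   ] gp [ 0.5268 -0.0012  0.0918] gd 0.1547 F [-0.2 -0.1  0.2] w 0.169 q [-0.45  0.45  0.56  1.81 -0.28  0.96  0.1 ]
shift [-0.0001  0.0019 -0.003 ] dr [0.13 0.14 0.28]
```

>>> servo_tool(
  increments=[
    {"slide": [0, 0.001, -0.002], "dr": [0, 0, 0], "grip": 0.1},
    {"slide": [0, 0, -0.001], "dr": [0, 0, 0], "grip": 0.1},
    {"slide": [0, 0, 0], "dr": [0, 0, 0], "grip": 0.1},
  ],
)

```text
t: 35.9
eef_pos: [0.5267, 0.0003, 0.2435]
tool_rot: [2.352, 2.076, 0.002]
force: [-0.1, 0.2, -0.3]
grip_width: 0.165
```

>>> servo_tool(
  increments=[
    {"slide": [0, 0, 0], "dr": [0, 0, 0], "grip": 0.4},
    {"slide": [0, 0, 0], "dr": [0, 0, 0], "grip": 0.4},
    {"slide": [0, 0, 0.01], "dr": [0, 0, 0], "grip": 0.4},
    {"slide": [0, 0, 0.025], "dr": [0, 0, 0], "grip": 0.4},
    {"slide": [0, -0.02, 0.035], "dr": [0, 0, 0], "grip": 0.5},
    {"slide": [0, -0.03, 0.03], "dr": [0, 0, -6], "grip": 0.5},
    {"slide": [-0.005, -0.035, 0], "dr": [0, 0, -7], "grip": 0.5},
    {"slide": [-0.005, -0.035, 0], "dr": [0, 0, -7], "grip": 0.5},
  ],
)

```text
t: 36.57
eef_pos: [0.5173, -0.1119, 0.3513]
tool_rot: [-2.671, -1.651, -0.014]
force: [0.5, -0.3, -0.5]
grip_width: 0.495
```

>>> servo_tool(
  increments=[
    {"slide": [-0.005, -0.035, 0], "dr": [0, 0, -7], "grip": 0.5},
    {"slide": [-0.005, -0.035, 0], "dr": [0, 0, -7], "grip": 0.5},
    {"slide": [-0.005, -0.035, 0], "dr": [0, 0, -7], "grip": 0.5},
    {"slide": [-0.005, -0.035, 0], "dr": [0, 0, -7], "grip": 0.5},
    {"slide": [-0.005, -0.035, 0], "dr": [0, 0, -7], "grip": 0.5},
    {"slide": [-0.005, -0.035, 0], "dr": [0, 0, -7], "grip": 0.5},
    {"slide": [-0.005, -0.035, 0], "dr": [0, 0, -7], "grip": 0.5},
    {"slide": [-0.005, -0.035, 0], "dr": [0, 0, -7], "grip": 0.5},
  ],
)

```text
t: 37.23
eef_pos: [0.4754, -0.4038, 0.3644]
tool_rot: [3.122, 0.164, 0.037]
force: [0.4, -0.7, 1.1]
grip_width: 0.5
```

>>> servo_tool(
  increments=[
    {"slide": [0, -0.01, 0], "dr": [0, 0, -3], "grip": 0.5},
    {"slide": [0, 0, 0], "dr": [0, 0, 0], "grip": 0.5},
    {"slide": [0, 0, 0], "dr": [0, 0, 0], "grip": 0.5},
  ],
)

```text
t: 37.48
eef_pos: [0.4693, -0.4237, 0.3674]
tool_rot: [3.114, 0.051, 0.031]
force: [-0.9, 0.6, 0.3]
grip_width: 0.501
```

Run:
```python
from h import *
p,P,d=cloud(save="w22.png")
where()
Z=P[...,2]
for k in comp(colmask(p,P,"wood")&(Z>.006)&(Z<.03),200): pr("wood",k,P)
```

```text
t 37.53 tcp [ 0.4695 -0.4231  0.3675] x [0.999 0.034 0.02 ] y [ 0.034 -0.999  0.027] z [ 0.021 -0.026 -0.999] gp [ 0.4728 -0.4272  0.2129] gd 0.1547 F [-0.6 -1.2  0.2] w 0.503 q [ 0.14  0.63  0.95  1.37 -0.51  1.36 -0.45]
wood c [ 0.6225 -0.2448] w 85 h 2 a -1.525 z 0.0105 px 1.0 66.0 302
wood c [ 0.4774 -0.4761] w 109 h 16 a -0.095 z 0.0167 px 206.0 369.0 2533
```

View pics/w22.png

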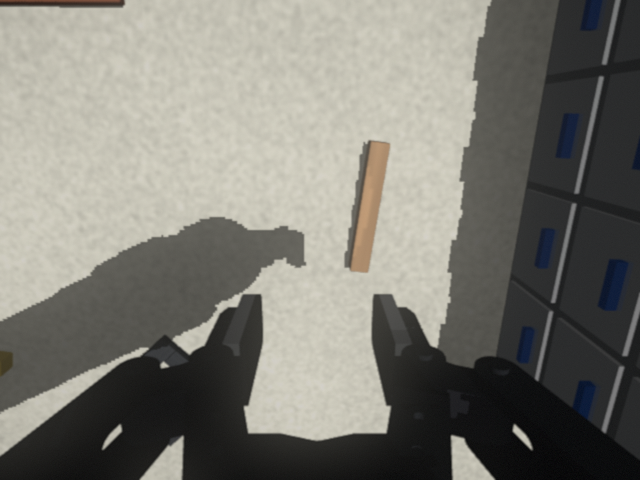

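>>> servo_tool(
  increments=[
    {"slide": [0.002, -0.013, -0.028], "dr": [-0.7, 0.6, -3], "grip": 0.45},
    {"slide": [0.002, -0.013, -0.032], "dr": [-0.7, 0.5, -3], "grip": 0.45},
    {"slide": [0.002, -0.013, -0.032], "dr": [0, 0, -1.4], "grip": 0.45},
    {"slide": [0.002, -0.012, -0.028], "dr": [0, 0, 0], "grip": 0.45},
    {"slide": [0, 0, 0], "dr": [0, 0, 0], "grip": 0.45},
  ],
)

```text
t: 37.95
eef_pos: [0.4855, -0.4658, 0.2485]
tool_rot: [3.091, -0.12, 0.019]
force: [-0.8, 1.4, -0.8]
grip_width: 0.448
```

Run:
```python
from h import *
goto([.4777,-.4757,.177],down(-1.666))
```

```text
t 37.95 tcp [ 0.4855 -0.4658  0.2485] x [ 0.997 -0.077  0.014] y [-0.077 -0.996  0.048] z [ 0.01  -0.049 -0.999] gp [ 0.4871 -0.4734  0.094 ] gd 0.1547 F [-0.8  1.4 -0.8] w 0.448 q [ 0.23  0.81  0.89  1.39 -0.63  1.19 -0.48]
shift [-0.0078 -0.0099 -0.0715] dr [ 2.8   0.57 -1.02]
```

>>> servo_tool(
  increments=[
    {"slide": [-0.008, -0.01, -0.01], "dr": [1.4, 0.3, -0.5], "grip": 0.45},
    {"slide": [0, 0, -0.015], "dr": [1.4, 0.3, -0.5], "grip": 0.45},
    {"slide": [0, 0, -0.015], "dr": [0, 0, 0], "grip": 0.45},
    {"slide": [0, 0, 0], "dr": [0, 0, 0], "grip": 0.45},
  ],
)

```text
t: 38.28
eef_pos: [0.4835, -0.4684, 0.2082]
tool_rot: [-3.13, 0.127, -0.006]
force: [0.4, 0.8, -0.9]
grip_width: 0.45
```

Run:
```python
from h import *
goto([.4777,-.4757,.177],down(-1.666))
```

```text
t 38.28 tcp [ 0.4835 -0.4684  0.2082] x [ 0.997 -0.081  0.003] y [-0.081 -0.997 -0.009] z [ 0.004  0.009 -1.   ] gp [ 0.4841 -0.467   0.0536] gd 0.1547 F [ 0.4  0.8 -0.9] w 0.45 q [ 0.27  0.86  0.84  1.4  -0.67  1.19 -0.46]
shift [-0.0058 -0.0073 -0.0312] dr [-0.52  0.25 -0.79]
```

>>> servo_tool(
  increments=[
    {"slide": [-0.006, -0.007, -0.008], "dr": [-0.5, 0.2, -0.8], "grip": 0.45},
    {"slide": [-0.001, -0.001, -0.01], "dr": [0, 0, 0], "grip": 0.45},
    {"slide": [0, 0, -0.008], "dr": [0, 0, 0], "grip": 0.45},
    {"slide": [0, 0, 0], "dr": [0, 0, 0], "grip": 0.45},
  ],
)

```text
t: 38.62
eef_pos: [0.4789, -0.4745, 0.1824]
tool_rot: [3.137, -0.143, 0.008]
force: [-0.1, 0.1, -0.5]
grip_width: 0.446
```

Run:
```python
from h import *
goto([.4777,-.4757,.177],down(-1.666))
```

```text
t 38.62 tcp [ 0.4789 -0.4745  0.1824] x [ 0.996 -0.091  0.005] y [-0.091 -0.996  0.001] z [ 0.005 -0.002 -1.   ] gp [ 0.4797 -0.4748  0.0277] gd 0.1547 F [-0.1  0.1 -0.5] w 0.446 q [ 0.28  0.89  0.83  1.42 -0.69  1.13 -0.44]
shift [-0.0012 -0.0012 -0.0054] dr [ 0.1   0.29 -0.25]
```

>>> servo_tool(
  increments=[
    {"slide": [-0.001, -0.001, -0.005], "dr": [0, 0.3, -0.2], "grip": 0.45},
    {"slide": [0, 0, 0], "dr": [0, 0, 0], "grip": 0.45},
    {"slide": [0, 0, 0], "dr": [0, 0, 0], "grip": 0.1},
    {"slide": [0, 0, 0], "dr": [0, 0, 0], "grip": 0.1},
    {"slide": [0, 0, 0], "dr": [0, 0, 0], "grip": 0.1},
  ],
)

```text
t: 39.03
eef_pos: [0.4782, -0.4759, 0.1779]
tool_rot: [3.135, -0.148, 0.001]
force: [0.6, -0.5, -0.8]
grip_width: 0.157
```

>>> servo_tool(
  increments=[
    {"slide": [0, 0, 0.015], "dr": [0, 0, 0], "grip": 0.1},
    {"slide": [0, 0, 0.03], "dr": [0, 0, 0], "grip": 0.1},
    {"slide": [0, 0.01, 0.035], "dr": [0, 0, 0], "grip": 0.1},
    {"slide": [0, 0.02, 0.035], "dr": [0, 0, 0], "grip": 0.1},
    {"slide": [0, 0.02, 0.02], "dr": [0, 0, 4], "grip": 0.1},
  ],
)

```text
t: 39.45
eef_pos: [0.4735, -0.4268, 0.3149]
tool_rot: [3.14, -0.051, -0.015]
force: [1.2, -0.2, -0.3]
grip_width: 0.166
```

Run:
```python
from h import *
goto(bed(.05,0,.30),down(BY))
```

```text
t 39.45 tcp [ 0.4735 -0.4268  0.3149] x [ 0.999 -0.032 -0.01 ] y [-0.032 -0.999  0.002] z [-0.01  -0.001 -1.   ] gp [ 0.472  -0.4271  0.1602] gd 0.1547 F [ 1.2 -0.2 -0.3] w 0.166 q [ 0.16  0.7   0.93  1.41 -0.55  1.32 -0.49]
shift [ 0.1521  0.4159 -0.0149] dr [ 0.49 -0.4  84.98]
```

>>> servo_tool(
  increments=[
    {"slide": [0.012, 0.033, 0], "dr": [0, 0, 6.9], "grip": 0.1},
    {"slide": [0.012, 0.033, 0], "dr": [0, 0, 6.9], "grip": 0.1},
    {"slide": [0.012, 0.033, 0], "dr": [0, 0, 6.9], "grip": 0.1},
    {"slide": [0.012, 0.033, 0], "dr": [0, 0, 6.9], "grip": 0.1},
    {"slide": [0.012, 0.033, 0], "dr": [0, 0, 6.9], "grip": 0.1},
    {"slide": [0.012, 0.033, 0], "dr": [0, 0, 6.9], "grip": 0.1},
    {"slide": [0.012, 0.033, 0], "dr": [0, 0, 6.9], "grip": 0.1},
    {"slide": [0.012, 0.033, 0], "dr": [0, 0, 6.9], "grip": 0.1},
  ],
)

```text
t: 40.12
eef_pos: [0.5645, -0.1633, 0.3384]
tool_rot: [2.767, 1.432, 0.031]
force: [0.5, -1.0, -0.2]
grip_width: 0.169
```

Run:
```python
from h import *
goto(bed(.05,0,.29),down(BY))
```

```text
t 40.12 tcp [ 0.5645 -0.1633  0.3384] x [0.578 0.816 0.006] y [ 0.816 -0.577  0.033] z [ 0.03  -0.014 -0.999] gp [ 0.5691 -0.1655  0.1838] gd 0.1547 F [ 0.5 -1.  -0.2] w 0.169 q [-0.25  0.49  0.73  1.55 -0.34  1.2  -0.08]
shift [ 0.0612  0.1524 -0.0484] dr [ 0.37  1.88 28.4 ]
```

>>> servo_tool(
  increments=[
    {"slide": [0.012, 0.03, -0.005], "dr": [0.1, 0.4, 6], "grip": 0.1},
    {"slide": [0.012, 0.03, -0.006], "dr": [0.1, 0.4, 6], "grip": 0.1},
    {"slide": [0.012, 0.03, -0.006], "dr": [0.1, 0.4, 6], "grip": 0.1},
    {"slide": [0.012, 0.03, -0.006], "dr": [0, 0.4, 6], "grip": 0.1},
    {"slide": [0.008, 0.012, -0.006], "dr": [0, 0.2, 3], "grip": 0.1},
    {"slide": [0, 0, 0], "dr": [0, 0, 0], "grip": 0.1},
  ],
)

```text
t: 40.62
eef_pos: [0.624, -0.0153, 0.3188]
tool_rot: [2.333, 2.1, 0.027]
force: [-0.3, -0.5, -0.1]
grip_width: 0.166
```

Run:
```python
from h import *
goto(bed(.05,0,.244),down(BY))
p,P,d=cloud(save="w23.png")
```

```text
t 40.62 tcp [ 0.624  -0.0153  0.3188] x [0.105 0.994 0.011] y [ 0.994 -0.105  0.014] z [ 0.015  0.009 -1.   ] gp [ 0.6263 -0.0139  0.1641] gd 0.1547 F [-0.3 -0.5 -0.1] w 0.166 q [-0.37  0.56  0.57  1.45 -0.32  1.21  0.13]
shift [ 0.0016  0.0043 -0.0748] dr [-0.53  0.85 -0.85]
```

View pics/w23.png

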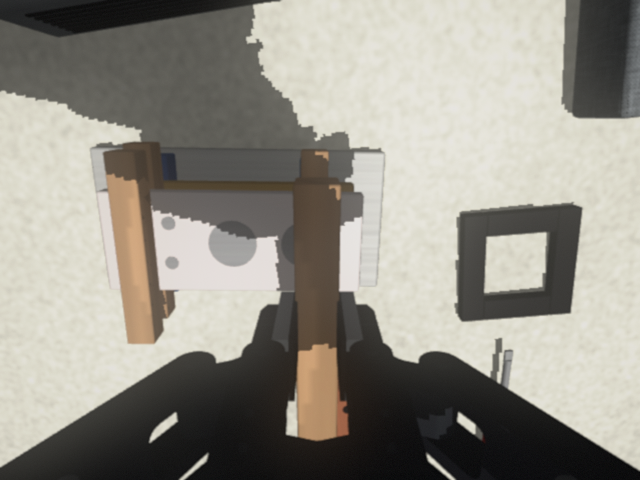

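>>> servo_tool(
  increments=[
    {"slide": [0.001, 0.004, -0.01], "dr": [-0.5, 0.8, -0.8], "grip": 0.1},
    {"slide": [0, 0, -0.015], "dr": [0, 0, 0], "grip": 0.1},
    {"slide": [0, 0.001, -0.015], "dr": [0, 0, 0], "grip": 0.1},
    {"slide": [0, 0.001, -0.01], "dr": [0, 0, 0], "grip": 0.1},
    {"slide": [0, 0, 0], "dr": [0, 0, 0], "grip": 0.1},
  ],
)

```text
t: 41.08
eef_pos: [0.6227, -0.021, 0.272]
tool_rot: [2.369, 2.047, -0.004]
force: [-0.2, -0.2, -0.6]
grip_width: 0.166
```

Run:
```python
from h import *
goto(bed(.05,0,.244),down(BY))
```

```text
t 41.08 tcp [ 0.6227 -0.021   0.272 ] x [ 0.145  0.989 -0.009] y [ 0.989 -0.145  0.006] z [ 0.005 -0.01  -1.   ] gp [ 0.6234 -0.0224  0.1173] gd 0.1547 F [-0.2 -0.2 -0.6] w 0.166 q [-0.37  0.6   0.57  1.5  -0.33  1.13  0.12]
shift [ 0.003  0.01  -0.028] dr [0.55 0.28 1.46]
```

>>> servo_tool(
  increments=[
    {"slide": [0.003, 0.01, -0.004], "dr": [0.5, 0.3, 1.4], "grip": 0.1},
    {"slide": [0, 0.001, -0.009], "dr": [0, 0, 0], "grip": 0.1},
    {"slide": [0, 0.001, -0.006], "dr": [0, 0, 0], "grip": 0.1},
    {"slide": [0, 0, 0], "dr": [0, 0, 0], "grip": 0.1},
  ],
)

```text
t: 41.42
eef_pos: [0.6257, -0.0117, 0.2531]
tool_rot: [2.356, 2.075, -0.002]
force: [-0.0, 0.3, -0.8]
grip_width: 0.165
```

Run:
```python
from h import *
goto(bed(.05,0,.244),down(BY))
```

```text
t 41.42 tcp [ 0.6257 -0.0117  0.2531] x [ 0.126  0.992 -0.002] y [ 0.992 -0.126  0.001] z [ 0.001 -0.002 -1.   ] gp [ 0.6258 -0.0121  0.0984] gd 0.1547 F [-0.   0.3 -0.8] w 0.165 q [-0.37  0.63  0.55  1.51 -0.35  1.1   0.13]
shift [-0.      0.0007 -0.0091] dr [0.13 0.03 0.36]
```

>>> servo_tool(
  increments=[
    {"slide": [0, 0, -0.005], "dr": [0, 0, 0.3], "grip": 0.1},
    {"slide": [0, 0, -0.003], "dr": [0, 0, 0], "grip": 0.1},
    {"slide": [0, 0, -0.001], "dr": [0, 0, 0], "grip": 0.1},
    {"slide": [0, 0, 0], "dr": [0, 0, 0], "grip": 0.1},
  ],
)

```text
t: 41.75
eef_pos: [0.626, -0.0118, 0.2436]
tool_rot: [2.349, 2.082, -0.001]
force: [0.4, -0.1, -0.8]
grip_width: 0.169
```

>>> servo_tool(
  increments=[
    {"slide": [0, 0, -0.001], "dr": [0, 0, 0], "grip": 0.4},
    {"slide": [0, 0, 0], "dr": [0, 0, 0], "grip": 0.4},
    {"slide": [0, 0, 0.01], "dr": [0, 0, 0], "grip": 0.4},
    {"slide": [0, 0, 0.025], "dr": [0, 0, 0], "grip": 0.4},
    {"slide": [0, -0.01, 0.035], "dr": [0, 0, 0], "grip": 0.85},
    {"slide": [0.005, -0.03, 0.02], "dr": [0, 0, 3], "grip": 0.85},
    {"slide": [0.005, -0.03, 0], "dr": [0, 0, 3], "grip": 0.85},
    {"slide": [0, -0.03, 0], "dr": [0, 0, 3], "grip": 0.85},
  ],
)

```text
t: 42.42
eef_pos: [0.6368, -0.1022, 0.3404]
tool_rot: [2.151, 2.29, 0.007]
force: [0.3, -0.2, -0.3]
grip_width: 0.846
```

>>> servo_tool(
  increments=[
    {"slide": [0, -0.02, 0], "dr": [0, 0, 0], "grip": 0.85},
    {"slide": [0, 0, 0], "dr": [0, 0, 0], "grip": 0.85},
    {"slide": [0, 0, 0], "dr": [0, 0, 0], "grip": 0.85},
  ],
)

```text
t: 42.67
eef_pos: [0.6356, -0.1339, 0.3469]
tool_rot: [2.155, 2.268, 0.005]
force: [0.5, 0.8, -1.3]
grip_width: 0.852
```

Run:
```python
from h import *
p,P,d=cloud(save="w24.png")
where()
Z=P[...,2]
m=(Z>.074)&(Z<.095)&(P[...,0]>.48)&(P[...,0]<.7)&(abs(P[...,1])<.08)
for k in comp(m,300): pr("stick",k,P)
for nm in ["copper"]:
    m=colmask(p,P,nm)&(Z>.005)&(Z<.02)&(P[...,1]<-.12)
    m=cv2.morphologyEx(m.astype(np.uint8),cv2.MORPH_CLOSE,np.ones((25,25)))>0
    for k in comp(m&(Z>.005)&(Z<.02),1000): pr(nm,k,P)
```

```text
t 42.72 tcp [ 0.6355 -0.1343  0.347 ] x [-0.051  0.999 -0.008] y [0.999 0.051 0.011] z [ 0.011 -0.008 -1.   ] gp [ 0.6372 -0.1354  0.1923] gd 0.1547 F [ 0.  -0.1  1.4] w 0.85 q [-0.16  0.59  0.55  1.32 -0.3   1.3   0.45]
stick c [ 0.5238 -0.0334] w 48 h 17 a 1.454 z 0.0825 px 45.0 112.0 3440
stick c [ 0.6234 -0.0383] w 65 h 16 a 1.448 z 0.0827 px 62.0 298.0 3846
copper c [ 0.65   -0.2121] w 147 h 57 a -1.54 z 0.0109 px 290.0 326.0 10412
```

View pics/w24.png

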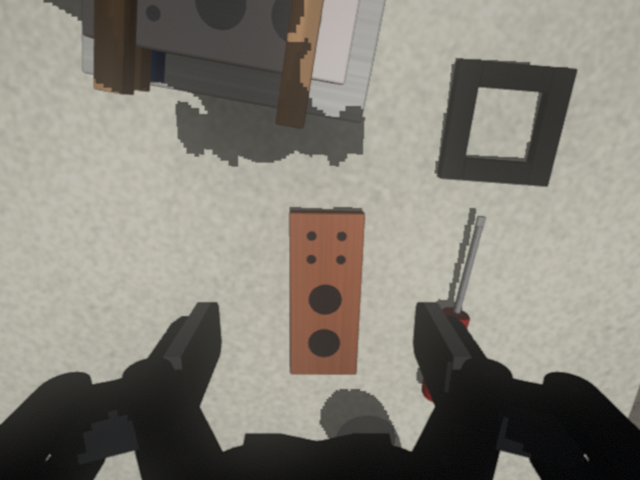

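>>> servo_tool(
  increments=[
    {"slide": [0.003, -0.018, -0.025], "dr": [0.4, 0.6, -1], "grip": 0.85},
    {"slide": [0.003, -0.019, -0.03], "dr": [0, 0, 0], "grip": 0.85},
    {"slide": [0.003, -0.019, -0.03], "dr": [0, 0, 0], "grip": 0.85},
    {"slide": [0.003, -0.018, -0.025], "dr": [0, 0, 0], "grip": 0.85},
    {"slide": [0, 0, 0], "dr": [0, 0, 0], "grip": 0.85},
  ],
)

```text
t: 43.13
eef_pos: [0.6513, -0.1984, 0.2375]
tool_rot: [2.164, 2.273, 0.02]
force: [-1.2, -1.3, -0.6]
grip_width: 0.851
```

Run:
```python
from h import *
goto([.6503,-.2108,.169],down(.034))
```

```text
t 43.13 tcp [ 0.6513 -0.1984  0.2375] x [-0.049  0.999  0.007] y [0.999 0.049 0.011] z [ 0.011  0.007 -1.   ] gp [ 0.653  -0.1973  0.0828] gd 0.1547 F [-1.2 -1.3 -0.6] w 0.851 q [-0.02  0.74  0.51  1.34 -0.38  1.14  0.58]
shift [-0.001  -0.0124 -0.0685] dr [-0.42  0.62 -0.87]
```

>>> servo_tool(
  increments=[
    {"slide": [-0.002, -0.012, -0.01], "dr": [-0.4, 0.6, -0.8], "grip": 0.85},
    {"slide": [0, -0.001, -0.016], "dr": [0, 0, 0], "grip": 0.85},
    {"slide": [-0.001, -0.001, -0.016], "dr": [0, 0, 0], "grip": 0.85},
    {"slide": [0, 0, 0], "dr": [0, 0, 0], "grip": 0.85},
  ],
)

```text
t: 43.47
eef_pos: [0.6504, -0.207, 0.1948]
tool_rot: [-2.174, -2.265, -0.005]
force: [-0.8, 0.7, -1.2]
grip_width: 0.85
```

Run:
```python
from h import *
goto([.6503,-.2108,.169],down(.034))
```

```text
t 43.47 tcp [ 0.6504 -0.207   0.1948] x [-0.041  0.999  0.003] y [0.999 0.041 0.001] z [ 0.001  0.004 -1.   ] gp [ 0.6505 -0.2065  0.0401] gd 0.1547 F [-0.8  0.7 -1.2] w 0.85 q [-0.01  0.79  0.5   1.37 -0.4   1.08  0.59]
shift [-0.0001 -0.0038 -0.0258] dr [-0.2   0.03 -0.38]
```

>>> servo_tool(
  increments=[
    {"slide": [0, -0.004, -0.009], "dr": [-0.2, 0, -0.4], "grip": 0.85},
    {"slide": [0, 0, -0.01], "dr": [0, 0, 0], "grip": 0.85},
    {"slide": [0, 0, -0.006], "dr": [0, 0, 0], "grip": 0.85},
    {"slide": [0, 0, 0], "dr": [0, 0, 0], "grip": 0.85},
  ],
)

```text
t: 43.8
eef_pos: [0.653, -0.2078, 0.1715]
tool_rot: [2.176, 2.26, 0.007]
force: [-0.2, 0.4, -1.0]
grip_width: 0.851
```

Run:
```python
from h import *
goto([.6503,-.2108,.169],down(.034))
```

```text
t 43.8 tcp [ 0.653  -0.2078  0.1715] x [-0.038  0.999 -0.   ] y [0.999 0.038 0.006] z [ 0.006  0.    -1.   ] gp [ 0.6539 -0.2077  0.0168] gd 0.1547 F [-0.2  0.4 -1. ] w 0.851 q [-0.    0.82  0.49  1.38 -0.41  1.04  0.6 ]
shift [-0.0027 -0.003  -0.0025] dr [-0.01  0.36 -0.23]
```

>>> servo_tool(
  increments=[
    {"slide": [-0.003, -0.003, -0.002], "dr": [0, 0.3, 0], "grip": 0.7},
    {"slide": [0, 0, 0], "dr": [0, 0, 0], "grip": 0.5},
    {"slide": [0, 0, 0], "dr": [0, 0, 0], "grip": 0.5},
    {"slide": [0, 0, 0], "dr": [0, 0, 0], "grip": 0.5},
  ],
)

```text
t: 44.13
eef_pos: [0.6506, -0.2101, 0.171]
tool_rot: [2.176, 2.264, 0.004]
force: [-0.6, -0.2, -1.7]
grip_width: 0.68
```

>>> servo_tool(
  increments=[
    {"slide": [0, 0, 0.01], "dr": [0, 0, 0], "grip": 0.5},
    {"slide": [0, 0, 0.025], "dr": [0, 0, 0], "grip": 0.5},
    {"slide": [0, 0, 0.035], "dr": [0, 0, 0], "grip": 0.5},
    {"slide": [0, 0, 0.035], "dr": [0, 0, 0], "grip": 0.5},
    {"slide": [0, 0, 0.035], "dr": [0, 0, 0], "grip": 0.5},
  ],
)

```text
t: 44.55
eef_pos: [0.6443, -0.208, 0.3041]
tool_rot: [-2.164, -2.245, 0.016]
force: [1.1, 0.6, -2.3]
grip_width: 0.68
```

Run:
```python
from h import *
goto(bed(0,0,.33),down(np.pi/2+BY))
```

```text
t 44.55 tcp [ 0.6443 -0.208   0.3041] x [-0.037  0.999  0.01 ] y [ 0.999  0.037 -0.024] z [-0.024  0.009 -1.   ] gp [ 0.6406 -0.2067  0.1495] gd 0.1547 F [ 1.1  0.6 -2.3] w 0.68 q [-0.02  0.69  0.54  1.26 -0.34  1.31  0.55]
shift [-0.0683  0.203   0.0259] dr [ 0.55 -1.49 81.02]
```

>>> servo_tool(
  increments=[
    {"slide": [-0.0057, 0.017, 0.004], "dr": [0, -0.2, 7], "grip": 0.5},
    {"slide": [-0.0057, 0.017, 0.004], "dr": [0, -0.2, 7], "grip": 0.5},
    {"slide": [-0.0057, 0.017, 0.003], "dr": [0, -0.2, 7], "grip": 0.5},
    {"slide": [-0.0057, 0.017, 0.002], "dr": [0, -0.2, 7], "grip": 0.5},
    {"slide": [-0.0057, 0.017, 0], "dr": [0, 0, 7], "grip": 0.5},
    {"slide": [-0.0057, 0.017, 0], "dr": [0, 0, 7], "grip": 0.5},
    {"slide": [-0.0057, 0.017, 0], "dr": [0, 0, 7], "grip": 0.5},
    {"slide": [-0.0057, 0.017, 0], "dr": [0, 0, 7], "grip": 0.5},
  ],
)

```text
t: 45.22
eef_pos: [0.5959, -0.0791, 0.3374]
tool_rot: [0.831, 3.008, 0.003]
force: [-0.1, 1.1, -2.5]
grip_width: 0.681
```

Run:
```python
from h import *
goto(bed(0,0,.31),down(np.pi/2+BY))
```

```text
t 45.22 tcp [ 0.5959 -0.0791  0.3374] x [-0.858  0.513 -0.02 ] y [0.513 0.858 0.007] z [ 0.021 -0.004 -1.   ] gp [ 0.5992 -0.0797  0.1827] gd 0.1547 F [-0.1  1.1 -2.5] w 0.681 q [-0.12  0.46  0.33  1.49 -0.15  1.19  1.26]
shift [-0.0199  0.0741 -0.0274] dr [-0.03  1.23 24.01]
```

>>> servo_tool(
  increments=[
    {"slide": [-0.0045, 0.0165, -0.004], "dr": [0, 0.3, 6], "grip": 0.5},
    {"slide": [-0.0045, 0.0165, -0.005], "dr": [0, 0.3, 6], "grip": 0.5},
    {"slide": [-0.0045, 0.0165, -0.005], "dr": [0, 0.3, 6], "grip": 0.5},
    {"slide": [-0.003, 0.014, -0.005], "dr": [0, 0.2, 4], "grip": 0.5},
    {"slide": [0, 0.003, 0], "dr": [0, 0, 0], "grip": 0.5},
    {"slide": [0, 0, 0], "dr": [0, 0, 0], "grip": 0.5},
  ],
)

```text
t: 45.72
eef_pos: [0.5756, -0.0072, 0.3225]
tool_rot: [0.205, 3.131, 0.006]
force: [-0.1, -1.3, -2.0]
grip_width: 0.68
```

Run:
```python
from h import *
goto(bed(0,0,.255),down(np.pi/2+BY))
p,P,d=cloud(save="w25.png")
```

```text
t 45.72 tcp [ 0.5756 -0.0072  0.3225] x [-0.991  0.131 -0.003] y [0.131 0.991 0.004] z [ 0.004  0.004 -1.   ] gp [ 0.5761 -0.0067  0.1678] gd 0.1547 F [-0.1 -1.3 -2. ] w 0.68 q [-0.18  0.42  0.22  1.57 -0.1   1.15  1.51]
shift [ 0.0004  0.0022 -0.0675] dr [-0.2   0.21  0.63]
```

View pics/w25.png

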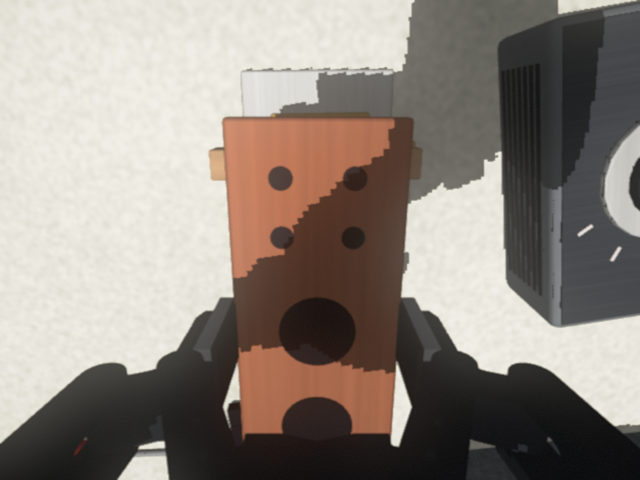

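Aligned. Descend in checked steps.

>>> servo_tool(
  increments=[
    {"slide": [0, 0.002, -0.01], "dr": [-0.1, 0.2, 0.6], "grip": 0.5},
    {"slide": [0, 0.001, -0.014], "dr": [0, 0, 0], "grip": 0.5},
    {"slide": [0, 0.001, -0.012], "dr": [0, 0, 0], "grip": 0.5},
    {"slide": [0, 0.001, 0], "dr": [0, 0, 0], "grip": 0.5},
    {"slide": [0, 0, 0], "dr": [0, 0, 0], "grip": 0.5},
  ],
)

```text
t: 46.18
eef_pos: [0.577, -0.0096, 0.2862]
tool_rot: [0.21, 3.129, -0.007]
force: [0.2, 0.1, -1.4]
grip_width: 0.68
```

Run:
```python
from h import *
goto(bed(0,0,.254),down(np.pi/2+BY))
```

```text
t 46.18 tcp [ 0.577  -0.0096  0.2862] x [-0.991  0.134 -0.005] y [ 0.134  0.991 -0.004] z [ 0.005 -0.005 -1.   ] gp [ 0.5778 -0.0103  0.1315] gd 0.1547 F [ 0.2  0.1 -1.4] w 0.68 q [-0.17  0.46  0.22  1.62 -0.1   1.08  1.51]
shift [-0.001   0.0046 -0.0322] dr [0.26 0.28 0.81]
```

>>> servo_tool(
  increments=[
    {"slide": [-0.001, 0.005, -0.007], "dr": [0.3, 0.3, 0.8], "grip": 0.5},
    {"slide": [0, 0.001, -0.01], "dr": [0, 0, 0], "grip": 0.5},
    {"slide": [0, 0.001, -0.006], "dr": [0, 0, 0], "grip": 0.5},
    {"slide": [0, 0, 0], "dr": [0, 0, 0], "grip": 0.5},
  ],
)

```text
t: 46.52
eef_pos: [0.5767, -0.0043, 0.2623]
tool_rot: [0.193, 3.134, -0.0]
force: [0.0, -0.1, -2.1]
grip_width: 0.682
```

Run:
```python
from h import *
goto(bed(0,0,.254),down(np.pi/2+BY))
```

```text
t 46.52 tcp [ 0.5767 -0.0043  0.2623] x [-0.992  0.122 -0.002] y [ 0.122  0.992 -0.   ] z [ 0.002 -0.    -1.   ] gp [ 0.577  -0.0043  0.1076] gd 0.1547 F [ 0.  -0.1 -2.1] w 0.682 q [-0.17  0.48  0.21  1.64 -0.11  1.03  1.52]
shift [-0.0007 -0.0007 -0.0083] dr [0.02 0.1  0.16]
```

>>> servo_tool(
  increments=[
    {"slide": [-0.001, -0.001, -0.005], "dr": [0, 0, 0], "grip": 0.5},
    {"slide": [0, 0, -0.003], "dr": [0, 0, 0], "grip": 0.5},
    {"slide": [0, 0, -0.001], "dr": [0, 0, 0], "grip": 0.5},
    {"slide": [0, 0, 0], "dr": [0, 0, 0], "grip": 0.5},
  ],
)

```text
t: 46.85
eef_pos: [0.5756, -0.0053, 0.2521]
tool_rot: [0.192, 3.134, -0.001]
force: [-0.2, 1.0, -1.9]
grip_width: 0.682
```

>>> servo_tool(
  increments=[
    {"slide": [0, 0, -0.002], "dr": [0, 0, 0], "grip": 0.5},
    {"slide": [0, 0, 0], "dr": [0, 0, 0], "grip": 0.5},
  ],
)

```text
t: 47.02
eef_pos: [0.576, -0.0054, 0.2528]
tool_rot: [0.192, 3.133, 0.0]
force: [0.2, -0.3, -2.5]
grip_width: 0.681
```

>>> servo_tool(
  increments=[
    {"slide": [0, 0, -0.002], "dr": [0, 0, 0], "grip": 0.5},
    {"slide": [0, 0, -0.002], "dr": [0, 0, 0], "grip": 0.5},
    {"slide": [0, 0, 0], "dr": [0, 0, 0], "grip": 0.5},
  ],
)

```text
t: 47.27
eef_pos: [0.5766, -0.0056, 0.2526]
tool_rot: [0.192, 3.129, 0.001]
force: [-0.6, 0.5, -2.6]
grip_width: 0.68
```

Run:
```python
from h import *
where()
p,P,d=cloud("side",save="s26.png")
cv2.imwrite("pics/s26c.png",cv2.resize(p[190:310,240:420],None,fx=4.4,fy=4.4,interpolation=cv2.INTER_CUBIC))
```

```text
t 47.27 tcp [ 0.5766 -0.0056  0.2526] x [-0.992  0.122 -0.006] y [0.122 0.992 0.001] z [ 0.006  0.001 -1.   ] gp [ 0.5776 -0.0055  0.0979] gd 0.1547 F [-0.6  0.5 -2.6] w 0.68 q [-0.17  0.49  0.21  1.65 -0.12  1.    1.52]
```

View pics/s26c.png

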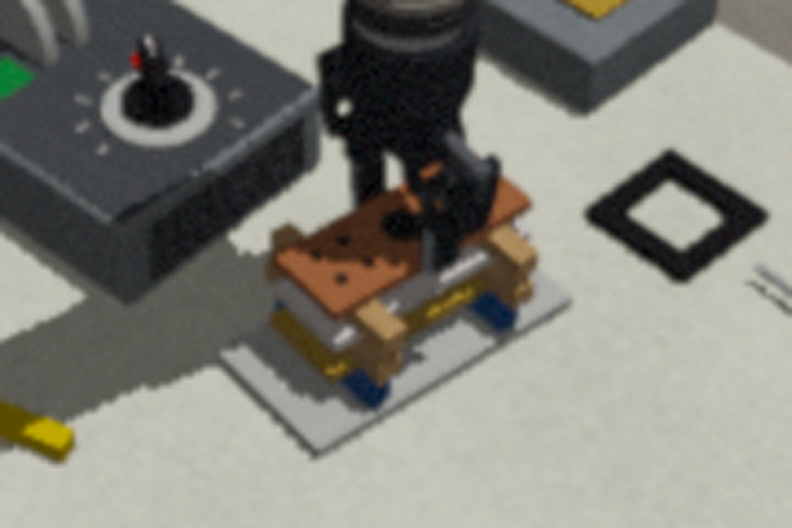

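>>> servo_tool(
  increments=[
    {"slide": [0, 0, 0], "dr": [0, 0, 0], "grip": 0.9},
    {"slide": [0, 0, 0], "dr": [0, 0, 0], "grip": 0.9},
    {"slide": [0, 0, 0.006], "dr": [0, 0, 0], "grip": 0.9},
    {"slide": [0, 0, 0.02], "dr": [0, 0, 0], "grip": 0.9},
    {"slide": [0, 0, 0.035], "dr": [0, 0, 0], "grip": 0.9},
    {"slide": [0, 0, 0.035], "dr": [0, 0, 0], "grip": 0.9},
    {"slide": [0, 0, 0.01], "dr": [0, 0, 0], "grip": 0.9},
    {"slide": [0, 0, 0], "dr": [0, 0, 0], "grip": 0.9},
  ],
)

```text
t: 47.98
eef_pos: [0.5762, -0.0057, 0.3625]
tool_rot: [0.193, 3.13, -0.0]
force: [-0.2, 0.3, -0.5]
grip_width: 0.9
```

>>> servo_tool(
  increments=[
    {"slide": [-0.01, 0, 0.02], "dr": [0, 0, 0], "grip": 0.9},
    {"slide": [0, 0, 0], "dr": [0, 0, 0], "grip": 0.9},
    {"slide": [0, 0, 0], "dr": [0, 0, 0], "grip": 0.9},
  ],
)

```text
t: 48.23
eef_pos: [0.5662, -0.0056, 0.3834]
tool_rot: [0.192, 3.127, 0.0]
force: [0.1, 0.9, -0.3]
grip_width: 0.901
```

Run:
```python
from h import *
where()
p,P,d=cloud(save="w27.png")
Z=P[...,2]
m=(Z>.087)&(Z<.105)&(P[...,0]>.46)&(P[...,0]<.7)&(abs(P[...,1])<.07)
for k in comp(m,300):
    pr("plate3",k,P); q=P[k]; A=np.c_[q[:,:2],np.ones(len(q))]; print("tilt",np.linalg.lstsq(A,q[:,2],rcond=None)[0])
p,P,d=cloud("side"); cv2.imwrite("pics/s27c.png",cv2.resize(p[130:330,180:440],None,fx=3,fy=3,interpolation=cv2.INTER_CUBIC))
```

```text
t 48.23 tcp [ 0.5662 -0.0056  0.3834] x [-0.992  0.123 -0.008] y [0.123 0.992 0.001] z [ 0.008 -0.    -1.   ] gp [ 0.5675 -0.0057  0.2287] gd 0.1547 F [ 0.1  0.9 -0.3] w 0.901 q [-0.19  0.35  0.23  1.51 -0.08  1.27  1.5 ]
plate3 c [ 0.5797 -0.0073] w 150 h 60 a -0.128 z 0.0932 px 231.0 318.0 18406
tilt [ 0.00175869 -0.0007585   0.0921473 ]
```

View pics/w27.png

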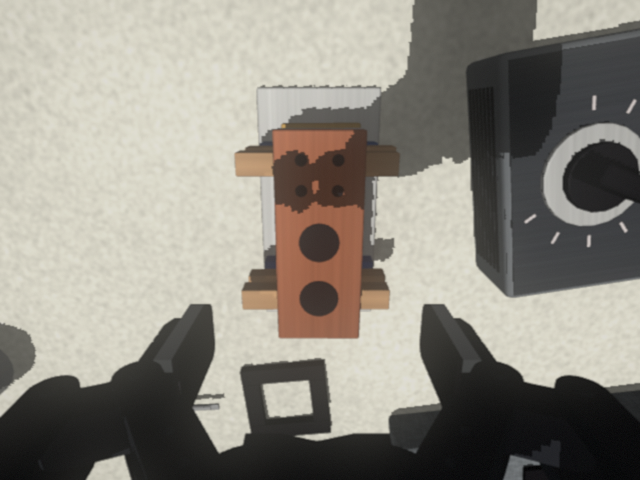

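View pics/s27c.png

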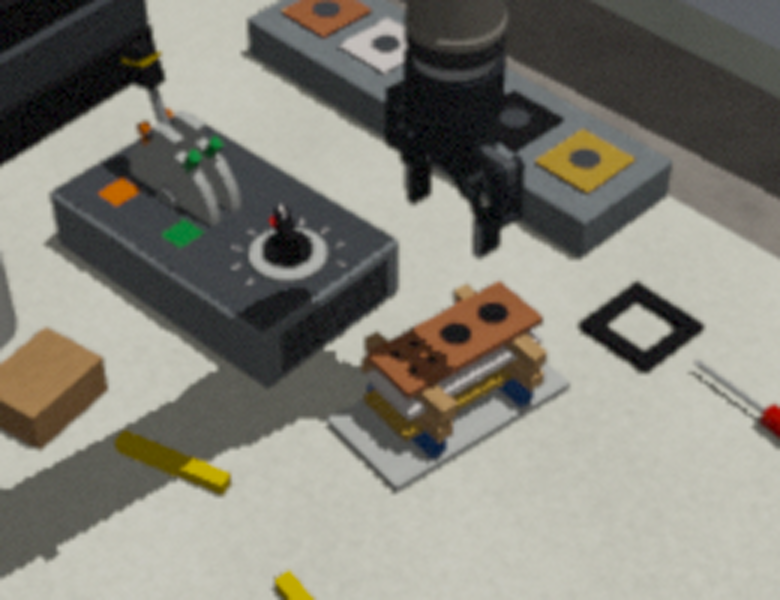

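Run:
```python
from h import *
t,M,g=lever(.70,.09); print(t,g); goto(t,M)
```

```text
[0.55091605 0.45484317 0.42698296] [0.55302144 0.40183868 0.281662  ]
t 48.33 tcp [ 0.5665 -0.0058  0.3834] x [-0.992  0.123 -0.008] y [0.123 0.992 0.001] z [ 0.008 -0.001 -1.   ] gp [ 0.5678 -0.0059  0.2287] gd 0.1547 F [-0.6  1.1 -0.1] w 0.898 q [-0.19  0.36  0.23  1.51 -0.08  1.27  1.5 ]
shift [-0.0155  0.4606  0.0436] dr [-15.67 -14.38 -79.83]
```

>>> servo_tool(
  increments=[
    {"slide": [0, 0.01, 0.035], "dr": [0, 0, -7], "grip": 1},
    {"slide": [0, 0.02, 0.03], "dr": [0, 0, -7], "grip": 1},
    {"slide": [-0.001, 0.033, 0.01], "dr": [0, 0, -7], "grip": 1},
    {"slide": [-0.001, 0.035, 0], "dr": [0, 0, -7], "grip": 1},
    {"slide": [-0.001, 0.035, 0], "dr": [0, 0, -7], "grip": 1},
    {"slide": [-0.001, 0.035, 0], "dr": [0, 0, -7], "grip": 1},
    {"slide": [-0.001, 0.035, 0], "dr": [0, 0, -7], "grip": 1},
    {"slide": [-0.001, 0.035, 0], "dr": [0, 0, -7], "grip": 1},
  ],
)

```text
t: 49.0
eef_pos: [0.5593, 0.2268, 0.4508]
tool_rot: [-1.671, -2.65, 0.016]
force: [0.3, -0.0, 0.2]
grip_width: 0.998
```

Run:
```python
from h import *
t,M,g=lever(.70,.10); goto(t,M)
```

```text
t 49.0 tcp [0.5593 0.2268 0.4508] x [-0.431  0.902  0.002] y [ 0.902  0.431 -0.013] z [-0.013 -0.004 -1.   ] gp [0.5573 0.2262 0.2961] gd 0.1547 F [ 0.3 -0.   0.2] w 0.998 q [-0.61  0.42  0.31  1.27 -0.12  1.49  0.13]
shift [-0.0085  0.2314 -0.0144] dr [-19.51  -5.61 -22.87]
```

>>> servo_tool(
  increments=[
    {"slide": [-0.001, 0.034, 0], "dr": [0, 0, -6], "grip": 1},
    {"slide": [-0.001, 0.034, 0], "dr": [0, 0, -6], "grip": 1},
    {"slide": [-0.001, 0.034, 0], "dr": [-4, -1, -5], "grip": 1},
    {"slide": [-0.001, 0.034, 0], "dr": [-5, -1.5, -4], "grip": 1},
    {"slide": [-0.001, 0.034, 0], "dr": [-5, -1.5, -1], "grip": 1},
    {"slide": [-0.001, 0.034, 0], "dr": [-5, -1, 0], "grip": 1},
    {"slide": [0, 0.015, 0], "dr": [0, 0, 0], "grip": 1},
    {"slide": [0, 0, 0], "dr": [0, 0, 0], "grip": 1},
  ],
)

```text
t: 49.67
eef_pos: [0.5481, 0.4665, 0.4335]
tool_rot: [1.964, 2.054, -0.318]
force: [0.9, -0.5, 0.1]
grip_width: 1.002
```

Run:
```python
from h import *
t,M,g=lever(.70,.10); goto(t,M)
p,P,d=cloud(save="w28.png")
q=P[(P[...,2]>.16)&(P[...,2]<.26)&(P[...,0]>.5)&(P[...,0]<.6)&(P[...,1]>.3)&(P[...,1]<.45)]
print(len(q),q.mean(0),q.min(0),q.max(0))
```

```text
t 49.67 tcp [0.5481 0.4665 0.4335] x [-0.036  0.936 -0.35 ] y [0.998 0.051 0.035] z [ 0.051 -0.348 -0.936] gp [0.5559 0.4127 0.2887] gd 0.1547 F [ 0.9 -0.5  0.1] w 1.002 q [-0.94  0.82  0.41  0.7   0.02  1.84 -0.58]
shift [ 0.0027 -0.0082  0.0029] dr [ 0.33  2.02 -0.64]
2779 [0.5500892  0.37572029 0.21169126] [0.5379319  0.35290523 0.17774342] [0.56275273 0.38586283 0.2234457 ]
```

View pics/w28.png

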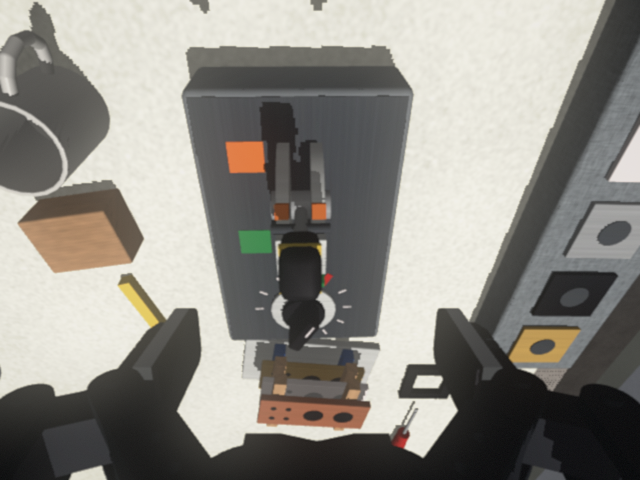

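Run:
```python
from h import *
t,M,g=lever(.695,.006); print(g); goto(t+[-.0015,0,0],M)
```

```text
[0.55419001 0.37241911 0.20298626]
t 49.72 tcp [0.5479 0.4658 0.4326] x [-0.036  0.936 -0.35 ] y [0.998 0.051 0.032] z [ 0.048 -0.348 -0.936] gp [0.5553 0.4119 0.2877] gd 0.1547 F [-1.   0.9 -1.1] w 1.005 q [-0.94  0.82  0.41  0.7   0.02  1.84 -0.58]
shift [ 0.0028 -0.0411 -0.084 ] dr [ 0.64  1.87 -0.62]
```

>>> servo_tool(
  increments=[
    {"slide": [0.003, -0.014, -0.014], "dr": [0.6, 1, -0.6], "grip": 1},
    {"slide": [0, -0.008, -0.018], "dr": [0, 0.8, 0], "grip": 1},
    {"slide": [0, -0.007, -0.018], "dr": [0, 0, 0], "grip": 1},
    {"slide": [0, -0.003, -0.008], "dr": [0, 0, 0], "grip": 1},
    {"slide": [0, 0, 0], "dr": [0, 0, 0], "grip": 1},
  ],
)

```text
t: 50.13
eef_pos: [0.5532, 0.4243, 0.3699]
tool_rot: [1.997, 2.061, -0.355]
force: [0.4, 0.1, 0.1]
grip_width: 0.995
```

Run:
```python
from h import *
t,M,g=lever(.695,.006); print(g); goto(t+[-.0015,0,0],M)
```

```text
[0.55419001 0.37241911 0.20298626]
t 50.13 tcp [0.5532 0.4243 0.3699] x [-0.03   0.939 -0.343] y [ 1.     0.031 -0.002] z [ 0.009 -0.343 -0.939] gp [0.5547 0.3712 0.2246] gd 0.1547 F [0.4 0.1 0.1] w 0.995 q [-0.93  0.77  0.4   0.95  0.02  1.67 -0.57]
shift [-0.0026  0.0003 -0.0213] dr [ 0.32 -0.08  0.49]
```

>>> servo_tool(
  increments=[
    {"slide": [-0.003, 0, -0.008], "dr": [0.3, 0, 0.5], "grip": 1},
    {"slide": [0, 0.001, -0.008], "dr": [0, 0, 0], "grip": 1},
    {"slide": [0, 0, -0.004], "dr": [0, 0, 0], "grip": 1},
    {"slide": [0, 0, 0], "dr": [0, 0, 0], "grip": 1},
  ],
)

```text
t: 50.47
eef_pos: [0.5527, 0.4181, 0.3509]
tool_rot: [2.001, 2.061, -0.351]
force: [0.3, 0.3, 0.3]
grip_width: 1.001
```

Run:
```python
from h import *
t,M,g=lever(.695,.006); goto(t+[-.0015,0,0],M)
```

```text
t 50.47 tcp [0.5527 0.4181 0.3509] x [-0.028  0.94  -0.34 ] y [ 1.     0.03  -0.001] z [ 0.01  -0.34  -0.941] gp [0.5542 0.3655 0.2054] gd 0.1547 F [0.3 0.3 0.3] w 1.001 q [-0.93  0.76  0.4   1.    0.01  1.61 -0.58]
shift [-0.0021  0.0066 -0.0024] dr [ 0.09 -0.03  0.56]
```

Correct the y offset and close.

>>> servo_tool(
  increments=[
    {"slide": [-0.003, 0.006, -0.001], "dr": [0, 0, 0.5], "grip": 0.6},
    {"slide": [0, 0.001, 0], "dr": [0, 0, 0], "grip": 0.3},
    {"slide": [0, 0, 0], "dr": [0, 0, 0], "grip": 0.1},
    {"slide": [0, 0, 0], "dr": [0, 0, 0], "grip": 0.1},
    {"slide": [0, 0, 0], "dr": [0, 0, 0], "grip": 0.1},
    {"slide": [0, 0, 0], "dr": [0, 0, 0], "grip": 0.1},
  ],
)

```text
t: 50.97
eef_pos: [0.5495, 0.4264, 0.3522]
tool_rot: [1.99, 2.071, -0.345]
force: [-1.1, -1.3, 0.2]
grip_width: 0.27
```

Run:
```python
from h import *
s,_=where()
v=s['eef_pos']-con(0,.05,.075); print("tcp from pivot",v.round(4),"r",np.linalg.norm(v),"ang",np.arctan2(v[1],v[2]))
```

```text
t 50.97 tcp [0.5495 0.4264 0.3522] x [-0.037  0.94  -0.338] y [0.999 0.04  0.001] z [ 0.015 -0.338 -0.941] gp [0.5518 0.3742 0.2066] gd 0.1547 F [-1.1 -1.3  0.2] w 0.27 q [-0.94  0.77  0.4   0.99  0.01  1.62 -0.58]
tcp from pivot [-0.0065  0.1     0.2772] r 0.29478095396308956 ang 0.3460918781970873
```

>>> servo_tool(
  increments=[
    {"slide": [0, 0.003, 0.008], "dr": [0, 0, 0], "grip": 0.1},
    {"slide": [0, 0.003, 0.008], "dr": [0, 0, 0], "grip": 0.1},
    {"slide": [0, 0.002, 0.006], "dr": [0, 0, 0], "grip": 0.1},
  ],
)

```text
t: 51.22
eef_pos: [0.55, 0.4337, 0.3715]
tool_rot: [1.989, 2.069, -0.354]
force: [-0.4, -1.6, -6.7]
grip_width: 0.272
```

Run:
```python
from h import *
s,_=where()
v=s['eef_pos']-con(0,.05,.075); print("tcp from pivot",v.round(4),"r",np.linalg.norm(v),"ang",np.arctan2(v[1],v[2]))
```

```text
t 51.22 tcp [0.55   0.4337 0.3715] x [-0.038  0.939 -0.343] y [ 0.999  0.039 -0.002] z [ 0.011 -0.342 -0.939] gp [0.5517 0.3808 0.2261] gd 0.1547 F [-0.4 -1.6 -6.7] w 0.272 q [-0.94  0.78  0.4   0.93  0.01  1.68 -0.58]
tcp from pivot [-0.006   0.1073  0.2965] r 0.3153445300598835 ang 0.3472130729964337
```

>>> servo_tool(
  increments=[
    {"slide": [0.0012, -0.0296, 0.0091], "dr": [5.6, 0.22, 0], "grip": 0.1},
    {"slide": [0.0012, -0.0303, 0.0061], "dr": [5.6, 0.22, 0], "grip": 0.1},
    {"slide": [0.0012, -0.0308, 0.0032], "dr": [5.6, 0.22, 0], "grip": 0.1},
  ],
)

```text
t: 51.47
eef_pos: [0.5522, 0.3537, 0.381]
tool_rot: [2.13, 2.257, -0.062]
force: [-0.6, -1.7, -3.8]
grip_width: 0.273
```

Run:
```python
from h import *
s,_=where()
v=s['eef_pos']-con(0,.05,.075); print("tcp from pivot",v.round(4),"r",np.linalg.norm(v),"ang",np.arctan2(v[1],v[2]))
```

```text
t 51.47 tcp [0.5522 0.3537 0.381 ] x [-0.058  0.997 -0.055] y [ 0.998  0.058 -0.003] z [ 0.    -0.055 -0.998] gp [0.5522 0.3451 0.2266] gd 0.1547 F [-0.6 -1.7 -3.8] w 0.273 q [-0.81  0.57  0.34  1.21 -0.13  1.41 -0.44]
tcp from pivot [-0.0038  0.0272  0.306 ] r 0.307279326686946 ang 0.08868779620814
```

>>> servo_tool(
  increments=[
    {"slide": [0.0013, -0.0338, 0.009], "dr": [5.8, 0.23, -0.5], "grip": 0.1},
    {"slide": [0.0013, -0.0337, 0], "dr": [5.8, 0.23, -0.5], "grip": 0.1},
    {"slide": [0.0013, -0.0332, -0.005], "dr": [5.8, 0.23, 0], "grip": 0.1},
  ],
)

```text
t: 51.72
eef_pos: [0.5549, 0.2532, 0.3844]
tool_rot: [-2.031, -2.127, -0.272]
force: [3.8, 8.4, -28.2]
grip_width: 0.269
```

Run:
```python
from h import *
s,_=where()
v=s['eef_pos']-con(0,.05,.075); print("tcp from pivot",v.round(4),"r",np.linalg.norm(v),"ang",np.arctan2(v[1],v[2]))
```

```text
t 51.72 tcp [0.5549 0.2532 0.3844] x [-0.045  0.965  0.26 ] y [0.999 0.046 0.003] z [-0.009  0.26  -0.966] gp [0.5535 0.2934 0.235 ] gd 0.1547 F [  3.8   8.4 -28.2] w 0.269 q [-0.57  0.42  0.28  1.44 -0.38  1.24 -0.16]
tcp from pivot [-0.0011 -0.0732  0.3094] r 0.3179298902039465 ang -0.23237677039571125
```

>>> servo_tool(
  increments=[
    {"slide": [0.0006, -0.014, -0.006], "dr": [2.5, 0.1, 0], "grip": 0.1},
    {"slide": [0.0006, -0.014, -0.006], "dr": [2.5, 0.1, 0], "grip": 0.1},
    {"slide": [0, 0, 0], "dr": [0, 0, 0], "grip": 0.1},
  ],
)

```text
t: 51.97
eef_pos: [0.5565, 0.2184, 0.3717]
tool_rot: [-1.985, -2.058, -0.367]
force: [0.7, 4.7, -5.1]
grip_width: 0.27
```

Run:
```python
from h import *
s,_=where()
v=s['eef_pos']-con(0,.05,.075); print("tcp from pivot",v.round(4),"r",np.linalg.norm(v),"ang",np.arctan2(v[1],v[2]))
```

```text
t 51.97 tcp [0.5565 0.2184 0.3717] x [-0.034  0.934  0.356] y [0.999 0.036 0.002] z [-0.011  0.355 -0.935] gp [0.5548 0.2734 0.2272] gd 0.1547 F [ 0.7  4.7 -5.1] w 0.27 q [-0.48  0.4   0.26  1.51 -0.49  1.2  -0.04]
tcp from pivot [ 0.0004 -0.1081  0.2967] r 0.31581840821695 ang -0.34930493261729734
```

>>> servo_tool(
  increments=[
    {"slide": [0, 0.003, -0.008], "dr": [0, 0, 0], "grip": 0.1},
    {"slide": [0, 0.003, -0.008], "dr": [0, 0, 0], "grip": 0.1},
    {"slide": [0, 0.002, -0.006], "dr": [0, 0, 0], "grip": 0.1},
    {"slide": [0, 0, 0], "dr": [0, 0, 0], "grip": 0.1},
  ],
)

```text
t: 52.3
eef_pos: [0.5566, 0.2269, 0.351]
tool_rot: [-1.98, -2.064, -0.366]
force: [-1.7, -3.1, 5.0]
grip_width: 0.269
```

Run:
```python
from h import *
s,_=where()
v=s['eef_pos']-con(0,.05,.075); print("tcp from pivot",v.round(4),"r",np.linalg.norm(v),"ang",np.arctan2(v[1],v[2]))
```

```text
t 52.3 tcp [0.5566 0.2269 0.351 ] x [-0.039  0.934  0.354] y [0.999 0.041 0.003] z [-0.011  0.354 -0.935] gp [0.5549 0.2816 0.2063] gd 0.1547 F [-1.7 -3.1  5. ] w 0.269 q [-0.49  0.42  0.25  1.54 -0.5   1.16 -0.03]
tcp from pivot [ 0.0006 -0.0996  0.276 ] r 0.29338303887661676 ang -0.3463256428286079
```

Radius matches the seated one (0.294). Release and retract along the lever.

>>> servo_tool(
  increments=[
    {"slide": [0, 0, 0], "dr": [0, 0, 0], "grip": 1},
    {"slide": [0, 0, 0], "dr": [0, 0, 0], "grip": 1},
    {"slide": [0, 0, 0], "dr": [0, 0, 0], "grip": 1},
    {"slide": [0, 0, 0], "dr": [0, 0, 0], "grip": 1},
    {"slide": [0, -0.007, 0.02], "dr": [0, 0, 0], "grip": 1},
    {"slide": [0, -0.01, 0.028], "dr": [0, 0, 0], "grip": 1},
    {"slide": [0, -0.01, 0.028], "dr": [0, 0, 0], "grip": 1},
    {"slide": [0, -0.005, 0.03], "dr": [0, 0, 0], "grip": 1},
  ],
)

```text
t: 52.97
eef_pos: [0.5551, 0.1976, 0.4529]
tool_rot: [-1.977, -2.063, -0.348]
force: [0.3, -0.5, -0.2]
grip_width: 1.004
```

>>> servo_tool(
  increments=[
    {"slide": [0, 0.01, 0.03], "dr": [-5, 0, 0], "grip": 1},
    {"slide": [0, 0, 0.02], "dr": [-5, 0, 0], "grip": 1},
    {"slide": [0, 0, 0], "dr": [-5, 0, 0], "grip": 1},
    {"slide": [0, 0, 0], "dr": [0, 0, 0], "grip": 1},
    {"slide": [0, 0, 0], "dr": [0, 0, 0], "grip": 1},
  ],
)

```text
t: 53.38
eef_pos: [0.5566, 0.2039, 0.5159]
tool_rot: [-2.14, -2.209, -0.101]
force: [-0.0, -0.0, -1.1]
grip_width: 0.998
```

Run:
```python
from h import *
where()
p,P,d=cloud(save="w30.png"); Z=P[...,2]
q=P[(Z>.16)&(Z<.26)&(P[...,0]>.5)&(P[...,0]<.6)&(P[...,1]>.22)&(P[...,1]<.42)]
print("handle",len(q),q.mean(0),q.min(0),q.max(0))
q=P[(Z>.107)&(Z<.125)&(P[...,0]>.5)&(P[...,0]<.62)&(P[...,1]>.13)&(P[...,1]<.24)]
if len(q)>50: c,w,h,a=rect(q[:,:2]); print(c,w,h,a,"t=",(np.pi-a+YC)%np.pi)
p,P,d=cloud("side"); cv2.imwrite("pics/s30c.png",cv2.resize(p[130:330,180:440],None,fx=3,fy=3,interpolation=cv2.INTER_CUBIC))
p,P,d=cloud("top"); cv2.imwrite("pics/t30c.png",cv2.resize(p[140:340,150:490],None,fx=2.3,fy=2.3,interpolation=cv2.INTER_CUBIC)); Z=P[...,2]
m=(Z>.087)&(Z<.105)&(P[...,0]>.46)&(P[...,0]<.7)&(abs(P[...,1])<.07)
for k in comp(m,200):
    pr("plate3",k,P)
```

```text
t 53.38 tcp [0.5566 0.2039 0.5159] x [-0.031  0.995  0.091] y [1.    0.031 0.002] z [-0.001  0.091 -0.996] gp [0.5565 0.218  0.3619] gd 0.1547 F [-0.  -0.  -1.1] w 0.998 q [-0.57  0.37  0.33  1.18 -0.21  1.59 -0.23]
handle 1875 [0.55475874 0.28029431 0.21280283] [0.5420012  0.26131249 0.18395304] [0.56759537 0.30073091 0.22160912]
[0.55874158 0.1879707 ] 45.80915069580078 14.260743141174316 1.0749968916563626 t= 2.1062957619334304
plate3 c [ 0.5817 -0.0087] w 150 h 63 a -0.107 z 0.0931 px 222.0 320.0 910
```

View pics/w30.png

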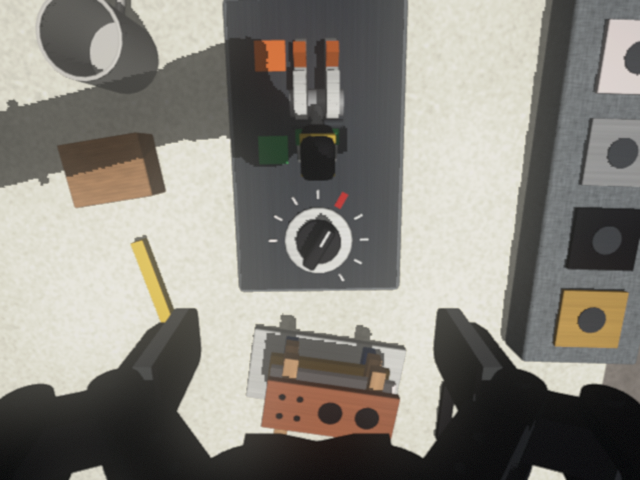

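View pics/s30c.png

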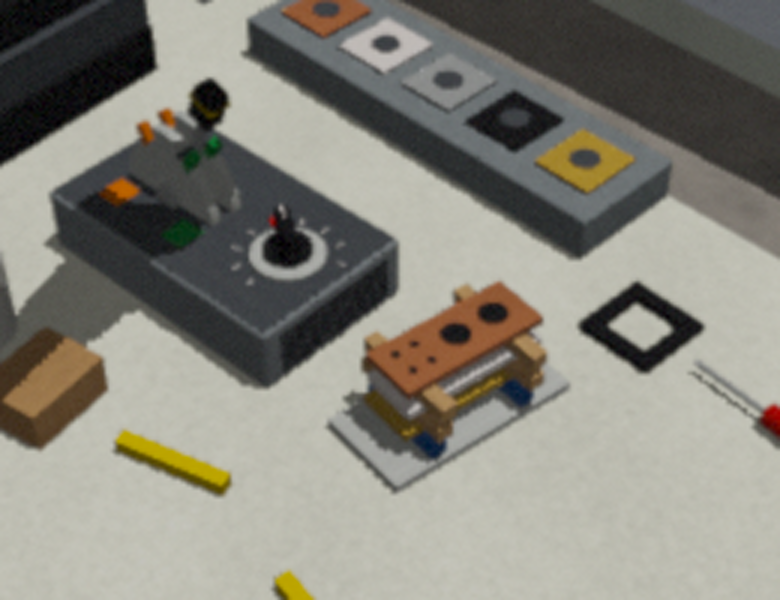

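View pics/t30c.png

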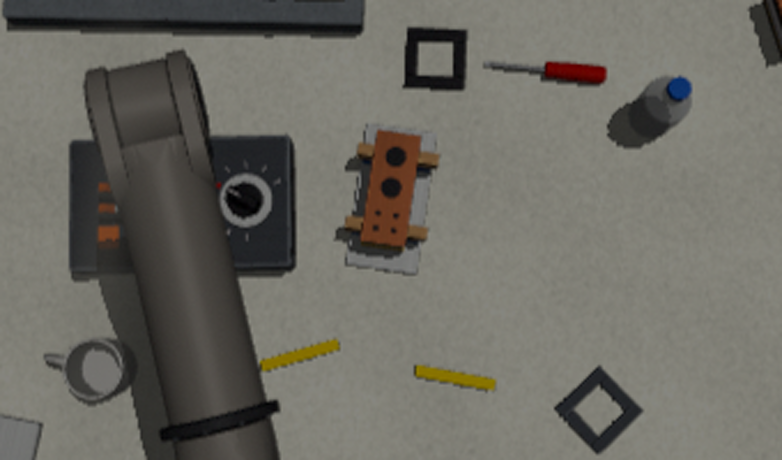

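Run:
```python
from rig import r
print(r.sign_off()); print(r.state()['t'])
```

```text
the job is handed in; nothing more can be done
None
the job is handed in; nothing more can be done
```

The job is done and handed in at about 53 s of the 210 s allowed; no verdict was reported back.

What I did, in order:
1. **Lever to LOAD:** I lifted it out of RUN, swung it over and let it drop into the LOAD notch.
2. **Dial:** I turned it to the red mark.
3. **Stack:** Brass went on the ribs. White and then copper each went on two crosswise sticks, one above each rib. All four sticks were used, and the yellow look-alikes were left alone. One stick had shifted a few centimetres before I reached it, so I measured it again before gripping it.
4. **Lever to RUN:** I brought it back down into the RUN notch. On the way it briefly hit its upper stop, with about 28 N at the wrist.

Last checks before handing in:
- **Dial:** measured 2.106 rad, against 2.094 for the red mark.
- **Lever:** the handle was back at its starting position to within about 2 mm, so I take it as seated in RUN.
- **Copper plate:** about 4 mm from the bed centre and level to about 0.002 rad. Its yaw was within about 0.01 rad of the bed.
- **Brass, white and sticks:** brass was about 2 mm off centre when placed. White and the sticks looked aligned in the pictures, but I did not measure them again at the end.
- **Bystanders:** those in the final top and side views look unmoved.

Two readings did not agree:
- **Camera positions:** the top and wrist cameras differed by about 3 mm on positions, so I worked from the wrist camera.
- **Copper plate force:** the wrist force still showed the plate's weight when it was set down, although the arm would go no lower. The pictures after release show it resting on its sticks.

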